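# Pack the cast sinkers after the pour

## Robot

A 6-joint arm with a two-finger parallel gripper is mounted at the origin on the work surface. World frame = base frame: x ahead of the robot, y to its left, z up, the work surface at z = 0. Lengths are in mm, angles in degrees, forces in N, time in s.
With the tool pointing down it reaches from about 300 to 850 mm from the base axis. Payload 4.2 kg.
Tool frame: the origin (TCP) lies at the very end of the fingers, on their centre line; the grasp point (between the pads) lies 19 mm behind it; z points along the fingers, y is the direction in which the jaws open and shut (so a half turn about z gives the same grasp; the last joint's range is limited). The gripper opens to 91 mm and grips with 3 to 60 N. Pads are 32 mm wide; open, the fingers measure 118 mm over their backs; the gripper's body (76 mm by 178 mm) begins 60 mm behind the grasp point.
Start: joints at [76.146, 18.312, 89.639, -0, 72.044, -1.146], TCP at [126.493, 560.93, 213.976] pointing down, gripper open.
Joint ranges: [-177.97, 177.97], [-48.28, 115.42], [12.27, 149.76], [-77.06, 257.06], [2.81, 150.46], [-146.56, 146.56]. Speed limits (degrees/s): [147.25, 147.25, 180, 180, 180, 180].

## Interface

Orientations are given as [roll, pitch, yaw] about the fixed x, y, z axes, in that order (R = Rz(yaw) Ry(pitch) Rx(roll)).
In Python, from workcell import telemetry, grab_frame, job gives the robot as it stands.
- The arm moves only by the tool drive_tool, never from a script. Its argument "moves" is a list of rows, each an object of numbers: "claw": the closure, from -1 (fully open) to 1 (shut); "dx", "dy", "dz": the shift along the tool's x, y, z in units of 20 mm (1.0 is 20 mm); "yaw": the turn about the tool's z in units of 0.15 rad (1.0 is 0.15 rad). In form: [{"claw": .., "dx": .., "dy": .., "dz": .., "yaw": ..}, ...]. A call has 1 to 5 rows; each row shifts and turns the pose as measured when the row begins, along the tool's axes as they then stand; what a row does not reach is not made up. A row lasts 1/8 s, in which the tool goes at most 62.5 mm and 10.7 degrees, less where a joint would pass 70% of its speed; a pose out of reach is approached as far as the arm can. A call with a number of a shift or a turn outside -1 to 1 is refused whole. A call with a gripper value outside its range is refused whole. The fingers move at their own pace and stop on an object; "grip_force" is the grip in N (left out, the last holds). Time passes only in rows, so rows that do not move let the fingers close. It gives the time, the measured TCP pose, the force and the opening at its end, in the units of the state.
- telemetry.state(): the state, without advancing time (a new reading comes with each control period).
- grab_frame(name): name is "side" or "top" or "wrist"; returns a dict with "color" (400x640x3 uint8, blue, green, red), "vertical_fov" (degrees; the focal length in pixels is half the picture's height over the tangent of half this angle, whatever the lens; pixels are square), "cx", "cy" (the principal point, pixels), "pose" (4x4, takes a point from camera to world coordinates). Camera axes: x right, y down, z forward; pixel columns grow to the right and rows downward; lengths in mm; the calibration is good to about 2 mm. A picture is of the moment at which its call begins. There is no depth.
- job.job_done(): hands the job in, once; it reports no verdict.
The state is a dict: "time_s": time; "qpos": joint angles; "qvel": joint speeds; "effort": joint torques, N m; "ee_pos": TCP position; "ee_rot": TCP orientation; "force": force on the tool from outside, world axes, zero at the start; "torque": the same for the moment, N m; "gripper_width": finger opening in mm.
Only numpy, scipy, OpenCV 4.12 (cv2) and the standard library are available. Lean on these libraries where they do the work, as an engineer would, in place of code of your own. Each camera call takes 0.05 s, during which the arm holds its last target.

## Task

Casting is over: first lift the blue splash hood off the crate and hang it over the bar of the rest rail, ridge along the bar and left hanging free. Then take every red-necked cone sinker there is and stand it upright on the floor of the crate, one to a cell; leave the dish, spout, ingot and jar where they are.

Things in the scene. Friction and masses are not known exactly. Their poses are not given: they have to be found in the camera images.
- crate: open wooden crate fixed to the bench, 257 x 131 mm, walls 50 mm high and 5 mm thick; dividers of full height make 8 square cells, 4 along its x axis by 2 along its y axis, each 58 mm wide inside, 63 mm apart; inner floor 5 mm above the bench. Origin: centre of the underside; x along the long side, z up
- hood: splash hood, 0.4 kg: a roof of two blue sheets (each 120 mm long, 107 down the slope, 4 thick, 40 degrees below level; 164 wide, 69 from ridge to lower edges). On the ridge a dark wooden grip, 90 mm long (x), 16 thick (y), its top 52 mm above the origin. Origin: inside of the ridge, mid-length; x along the ridge, z up. Starts on the crate's long walls, ridge along the crate's middle, origin 105 mm above the bench
- rail: fixed rest rail: a level round steel bar, 16 mm thick and 280 mm long, its axis 150 mm above the bench, on a post (16 mm thick) near either end, posts 132 mm from the middle, each on a foot 90 mm wide. Origin: on the bench below the bar's middle; x along the bar, z up
- bar (a point): middle of the rail's bar, on its axis; x along the bar, z up. A hood hanging on the bar has its origin about 10 mm above this axis
- sinker0: cone sinker, about 0.5 kg, 98 mm tall, most of its weight in the foot (centre of mass about 14 mm up): round flat base 46 mm across, tapering from 12 mm up to a straight round red-dipped neck, 22 mm across, from 56 to 98 mm above the base. Origin: centre of the base; z up along the axis. Stands on the bench at the start; may be absent (then None)
- sinker1: cone sinker, about 0.5 kg, 98 mm tall, most of its weight in the foot (centre of mass about 14 mm up): round flat base 46 mm across, tapering from 12 mm up to a straight round red-dipped neck, 22 mm across, from 56 to 98 mm above the base. Origin: centre of the base; z up along the axis. Stands on the bench at the start; may be absent (then None)
- sinker2: cone sinker, about 0.5 kg, 98 mm tall, most of its weight in the foot (centre of mass about 14 mm up): round flat base 46 mm across, tapering from 12 mm up to a straight round red-dipped neck, 22 mm across, from 56 to 98 mm above the base. Origin: centre of the base; z up along the axis. Stands on the bench at the start; may be absent (then None)
- sinker3: cone sinker, about 0.5 kg, 98 mm tall, most of its weight in the foot (centre of mass about 14 mm up): round flat base 46 mm across, tapering from 12 mm up to a straight round red-dipped neck, 22 mm across, from 56 to 98 mm above the base. Origin: centre of the base; z up along the axis. Stands on the bench at the start; may be absent (then None)
- sinker4: cone sinker, about 0.5 kg, 98 mm tall, most of its weight in the foot (centre of mass about 14 mm up): round flat base 46 mm across, tapering from 12 mm up to a straight round red-dipped neck, 22 mm across, from 56 to 98 mm above the base. Origin: centre of the base; z up along the axis. Stands on the bench at the start; may be absent (then None)
- sinker5: cone sinker, about 0.5 kg, 98 mm tall, most of its weight in the foot (centre of mass about 14 mm up): round flat base 46 mm across, tapering from 12 mm up to a straight round red-dipped neck, 22 mm across, from 56 to 98 mm above the base. Origin: centre of the base; z up along the axis. Stands on the bench at the start; may be absent (then None)
- sinker6: cone sinker, about 0.5 kg, 98 mm tall, most of its weight in the foot (centre of mass about 14 mm up): round flat base 46 mm across, tapering from 12 mm up to a straight round red-dipped neck, 22 mm across, from 56 to 98 mm above the base. Origin: centre of the base; z up along the axis. Stands on the bench at the start; may be absent (then None)
- cell0 (a point): centre of the inner floor of crate cell 0 (5 mm above the bench)
- cell1 (a point): centre of the inner floor of crate cell 1 (5 mm above the bench)
- cell2 (a point): centre of the inner floor of crate cell 2 (5 mm above the bench)
- cell3 (a point): centre of the inner floor of crate cell 3 (5 mm above the bench)
- cell4 (a point): centre of the inner floor of crate cell 4 (5 mm above the bench)
- cell5 (a point): centre of the inner floor of crate cell 5 (5 mm above the bench)
- cell6 (a point): centre of the inner floor of crate cell 6 (5 mm above the bench)
- cell7 (a point): centre of the inner floor of crate cell 7 (5 mm above the bench)
- dish: white porcelain test dish, 90 mm across, 28 mm high; origin under its centre. Bystander, to be left alone
- spout: steel pour spout: trough 110 x 46 x 30 mm with a 60 mm wooden handle on its -x end; origin under the trough's centre. Bystander, to be left alone
- ingot: grey metal ingot 130 x 50 x 28 mm; origin under its centre. Bystander, to be left alone
- jar: amber jar, 70 mm across and 90 mm high; origin under its centre. Bystander, to be left alone
There are look-alikes about, which are no part of the job. There is more than one size of the hood; the job needs the larger. What is shaped like the sinker0 but yellow is not meant.

How it is judged (in metres and radians):
On the way, in this order (a step that is already met when the one before it is completed fails the run):
1. the hood hangs on the rail's bar, let go (y of hood in the frame of bar between -0.013 and 0.013 m and x of hood in the frame of bar between -0.075 and 0.075 m and z of hood in the frame of bar between 0.003 and 0.018 m and angle between hood's own z axis and vertical below 0.35 rad and angle between the x axis of hood and the x axis of bar, either way round below 0.2 rad and contact force between the fingers and hood below 0.2 N and linear speed of hood below 0.05 m/s), for 0.3 s.
2. every sinker present stands upright in a cell of the crate, let go ((distance between sinker0 and cell0 below 0.02 m or distance between sinker0 and cell1 below 0.02 m or distance between sinker0 and cell2 below 0.02 m or distance between sinker0 and cell3 below 0.02 m or distance between sinker0 and cell4 below 0.02 m or distance between sinker0 and cell5 below 0.02 m or distance between sinker0 and cell6 below 0.02 m or distance between sinker0 and cell7 below 0.02 m) and angle between each of sinker0, sinker1, sinker2, sinker3, sinker4, sinker5, sinker6's own z axis and vertical below 0.15 rad and (distance between sinker1 and cell0 below 0.02 m or distance between sinker1 and cell1 below 0.02 m or distance between sinker1 and cell2 below 0.02 m or distance between sinker1 and cell3 below 0.02 m or distance between sinker1 and cell4 below 0.02 m or distance between sinker1 and cell5 below 0.02 m or distance between sinker1 and cell6 below 0.02 m or distance between sinker1 and cell7 below 0.02 m) and (distance between sinker2 and cell0 below 0.02 m or distance between sinker2 and cell1 below 0.02 m or distance between sinker2 and cell2 below 0.02 m or distance between sinker2 and cell3 below 0.02 m or distance between sinker2 and cell4 below 0.02 m or distance between sinker2 and cell5 below 0.02 m or distance between sinker2 and cell6 below 0.02 m or distance between sinker2 and cell7 below 0.02 m) and (distance between sinker3 and cell0 below 0.02 m or distance between sinker3 and cell1 below 0.02 m or distance between sinker3 and cell2 below 0.02 m or distance between sinker3 and cell3 below 0.02 m or distance between sinker3 and cell4 below 0.02 m or distance between sinker3 and cell5 below 0.02 m or distance between sinker3 and cell6 below 0.02 m or distance between sinker3 and cell7 below 0.02 m) and (distance between sinker4 and cell0 below 0.02 m or distance between sinker4 and cell1 below 0.02 m or distance between sinker4 and cell2 below 0.02 m or distance between sinker4 and cell3 below 0.02 m or distance between sinker4 and cell4 below 0.02 m or distance between sinker4 and cell5 below 0.02 m or distance between sinker4 and cell6 below 0.02 m or distance between sinker4 and cell7 below 0.02 m) and (distance between sinker5 and cell0 below 0.02 m or distance between sinker5 and cell1 below 0.02 m or distance between sinker5 and cell2 below 0.02 m or distance between sinker5 and cell3 below 0.02 m or distance between sinker5 and cell4 below 0.02 m or distance between sinker5 and cell5 below 0.02 m or distance between sinker5 and cell6 below 0.02 m or distance between sinker5 and cell7 below 0.02 m) and (distance between sinker6 and cell0 below 0.02 m or distance between sinker6 and cell1 below 0.02 m or distance between sinker6 and cell2 below 0.02 m or distance between sinker6 and cell3 below 0.02 m or distance between sinker6 and cell4 below 0.02 m or distance between sinker6 and cell5 below 0.02 m or distance between sinker6 and cell6 below 0.02 m or distance between sinker6 and cell7 below 0.02 m) and linear speed of each of sinker0, sinker1, sinker2, sinker3, sinker4, sinker5, sinker6 below 0.05 m/s and contact force between the fingers and sinker0 below 0.2 N and contact force between the fingers and sinker1 below 0.2 N and contact force between the fingers and sinker2 below 0.2 N and contact force between the fingers and sinker3 below 0.2 N and contact force between the fingers and sinker4 below 0.2 N and contact force between the fingers and sinker5 below 0.2 N and contact force between the fingers and sinker6 below 0.2 N), for 0.2 s.
At the end, for the whole second after the job is handed in: Hood released on the bar: ridge within 0.2 rad and 13 mm sideways of it, 3 to 18 mm above its axis, within 75 mm of its middle, tilt under 0.35 rad. Every sinker present released in a cell, base centre within 20 mm of the cell floor's centre, tilt under 0.15 rad. All at rest (all of step 1 and all of step 2); the robot touches nothing.
It fails at once if a sinker is put in the crate while the hood is still over it (horizontal distance between hood and crate below 0.1 m and ((distance between sinker0 and cell0 below 0.03 m or distance between sinker0 and cell1 below 0.03 m or distance between sinker0 and cell2 below 0.03 m or distance between sinker0 and cell3 below 0.03 m or distance between sinker0 and cell4 below 0.03 m or distance between sinker0 and cell5 below 0.03 m or distance between sinker0 and cell6 below 0.03 m or distance between sinker0 and cell7 below 0.03 m) or (distance between sinker1 and cell0 below 0.03 m or distance between sinker1 and cell1 below 0.03 m or distance between sinker1 and cell2 below 0.03 m or distance between sinker1 and cell3 below 0.03 m or distance between sinker1 and cell4 below 0.03 m or distance between sinker1 and cell5 below 0.03 m or distance between sinker1 and cell6 below 0.03 m or distance between sinker1 and cell7 below 0.03 m) or (distance between sinker2 and cell0 below 0.03 m or distance between sinker2 and cell1 below 0.03 m or distance between sinker2 and cell2 below 0.03 m or distance between sinker2 and cell3 below 0.03 m or distance between sinker2 and cell4 below 0.03 m or distance between sinker2 and cell5 below 0.03 m or distance between sinker2 and cell6 below 0.03 m or distance between sinker2 and cell7 below 0.03 m) or (distance between sinker3 and cell0 below 0.03 m or distance between sinker3 and cell1 below 0.03 m or distance between sinker3 and cell2 below 0.03 m or distance between sinker3 and cell3 below 0.03 m or distance between sinker3 and cell4 below 0.03 m or distance between sinker3 and cell5 below 0.03 m or distance between sinker3 and cell6 below 0.03 m or distance between sinker3 and cell7 below 0.03 m) or (distance between sinker4 and cell0 below 0.03 m or distance between sinker4 and cell1 below 0.03 m or distance between sinker4 and cell2 below 0.03 m or distance between sinker4 and cell3 below 0.03 m or distance between sinker4 and cell4 below 0.03 m or distance between sinker4 and cell5 below 0.03 m or distance between sinker4 and cell6 below 0.03 m or distance between sinker4 and cell7 below 0.03 m) or (distance between sinker5 and cell0 below 0.03 m or distance between sinker5 and cell1 below 0.03 m or distance between sinker5 and cell2 below 0.03 m or distance between sinker5 and cell3 below 0.03 m or distance between sinker5 and cell4 below 0.03 m or distance between sinker5 and cell5 below 0.03 m or distance between sinker5 and cell6 below 0.03 m or distance between sinker5 and cell7 below 0.03 m) or (distance between sinker6 and cell0 below 0.03 m or distance between sinker6 and cell1 below 0.03 m or distance between sinker6 and cell2 below 0.03 m or distance between sinker6 and cell3 below 0.03 m or distance between sinker6 and cell4 below 0.03 m or distance between sinker6 and cell5 below 0.03 m or distance between sinker6 and cell6 below 0.03 m or distance between sinker6 and cell7 below 0.03 m))).
It fails at once if the dish, spout, ingot or jar is shifted more than 50 mm (distance of any of dish, spout, ingot, jar from where it was at the start of the episode above 0.05 m).
Of sinker0, sinker1, sinker2, sinker3, sinker4, sinker5, sinker6 only 5 to 7 are there at a start; the rules pass over those that are not, and their reading is None.
At some moment in a run one of sinker0, sinker1, sinker2, sinker3, sinker4, sinker5, sinker6 may be knocked a few centimetres aside while the robot is not near it.
It also fails if it takes over 210 s, if anything falls off the work surface, if the arm or the gripper's body presses on something with over 40 N, if the wrist force passes 120 N, or if a joint passes its speed limit or range.

## Working session

There is one attempt and no reset: what is moved stays moved. The work goes in short steps, Python scripts to look and compute and a tool call to move; the robot and the scene stay as the last step left them, time stands still between calls to the robot, and variables do not carry over. Pictures are saved under pics/ and viewed, and the job is handed in when it is done.

Besides the shell and the picture viewer there is one more tool, called after "Emit:" as name(argument=value, ...), one argument or row to a line, values as JSON. drive_tool: Moves the arm, as the interface text tells. Its arguments: {"type":"object","properties":{"moves":{"type":"array"},"grip_force":{"type":"number"}},"required":["moves"]}

```bash
mkdir -p pics; ls; python3 - <<'E'
from workcell import telemetry, grab_frame
import cv2
print(telemetry.state())
for n in ("top","side","wrist"):
    f=grab_frame(n); cv2.imwrite(f"pics/{n}0.png",f["color"]); print(n,f["vertical_fov"],f["cx"],f["cy"],f["pose"].round(3).tolist())
E
```

```text
pics
{'time_s': 0.0, 'qpos': array([ 7.61467839e+01,  1.83498611e+01,  8.97079872e+01, -7.03552606e-04,
        7.20459307e+01, -1.14607083e+00]), 'qvel': array([-0.10151804,  0.01247094,  0.04395279,  0.03911163,  0.02831503,
        0.01036255]), 'effort': array([ 1.20428620e-03, -4.12446570e+01, -2.31973189e+01,  7.28148851e-02,
        4.56292438e-02, -1.56745873e-04]), 'ee_pos': array([126.3581195 , 560.39652782, 213.12744066]), 'ee_rot': array([-1.79896228e+02, -1.40695836e-03,  1.67293071e+02]), 'force': array([-0.60884089, -0.42439456,  0.01823911]), 'torque': array([0.06313933, 0.00924507, 0.07694184]), 'gripper_width': 91.60667400836941}
top 49.2807534331257 322.25335330610415 198.55838725091456 [[-0.073, -0.973, 0.217, 246.77], [-0.997, 0.07, -0.019, 27.446], [0.003, -0.218, -0.976, 1298.748], [0.0, 0.0, 0.0, 1.0]]
side 57.254952724877946 317.47351463474035 206.89047676017543 [[-0.997, -0.056, 0.055, 444.006], [-0.078, 0.677, -0.732, 930.812], [0.004, -0.734, -0.679, 940.736], [0.0, 0.0, 0.0, 1.0]]
wrist 58.829693794506426 320.73201195086267 198.26207340877627 [[0.22, 0.948, 0.231, 61.772], [0.976, -0.213, -0.053, 575.085], [-0.001, 0.237, -0.972, 384.127], [0.0, 0.0, 0.0, 1.0]]
```

View pics/top0.png

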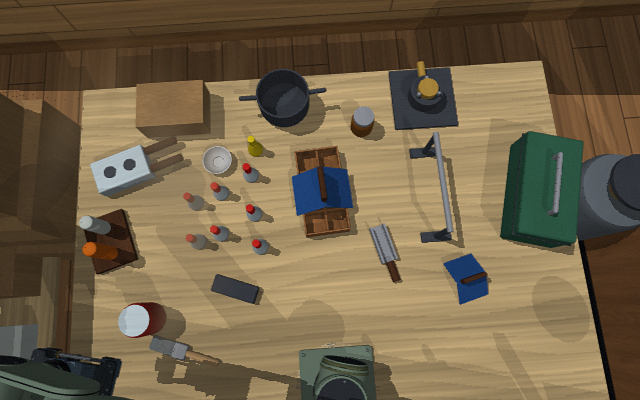

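View pics/side0.png

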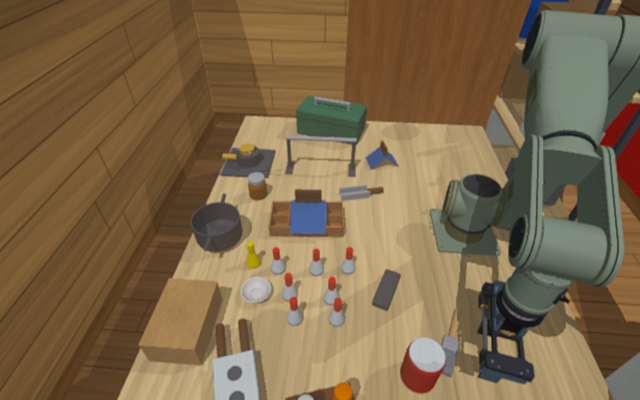

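View pics/wrist0.png

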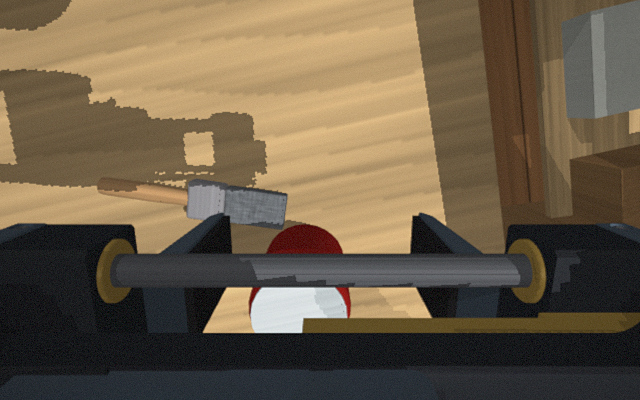

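Top view: red-necked sinkers are near (245,167), (217,185), (192,198), (250,209), (215,230), (195,238) and (258,243). There is one yellow look-alike at (256,145). The large hood is on the crate at (323,190) and a small blue hood is at (467,280). I'll measure next.

```bash
cat > h.py <<'E'
import numpy as np, cv2
from workcell import telemetry, grab_frame
def foc(f): return f["color"].shape[0]/2/np.tan(np.radians(f["vertical_fov"]/2))
def ray(f,u,v):
    k=foc(f); d=np.array([(u-f["cx"])/k,(v-f["cy"])/k,1.]); P=np.array(f["pose"]); return P[:3,3],P[:3,:3]@d
def onz(f,u,v,z):
    o,d=ray(f,u,v); return o+d*(z-o[2])/d[2]
def proj(f,p):
    P=np.array(f["pose"]); c=P[:3,:3].T@(np.array(p,float)-P[:3,3]); k=foc(f); return np.array([f["cx"]+k*c[0]/c[2],f["cy"]+k*c[1]/c[2]])
def tri(o1,d1,o2,d2):
    d1=d1/np.linalg.norm(d1); d2=d2/np.linalg.norm(d2)
    A=np.stack([d1,-d2],1); t=np.linalg.lstsq(A,o2-o1,rcond=None)[0]
    a=o1+t[0]*d1;b=o2+t[1]*d2
    return (a+b)/2,np.linalg.norm(a-b)
def blobs(m,amin=8):
    n,l,s,c=cv2.connectedComponentsWithStats(m.astype(np.uint8)*255)
    return [(c[i],s[i]) for i in range(1,n) if s[i,4]>=amin],l
def redmask(im):
    h=cv2.cvtColor(im,cv2.COLOR_BGR2HSV); H,S,V=h[...,0],h[...,1],h[...,2]
    return ((H<5)|(H>172))&(S>150)&(V>70)
def crop(im,x0,y0,x1,y1,k,name):
    cv2.imwrite("pics/"+name,cv2.resize(im[y0:y1,x0:x1],None,fx=k,fy=k,interpolation=cv2.INTER_CUBIC))
E
python3 - <<'E'
from h import *
T=cv2.imread("pics/top0.png");S=cv2.imread("pics/side0.png")
for n,im in(("T",T),("S",S)):
    for c,s in blobs(redmask(im),5)[0]: print(n,c.round(1),s)
crop(T,170,120,370,270,4,"t1.png"); crop(S,180,180,380,330,4,"s1.png"); crop(T,360,110,510,310,3,"t2.png")
E
```

```text
T [246.6 167.8] [243 163   8  11  61]
T [213.8 185.4] [211 182   7   7  37]
T [249.9 208.5] [246 204   9  10  61]
T [214.6 229.6] [210 226  10   9  60]
T [256.2 243.4] [252 239   9   9  57]
T [141.4 304.9] [135 303  15   7  28]
T [147.8 327.7] [131 313  25  25 104]
S [619.  124.6] [600 103  40  45 692]
S [630.6 162.8] [ 616  126   24   73 1017]
S [275.9 253.2] [274 248   5  12  45]
S [349.  250.1] [347 248   5   6  22]
S [315.9 254.7] [314 250   5  11  49]
S [287.7 278.6] [286 274   5  12  43]
S [331.4 281.1] [329 278   6   8  34]
S [292.5 301.3] [290 297   6  13  42]
S [337.2 301.3] [335 298   6   7  31]
S [420.6 378.1] [403 352  41  40 591]
```

```bash
echo
```

```text
(no output)
```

View pics/t1.png

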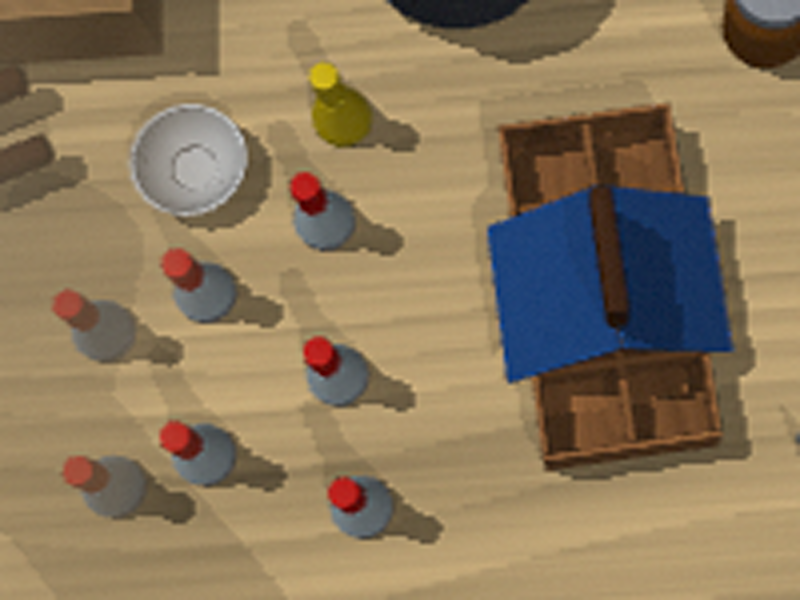

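View pics/s1.png

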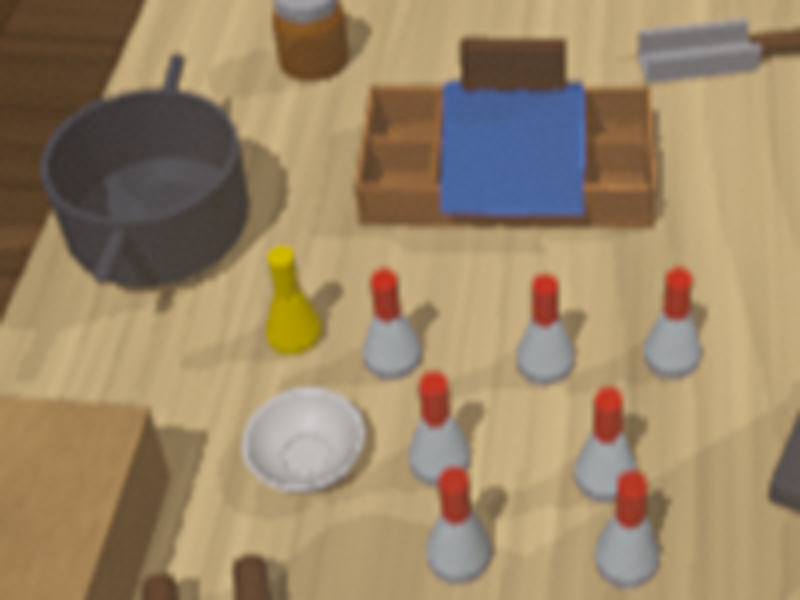

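View pics/t2.png

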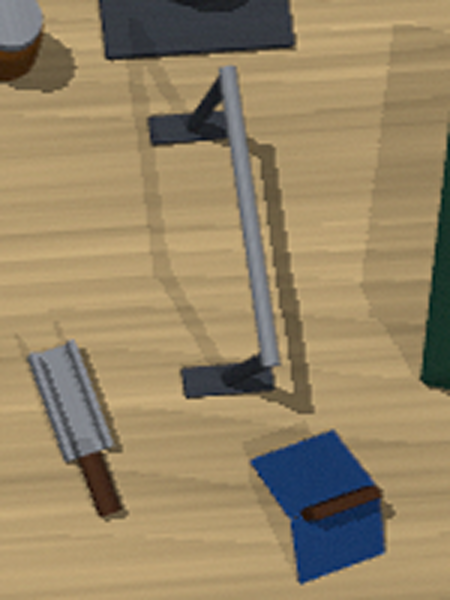

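```bash
python3 - <<'E'
from h import *
f=grab_frame("top"); g=grab_frame("side")
c=lambda x,y,k=4,ox=170,oy=120:(x/k+ox-.375,y/k+oy-.375)
caps=[(305,183),(178,260),(70,301),(320,348),(177,434),(80,468),(346,490)]
print("sinkers")
for p in caps: print(p,onz(f,*c(*p),98).round(0))
print("crate")
C=[onz(f,*c(*p),50) for p in [(500,128),(668,106),(720,438),(546,468)]]
for q in C: print(q.round(0))
print(np.mean(C,0), [np.degrees(np.arctan2(*(C[3]-C[0])[1::-1])),np.degrees(np.arctan2(*(C[2]-C[1])[1::-1]))],[np.linalg.norm(C[i]-C[i-1]).round() for i in range(4)])
print("grip top");G=[onz(f,*c(*p),157) for p in [(600,187),(617,322)]];print(G,np.linalg.norm(G[0]-G[1]))
c2=lambda x,y:(x/3+360-.333,y/3+110-.333)
B=[onz(f,*c2(*p),158) for p in [(229,68),(268,363)]];print("bar top",B,np.linalg.norm(B[0]-B[1]),np.mean(B,0),np.degrees(np.arctan2(*(B[1]-B[0])[1::-1])))
# side view red triangulation w/ side: tops of caps
def cs(x,y): return (x/4+180-.375,y/4+180-.375)
ps=[(384,277),(432,381),(454,476),(545,283),(608,396),(631,482),(678,276)]
for p in ps: print(onz(g,*cs(*p),98).round(0))
E
```

```text
sinkers
(305, 183) [627. 215.  98.]
(178, 260) [576. 307.  98.]
(70, 301) [552. 384.  98.]
(320, 348) [505. 209.  98.]
(177, 434) [452. 310.  98.]
(80, 468) [433. 377.  98.]
(346, 490) [404. 195.  98.]
crate
[675.  75.  50.]
[683. -52.  50.]
[429. -69.  50.]
[416.  57.  50.]
[550.63878391   2.83657983  50.        ] [np.float64(-176.04595108543757), np.float64(-176.105389969668)] [np.float64(259.0), np.float64(128.0), np.float64(255.0), np.float64(127.0)]
grip top
[array([591.0530315 ,   5.68390151, 157.        ]), array([496.21209321,   1.0430746 , 157.        ])] 94.95441459396638
bar top [array([ 665.85300049, -323.71371246,  158.        ]), array([ 389.91682061, -322.347393  ,  158.        ])] 275.9395625707213 [ 527.88491055 -323.03055273  158.        ] 179.71629780950585
[623. 218.  98.]
[574. 311.  98.]
[549. 387.  98.]
[502. 214.  98.]
[450. 313.  98.]
[431. 382.  98.]
[403. 199.  98.]
```

Every measurement is consistent: 7 red sinkers, one yellow, and the large hood on the crate. Next I'll move toward the hood grip.

Emit:
drive_tool(
  moves=[
    {"claw":-1,"dx":-1,"dy":-0.85,"dz":-0.5,"yaw":-1},
    {"claw":-1,"dx":-1,"dy":-0.85,"dz":-0.5,"yaw":-1},
    {"claw":-1,"dx":-1,"dy":-0.85,"dz":-0.5,"yaw":0},
    {"claw":-1,"dx":-1,"dy":-0.85,"dz":-0.5,"yaw":0},
    {"claw":-1,"dx":-1,"dy":-0.85,"dz":-0.5,"yaw":0},
  ],
  grip_force=30,
)

```text
time_s: 0.88
ee_pos: [226.4, 473.7, 263.2]
ee_rot: [-179.8, -0.1, -174.7]
force: [-0.3, 0.0, -0.1]
gripper_width: 91.0
```

```bash
cat >> h.py <<'E'
def go(x,y,z,yaw=None):
    s=telemetry.state(); p=s["ee_pos"]; ps=np.radians(s["ee_rot"][2]); d=np.array([x,y,z])-p
    w=0 if yaw is None else (yaw-s["ee_rot"][2]+180)%360-180
    if yaw is not None: w=(w+90)%180-90
    print("t",round(s["time_s"],2),"p",p.round(1),"rot",s["ee_rot"].round(1),"w",round(s["gripper_width"],1),"F",s["force"].round(1),"q",s["qpos"].round(0))
    print("units dx %.2f dy %.2f dz %.2f yaw %.2f"%((d[0]*np.cos(ps)+d[1]*np.sin(ps))/20,(d[0]*np.sin(ps)-d[1]*np.cos(ps))/20,-d[2]/20,-np.radians(w)/.15))
E
python3 -c "
from h import *
go(544,3,240,184)"
```

```text
t 0.88 p [226.4 473.7 263.2] rot [-1.798e+02 -1.000e-01 -1.747e+02] w 91.0 F [-0.3  0.  -0.1] q [ 63.  12.  91.  -0.  77. -32.]
units dx -13.65 dy -24.90 dz 1.16 yaw 0.15
```

Emit:
drive_tool(
  moves=[
    {"claw":-1,"dx":-0.55,"dy":-1,"dz":0,"yaw":0},
    {"claw":-1,"dx":-0.55,"dy":-1,"dz":0,"yaw":0},
    {"claw":-1,"dx":-0.55,"dy":-1,"dz":0,"yaw":0},
    {"claw":-1,"dx":-0.55,"dy":-1,"dz":0,"yaw":0},
    {"claw":-1,"dx":-0.55,"dy":-1,"dz":0,"yaw":0},
  ],
)

```text
time_s: 1.5
ee_pos: [293.0, 376.1, 264.0]
ee_rot: [-179.8, -0.0, -174.8]
force: [0.8, -0.2, 0.3]
gripper_width: 91.3
```

Emit:
drive_tool(
  moves=[
    {"claw":-1,"dx":-0.55,"dy":-1,"dz":0,"yaw":0},
    {"claw":-1,"dx":-0.55,"dy":-1,"dz":0,"yaw":0},
    {"claw":-1,"dx":-0.55,"dy":-1,"dz":0,"yaw":0},
    {"claw":-1,"dx":-0.55,"dy":-1,"dz":0,"yaw":0},
    {"claw":-1,"dx":-0.55,"dy":-1,"dz":0,"yaw":0},
  ],
)

```text
time_s: 2.12
ee_pos: [358.4, 277.9, 264.0]
ee_rot: [-179.8, -0.0, -174.7]
force: [0.1, 0.4, 0.5]
gripper_width: 91.3
```

Emit:
drive_tool(
  moves=[
    {"claw":-1,"dx":-0.55,"dy":-1,"dz":0,"yaw":0},
    {"claw":-1,"dx":-0.55,"dy":-1,"dz":0,"yaw":0},
    {"claw":-1,"dx":-0.55,"dy":-1,"dz":0,"yaw":0},
    {"claw":-1,"dx":-0.55,"dy":-1,"dz":0,"yaw":0},
    {"claw":-1,"dx":-0.55,"dy":-1,"dz":0,"yaw":0},
  ],
)

```text
time_s: 2.75
ee_pos: [423.8, 179.8, 264.1]
ee_rot: [-179.8, -0.1, -174.7]
force: [0.1, 0.6, -0.4]
gripper_width: 91.2
```

Emit:
drive_tool(
  moves=[
    {"claw":-1,"dx":-0.55,"dy":-1,"dz":0,"yaw":0},
    {"claw":-1,"dx":-0.55,"dy":-1,"dz":0,"yaw":0},
    {"claw":-1,"dx":-0.55,"dy":-1,"dz":0,"yaw":0},
  ],
)

```text
time_s: 3.12
ee_pos: [463.0, 121.0, 264.1]
ee_rot: [-179.8, -0.1, -174.7]
force: [0.1, 0.3, -0.0]
gripper_width: 91.3
```

```bash
python3 -c "
from h import *
go(544,3,240,184)
f=grab_frame('wrist');cv2.imwrite('pics/w1.png',f['color'])"
```

```text
t 3.12 p [463.  121.  264.1] rot [-1.798e+02 -1.000e-01 -1.747e+02] w 91.3 F [ 0.1  0.3 -0. ] q [ 13.   8.  96.  -0.  76. -82.]
units dx -3.49 dy -6.24 dz 1.21 yaw 0.15
```

View pics/w1.png

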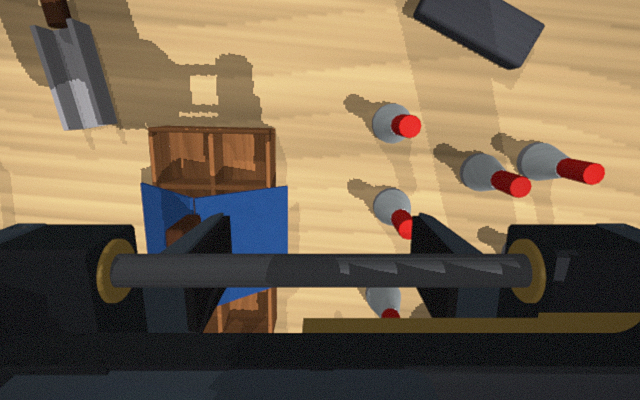

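Wrist view: the crate's near end corners are at (150,128) and (273,127). The hood's near edge runs from (141,183) to (288,186), with the ridge apex at about (193,198).

```bash
python3 -c "
from h import *
f=grab_frame('wrist')
for p,z in [((150,128),50),((273,127),50),((141,183),36+4),((288,186),40),((193,198),109),((212,131),50)]: print(p,onz(f,*p,z).round(1))
crop(f['color'],120,100,320,250,4,'w1c.png')"
```

```text
(150, 128) [431.9 -68.2  50. ]
(273, 127) [418.9  62.6  50. ]
(141, 183) [495.5 -84.6  40. ]
(288, 186) [483.6  82.2  40. ]
(193, 198) [488.6  -1.2 109. ]
(212, 131) [429.   -2.1  50. ]
```

View pics/w1c.png

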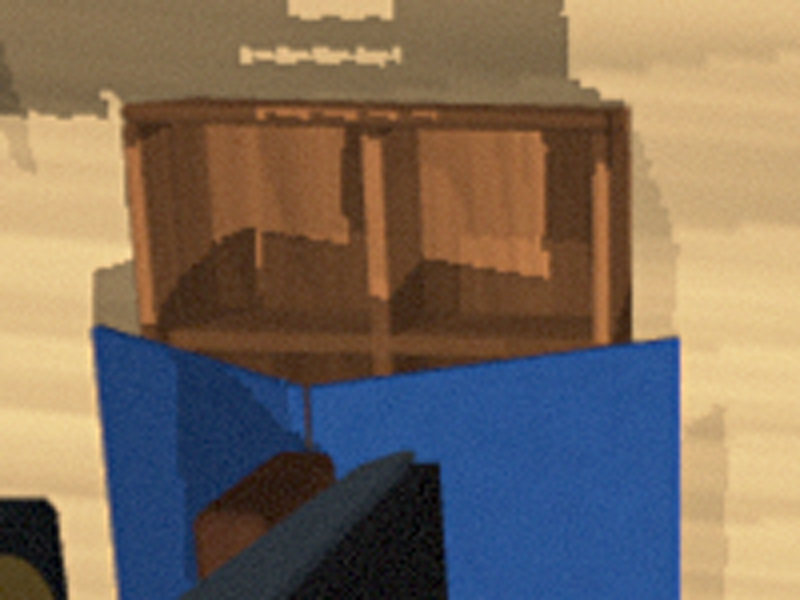

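Hood centre is about (547,3), yaw about 4°. Going above it and then down.

Emit:
drive_tool(
  moves=[
    {"claw":-1,"dx":-0.72,"dy":-1,"dz":0.2,"yaw":0.15},
    {"claw":-1,"dx":-0.72,"dy":-1,"dz":0.2,"yaw":0},
    {"claw":-1,"dx":-0.72,"dy":-1,"dz":0.2,"yaw":0},
    {"claw":-1,"dx":-0.72,"dy":-1,"dz":0.3,"yaw":0},
    {"claw":-1,"dx":-0.72,"dy":-1,"dz":0.3,"yaw":0},
  ],
)

```text
time_s: 3.85
ee_pos: [542.5, 27.0, 240.0]
ee_rot: [-180.0, -0.1, -176.0]
force: [0.6, 0.6, -0.1]
gripper_width: 91.2
```

Emit:
drive_tool(
  moves=[
    {"claw":-1,"dx":0,"dy":-1,"dz":0,"yaw":0},
    {"claw":-1,"dx":0,"dy":0,"dz":0,"yaw":0},
  ],
)

```text
time_s: 4.1
ee_pos: [544.7, 6.1, 238.7]
ee_rot: [180.0, -0.2, -176.1]
force: [0.2, 1.1, 0.4]
gripper_width: 91.0
```

```bash
python3 -c "
from h import *
go(547,3,122,184)
f=grab_frame('side');crop(f['color'],230,140,380,260,5,'s2.png');crop(grab_frame('top')['color'],250,100,410,220,5,'t3.png')"
```

```text
t 4.1 p [544.7   6.1 238.7] rot [ 180.    -0.2 -176.1] w 91.0 F [0.2 1.1 0.4] q [ -1.  15.  91.   0.  74. -94.]
units dx -0.11 dy -0.16 dz 5.84 yaw -0.01
```

View pics/s2.png

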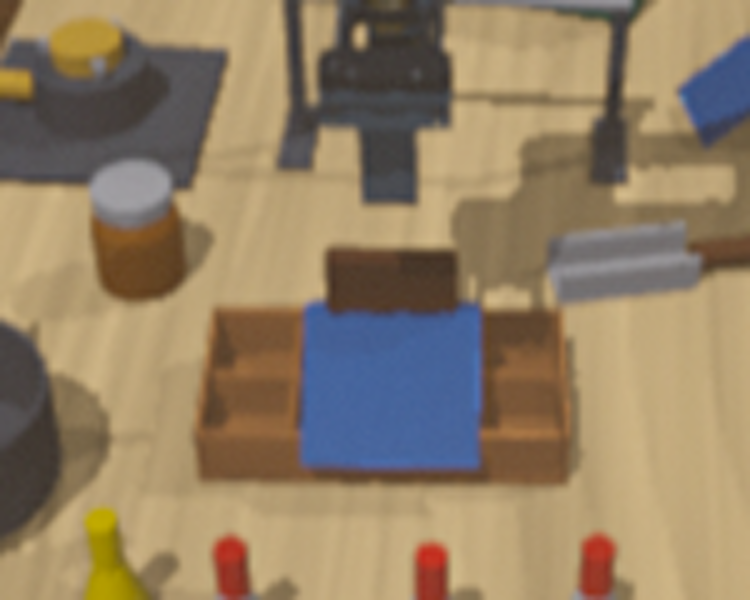

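Side crop: the finger at (390,170) is centred over the grip at (393,280). Descending and closing.

Emit:
drive_tool(
  moves=[
    {"claw":-1,"dx":-0.1,"dy":-0.16,"dz":1,"yaw":0},
    {"claw":-1,"dx":0,"dy":0,"dz":1,"yaw":0},
    {"claw":-1,"dx":0,"dy":0,"dz":1,"yaw":0},
    {"claw":-1,"dx":0,"dy":0,"dz":1,"yaw":0},
    {"claw":-1,"dx":0,"dy":0,"dz":1,"yaw":0},
  ],
)

```text
time_s: 4.82
ee_pos: [547.7, 9.5, 139.0]
ee_rot: [179.8, 0.2, -175.8]
force: [0.6, -0.9, -0.4]
gripper_width: 91.2
```

Emit:
drive_tool(
  moves=[
    {"claw":-1,"dx":0,"dy":0,"dz":0.8,"yaw":0},
    {"claw":1,"dx":0,"dy":0,"dz":0,"yaw":0},
    {"claw":1,"dx":0,"dy":0,"dz":0,"yaw":0},
    {"claw":1,"dx":0,"dy":0,"dz":0,"yaw":0},
    {"claw":1,"dx":0,"dy":0,"dz":0,"yaw":0},
  ],
  grip_force=40,
)

```text
time_s: 5.45
ee_pos: [547.7, 12.6, 123.7]
ee_rot: [179.8, 0.3, -175.6]
force: [0.1, 0.5, -0.2]
gripper_width: 53.8
```

Emit:
drive_tool(
  moves=[
    {"claw":1,"dx":0,"dy":0,"dz":0,"yaw":0},
    {"claw":1,"dx":0,"dy":0,"dz":0,"yaw":0},
  ],
)

```text
time_s: 5.7
ee_pos: [548.1, 12.5, 124.3]
ee_rot: [179.8, 0.4, -175.6]
force: [-1.1, -0.3, 0.8]
gripper_width: 34.2
```

Emit:
drive_tool(
  moves=[
    {"claw":0.2,"dx":0,"dy":-0.45,"dz":0,"yaw":0},
    {"claw":0.2,"dx":0,"dy":0,"dz":0,"yaw":0},
  ],
)

```text
time_s: 5.95
ee_pos: [548.9, 2.8, 124.3]
ee_rot: [179.8, 0.4, -175.6]
force: [0.2, 0.3, -0.0]
gripper_width: 36.3
```

```bash
python3 -c "
from h import *
go(547,3,122,184)
f=grab_frame('wrist');cv2.imwrite('pics/w2.png',f['color'])"
```

```text
t 5.95 p [548.9   2.8 124.3] rot [ 179.8    0.4 -175.6] w 36.3 F [ 0.2  0.3 -0. ] q [ -1.  20. 101.   0.  59. -96.]
units dx 0.09 dy 0.02 dz 0.12 yaw 0.05
```

View pics/w2.png

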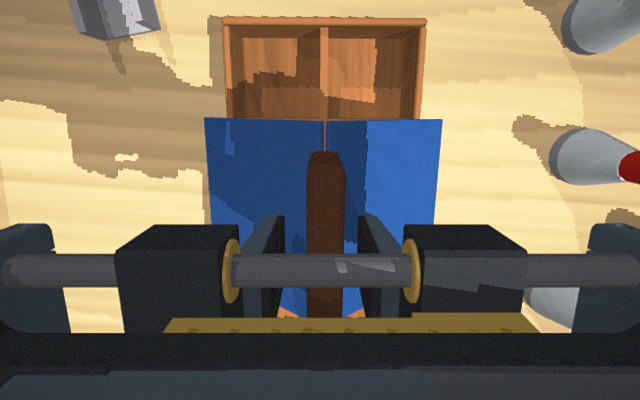

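Wrist view: grip (307–346 px) is centred between the fingers (282 and 365) and parallel to them. Closing.

Emit:
drive_tool(
  moves=[
    {"claw":1,"dx":0,"dy":0,"dz":0,"yaw":0},
    {"claw":1,"dx":0,"dy":0,"dz":0,"yaw":0},
    {"claw":1,"dx":0,"dy":0,"dz":0,"yaw":0},
    {"claw":1,"dx":0,"dy":0,"dz":-0.5,"yaw":0},
    {"claw":1,"dx":0,"dy":0,"dz":-0.5,"yaw":0},
  ],
)

```text
time_s: 6.62
ee_pos: [547.1, 3.2, 143.5]
ee_rot: [179.7, 0.1, -175.6]
force: [0.3, 0.1, -3.8]
gripper_width: 15.8
```

Emit:
drive_tool(
  moves=[
    {"claw":1,"dx":0,"dy":0,"dz":-1,"yaw":0},
    {"claw":1,"dx":0,"dy":0,"dz":-1,"yaw":0},
    {"claw":1,"dx":0,"dy":0,"dz":-1,"yaw":0},
    {"claw":1,"dx":0,"dy":0,"dz":-1,"yaw":0},
    {"claw":1,"dx":0,"dy":0,"dz":-1,"yaw":0},
  ],
)

```text
time_s: 7.25
ee_pos: [545.1, 2.3, 247.0]
ee_rot: [179.8, -0.2, -175.5]
force: [0.4, -0.5, -3.6]
gripper_width: 15.8
```

```bash
python3 -c "
from h import *
go(528,-323,268,180)
f=grab_frame('side');crop(f['color'],200,100,400,250,4,'s3.png')"
```

```text
t 7.25 p [545.1   2.3 247. ] rot [ 179.8   -0.2 -175.5] w 15.8 F [ 0.4 -0.5 -3.6] q [ -1.  15.  90.   0.  75. -96.]
units dx 2.12 dy -16.15 dz -1.05 yaw 0.52
```

View pics/s3.png

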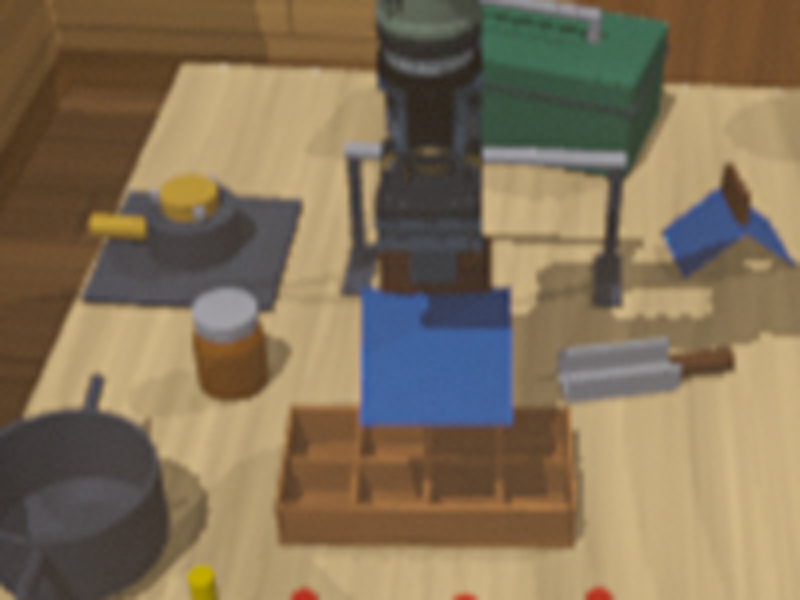

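Side crop: hood lifted level and held at (435,350). Raising it and heading to the rail.

Emit:
drive_tool(
  moves=[
    {"claw":1,"dx":0.1,"dy":-0.8,"dz":-0.4,"yaw":0.25},
    {"claw":1,"dx":0.1,"dy":-0.9,"dz":-0.4,"yaw":0.25},
    {"claw":1,"dx":0.1,"dy":-0.9,"dz":-0.4,"yaw":0},
    {"claw":1,"dx":0.1,"dy":-0.9,"dz":-0.4,"yaw":0},
    {"claw":1,"dx":0.1,"dy":-0.9,"dz":0,"yaw":0},
  ],
)

```text
time_s: 7.92
ee_pos: [536.7, -92.6, 282.7]
ee_rot: [179.9, 0.0, 179.9]
force: [-0.1, -0.7, -4.3]
gripper_width: 15.9
```

Emit:
drive_tool(
  moves=[
    {"claw":1,"dx":0.1,"dy":-0.9,"dz":0,"yaw":0},
    {"claw":1,"dx":0.1,"dy":-0.8,"dz":0,"yaw":0},
    {"claw":1,"dx":0.1,"dy":-0.6,"dz":0,"yaw":0},
    {"claw":1,"dx":0,"dy":0,"dz":0,"yaw":0},
  ],
)

```text
time_s: 8.43
ee_pos: [529.3, -143.4, 281.3]
ee_rot: [179.8, -0.1, 179.7]
force: [0.2, 0.3, -3.5]
gripper_width: 16.0
```

```bash
python3 -c "
from h import *
go(528,-323,275,180)
for n in ('side','top','wrist'):
  f=grab_frame(n);cv2.imwrite('pics/'+n+'4.png',f['color'])
crop(cv2.imread('pics/top4.png'),370,110,520,310,3,'t4c.png')
crop(cv2.imread('pics/side4.png'),260,90,400,210,5,'s4c.png')"
```

```text
t 8.43 p [ 529.3 -143.4  281.3] rot [ 1.798e+02 -1.000e-01  1.797e+02] w 16.0 F [ 0.2  0.3 -3.5] q [ -16.   14.   86.    0.   80. -106.]
units dx 0.02 dy -8.98 dz 0.32 yaw -0.03
```

View pics/t4c.png

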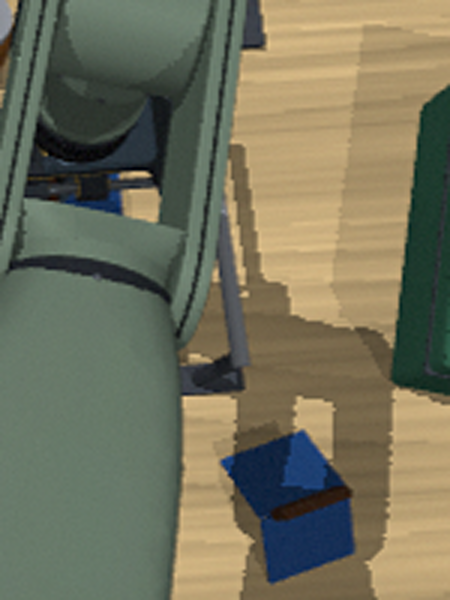

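View pics/wrist4.png

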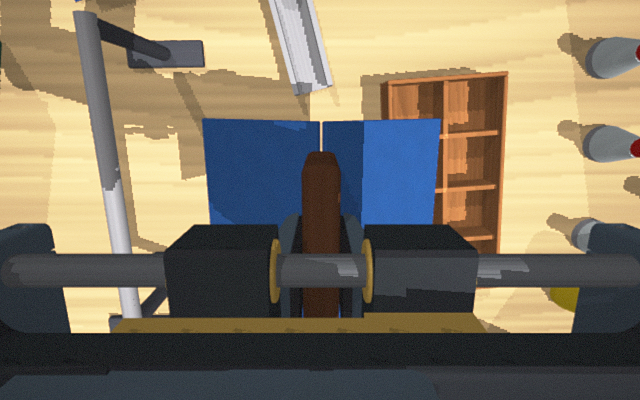

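View pics/s4c.png

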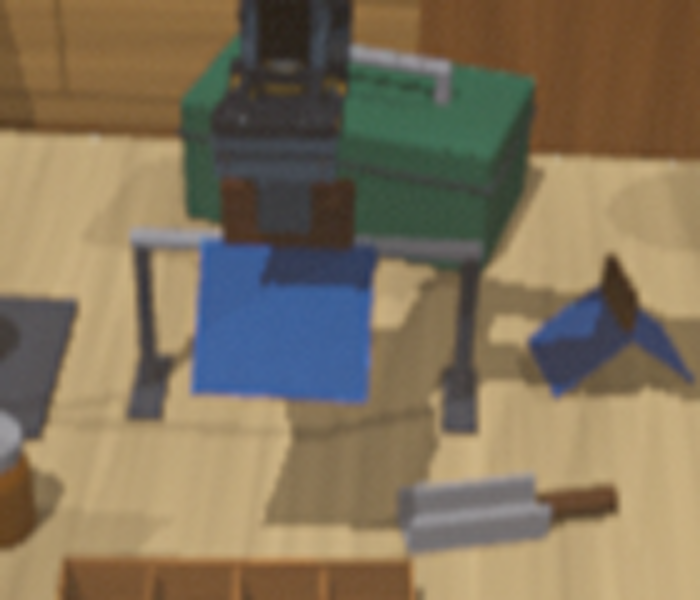

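```bash
python3 -c "
from h import *
f=grab_frame('wrist');im=f['color'];h=cv2.cvtColor(im,cv2.COLOR_BGR2HSV)
P=[]
for v in (25,60,90,120,150,170,200):
  s=h[v,60:150,1]; i=np.where(s<50)[0]+60; print(v,i.min(),i.max(),len(i), onz(f,i.mean(),v,150).round(1))
print('end',onz(f,86,11,150))
g=grab_frame('side')
a=onz(g,133/5+260-.4,238/5+90-.4,150);b=onz(g,485/5+260-.4,248/5+90-.4,150);print(a,b,(a+b)/2)
# hood ridge in side: blue apex
print('hood ridge front (wrist, z=TCP-19+5)',onz(f,322,122,281-15),[onz(f,u,120,281-84) for u in (203,441)])
"
```

```text
25 75 113 37 [ 396.5 -319.7  150. ]
60 80 149 45 [ 422.3 -306.8  150. ]
90 85 107 23 [ 445.3 -324.8  150. ]
120 91 111 21 [ 469.2 -324.3  150. ]
150 96 116 21 [ 494.  -323.7  150. ]
170 99 119 21 [ 511.1 -323.6  150. ]
200 104 123 20 [ 537.7 -323.5  150. ]
end [ 386.51426277 -323.65509057  150.        ]
[ 664.96434014 -320.40276166  150.        ] [ 384.26339835 -329.41863657  150.        ] [ 524.61386925 -324.91069911  150.        ]
hood ridge front (wrist, z=TCP-19+5) [ 468.38616783 -141.40740669  266.        ] [array([ 468.52292046, -224.54822786,  197.        ]), array([469.01202203, -57.07310298, 197.        ])]
```

Wrist view: bar (columns 91–119, rows 120–170) runs at y ≈ −324, and the hood ridge as seen is at y ≈ −141. I need about 182 mm more in −y.

Emit:
drive_tool(
  moves=[
    {"claw":1,"dx":0,"dy":-0.8,"dz":0,"yaw":0},
    {"claw":1,"dx":0,"dy":-0.9,"dz":0,"yaw":0},
    {"claw":1,"dx":0,"dy":-0.9,"dz":0,"yaw":0},
    {"claw":1,"dx":0,"dy":-0.9,"dz":0,"yaw":0},
    {"claw":1,"dx":0,"dy":-0.9,"dz":0,"yaw":0},
  ],
)

```text
time_s: 9.3
ee_pos: [529.8, -235.5, 281.5]
ee_rot: [179.9, -0.1, 180.0]
force: [0.5, -0.1, -3.2]
gripper_width: 15.8
```

Emit:
drive_tool(
  moves=[
    {"claw":1,"dx":0,"dy":-0.9,"dz":0,"yaw":0},
    {"claw":1,"dx":0,"dy":-0.9,"dz":0,"yaw":0},
    {"claw":1,"dx":0,"dy":-0.9,"dz":0,"yaw":0},
    {"claw":1,"dx":0,"dy":-0.9,"dz":0,"yaw":0},
    {"claw":1,"dx":0,"dy":0,"dz":0,"yaw":0},
  ],
)

```text
time_s: 9.93
ee_pos: [529.5, -314.7, 280.7]
ee_rot: [179.9, -0.1, 179.8]
force: [0.5, 0.1, -3.9]
gripper_width: 15.6
```

```bash
python3 -c "
from h import *
go(528,-325.5,180,180)
f=grab_frame('wrist');cv2.imwrite('pics/w5.png',f['color'])"
```

```text
t 9.93 p [ 529.5 -314.7  280.7] rot [ 1.799e+02 -1.000e-01  1.798e+02] w 15.6 F [ 0.5  0.1 -3.9] q [ -32.   20.   77.    0.   83. -122.]
units dx 0.07 dy -0.54 dz 5.04 yaw -0.02
```

View pics/w5.png

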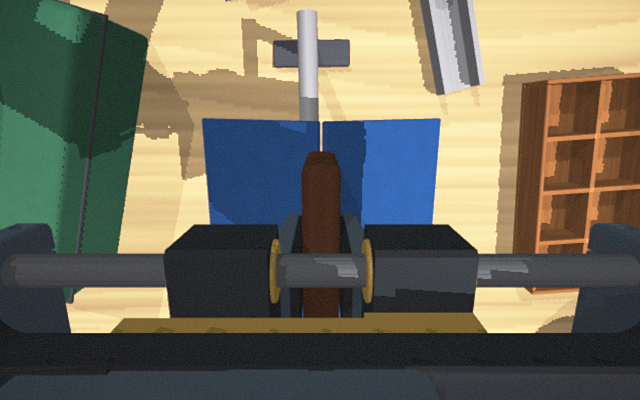

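Emit:
drive_tool(
  moves=[
    {"claw":1,"dx":0.05,"dy":-0.54,"dz":0.3,"yaw":0},
    {"claw":1,"dx":0,"dy":0,"dz":0.5,"yaw":0},
    {"claw":1,"dx":0,"dy":0,"dz":0.5,"yaw":0},
    {"claw":1,"dx":0,"dy":0,"dz":0.5,"yaw":0},
  ],
)

```text
time_s: 10.48
ee_pos: [528.5, -323.7, 242.8]
ee_rot: [179.8, -0.1, 180.0]
force: [0.0, -0.1, -3.6]
gripper_width: 16.0
```

```bash
python3 -c "
from h import *
f=grab_frame('wrist');cv2.imwrite('pics/w6.png',f['color'])
go(528,-325.5,180,180)
h=cv2.cvtColor(f['color'],cv2.COLOR_BGR2HSV)
for v in (70,90,110):
  s=h[v,250:380,1]; i=np.where(s<50)[0]+250; print(v,i.min(),i.max(),len(i), onz(f,(i.min()+i.max())/2,v,150).round(1))
print(onz(f,322,122,telemetry.state()['ee_pos'][2]-15))
"
```

```text
t 10.53 p [ 527.9 -323.2  241. ] rot [179.7  -0.2 180. ] w 16.0 F [-0.6  0.3 -5. ] q [ -33.   22.   81.    0.   78. -123.]
units dx -0.01 dy -0.12 dz 3.05 yaw -0.00
70 309 330 22 [ 433.6 -324.3  150. ]
90 309 330 22 [ 447.  -324.3  150. ]
110 309 329 21 [ 460.9 -324.7  150. ]
[ 467.34961711 -323.0451454   226.04169707]
```

View pics/w6.png

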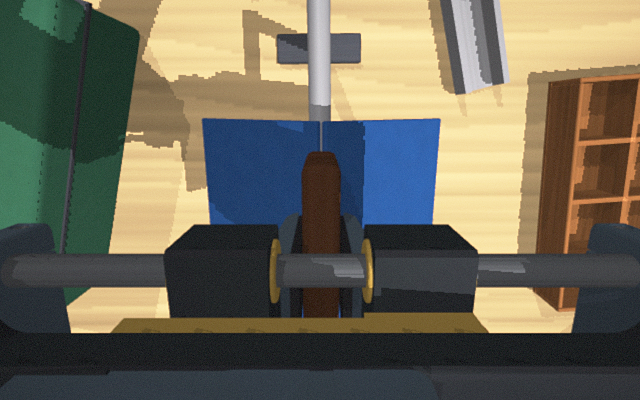

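Wrist view: the bar (309–330 px) is under the ridge seam (322 px), 1–2 mm off. Descending.

Emit:
drive_tool(
  moves=[
    {"claw":1,"dx":0,"dy":-0.08,"dz":0.6,"yaw":0},
    {"claw":1,"dx":0,"dy":0,"dz":0.6,"yaw":0},
    {"claw":1,"dx":0,"dy":0,"dz":0.6,"yaw":0},
    {"claw":1,"dx":0,"dy":0,"dz":0.5,"yaw":0},
  ],
)

```text
time_s: 11.02
ee_pos: [527.9, -324.4, 192.1]
ee_rot: [179.7, -0.2, 180.0]
force: [-0.9, 1.0, -4.0]
gripper_width: 15.5
```

```bash
python3 -c "
from h import *
go(528,-324.5,179,180)
"
```

```text
t 11.03 p [ 527.9 -324.4  192.1] rot [179.7  -0.2 180. ] w 15.5 F [-0.9  1.  -4. ] q [ -33.   23.   85.    0.   72. -123.]
units dx -0.01 dy -0.01 dz 0.66 yaw -0.00
```

Emit:
drive_tool(
  moves=[
    {"claw":1,"dx":0,"dy":0,"dz":0.35,"yaw":0},
    {"claw":1,"dx":0,"dy":0,"dz":0.15,"yaw":0},
    {"claw":1,"dx":0,"dy":0,"dz":0.1,"yaw":0},
  ],
)

```text
time_s: 11.4
ee_pos: [527.9, -323.7, 180.4]
ee_rot: [179.6, -0.2, -180.0]
force: [-3.5, 3.4, 8.9]
gripper_width: 15.9
```

Contact: upward force has taken over from the weight. Releasing.

Emit:
drive_tool(
  moves=[
    {"claw":0.4,"dx":0,"dy":0,"dz":0,"yaw":0},
    {"claw":0,"dx":0,"dy":0,"dz":0,"yaw":0},
    {"claw":-0.4,"dx":0,"dy":0,"dz":0,"yaw":0},
    {"claw":-0.4,"dx":0,"dy":0,"dz":0,"yaw":0},
  ],
)

```text
time_s: 11.9
ee_pos: [529.6, -325.1, 182.9]
ee_rot: [179.9, 0.1, 180.0]
force: [-0.3, -0.5, 0.1]
gripper_width: 53.0
```

```bash
python3 -c "
from h import *
go(528,-324.5,280,180)
f=grab_frame('wrist');cv2.imwrite('pics/w7.png',f['color'])
"
```

```text
t 11.9 p [ 529.6 -325.1  182.9] rot [1.799e+02 1.000e-01 1.800e+02] w 53.0 F [-0.3 -0.5  0.1] q [ -33.   24.   86.    0.   70. -123.]
units dx 0.08 dy 0.03 dz -4.85 yaw -0.00
```

View pics/w7.png

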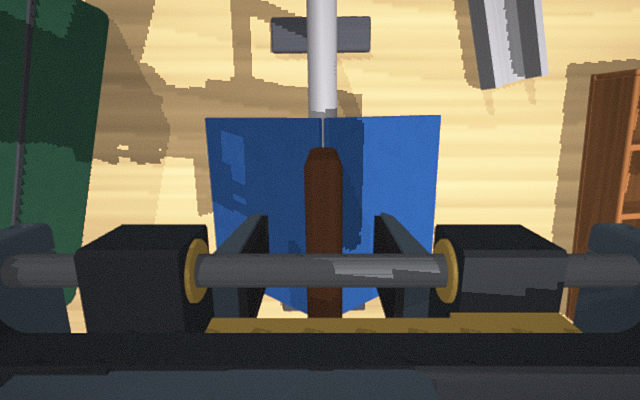

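The hood sits level on the bar, with the seam at (323,130) over the bar. Rising clear and going to the sinkers.

Emit:
drive_tool(
  moves=[
    {"claw":-0.6,"dx":0,"dy":0,"dz":-0.6,"yaw":0},
    {"claw":-0.6,"dx":0,"dy":0,"dz":-0.8,"yaw":0},
    {"claw":-0.6,"dx":0,"dy":0,"dz":-1,"yaw":0},
    {"claw":-0.6,"dx":0,"dy":0,"dz":-1,"yaw":0},
    {"claw":-0.6,"dx":0,"dy":0,"dz":-1,"yaw":0},
  ],
)

```text
time_s: 12.58
ee_pos: [529.3, -325.4, 276.8]
ee_rot: [179.9, 0.2, 180.0]
force: [0.1, -0.9, -0.5]
gripper_width: 73.1
```

Emit:
drive_tool(
  moves=[
    {"claw":-0.5,"dx":0,"dy":0.9,"dz":0,"yaw":0},
    {"claw":-0.5,"dx":0,"dy":1,"dz":0,"yaw":0},
    {"claw":-0.5,"dx":0,"dy":1,"dz":0,"yaw":0},
    {"claw":-0.5,"dx":0,"dy":1,"dz":0,"yaw":0},
    {"claw":-0.5,"dx":0,"dy":1,"dz":0,"yaw":0},
  ],
)

```text
time_s: 13.2
ee_pos: [529.0, -220.2, 277.7]
ee_rot: [179.9, 0.3, 180.0]
force: [0.9, -0.0, -0.3]
gripper_width: 68.6
```

Emit:
drive_tool(
  moves=[
    {"claw":-0.5,"dx":0,"dy":1,"dz":0,"yaw":0},
    {"claw":-0.5,"dx":0,"dy":1,"dz":0,"yaw":0},
    {"claw":-0.5,"dx":0,"dy":1,"dz":0,"yaw":0},
    {"claw":-0.5,"dx":0,"dy":1,"dz":0,"yaw":0},
    {"claw":-0.5,"dx":0,"dy":1,"dz":0,"yaw":0},
  ],
)

```text
time_s: 13.82
ee_pos: [528.8, -112.7, 277.6]
ee_rot: [179.9, 0.3, -180.0]
force: [-0.2, -0.6, 0.8]
gripper_width: 68.2
```

```bash
python3 -c "
from h import *
go(528,0,280,180)
for n in ('side','top','wrist'):
  f=grab_frame(n);cv2.imwrite('pics/'+n+'8.png',f['color'])
crop(cv2.imread('pics/side8.png'),230,100,400,240,4,'s8c.png')
"
```

```text
t 13.82 p [ 528.8 -112.7  277.6] rot [ 179.9    0.3 -180. ] w 68.2 F [-0.2 -0.6  0.8] q [ -13.   13.   88.    0.   79. -103.]
units dx 0.04 dy 5.63 dz -0.12 yaw 0.00
```

View pics/wrist8.png

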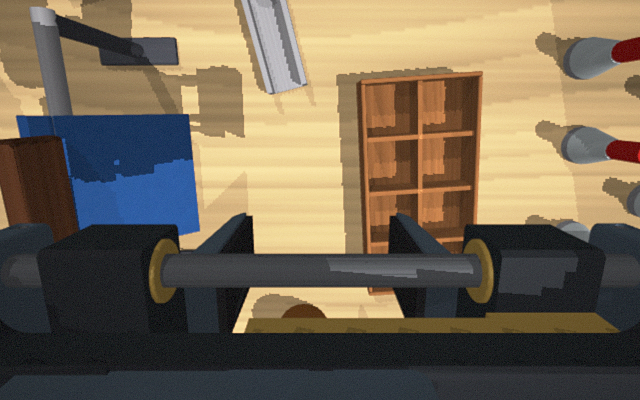

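View pics/s8c.png

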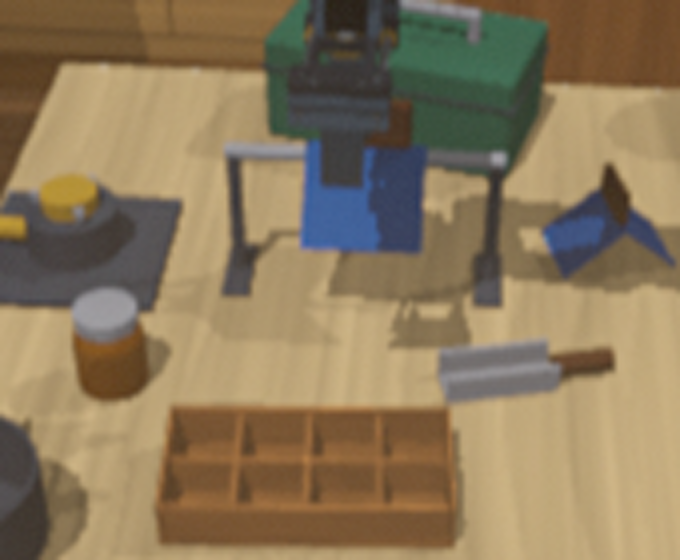

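View pics/top8.png

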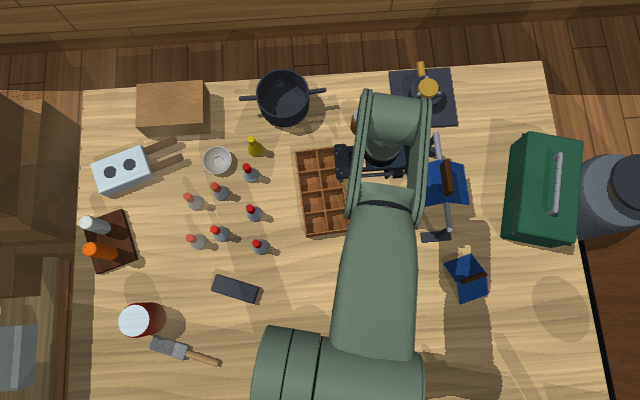

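Side crop: hood hangs on the bar at (365,200), symmetric; the empty crate is fully visible. Now an accurate crate measurement from the divider crossings.

```bash
python3 -c "
from h import *
crop(cv2.imread('pics/wrist8.png'),340,60,500,260,3.9,'w8c.png')
crop(cv2.imread('pics/top8.png'),285,135,365,245,5.4,'t8c.png')
"
```

```text
(no output)
```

View pics/w8c.png

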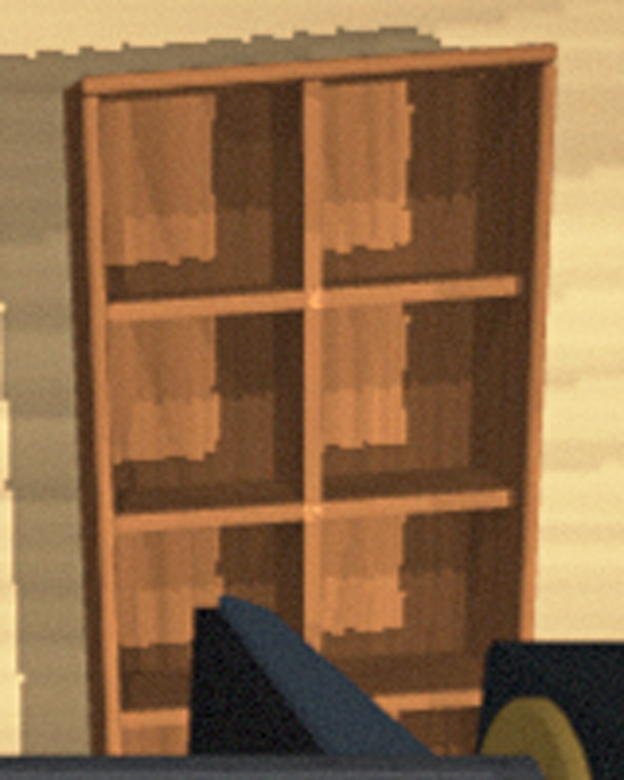

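View pics/t8c.png

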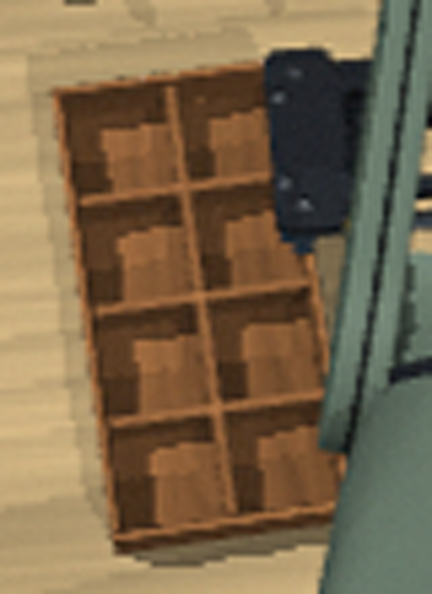

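```bash
python3 -c "
from h import *
f=grab_frame('wrist');g=grab_frame('top')
w=lambda x,y:onz(f,x/3.9+340-.4,y/3.9+60-.4,50).round(1)
t=lambda x,y:onz(g,x/5.4+285-.4,y/5.4+135-.4,50).round(1)
print('wrist -63',w(315,299),'0',w(313,512),'near wall mid',w(312,72),'L/R wall at d1',w(95,312),w(532,283), 'd2',w(106,523),w(527,492))
print('top 63,0,-63',t(187,187),t(202,298),t(216,410))
"
```

```text
wrist -63 [489.7  -2.4  50. ] 0 [551.8   1.4  50. ] near wall mid [428.3  -7.6  50. ] L/R wall at d1 [493.5 -64.9  50. ] [485.1  58.9  50. ] d2 [555.3 -59.7  50. ] [545.6  64.   50. ]
top 63,0,-63 [614.6   5.5  50. ] [551.1   1.8  50. ] [488.5  -1.3  50. ]
```

Hood step looks done. Crate centre is (551.5,1.6), yaw ≈3.8°. Now over to the sinkers with a partly open gripper.

Emit:
drive_tool(
  moves=[
    {"claw":-0.1,"dx":-0.2,"dy":1,"dz":0,"yaw":0},
    {"claw":-0.1,"dx":-0.2,"dy":1,"dz":0,"yaw":0},
    {"claw":-0.1,"dx":-0.2,"dy":1,"dz":0,"yaw":0},
    {"claw":-0.1,"dx":-0.2,"dy":1,"dz":0,"yaw":0},
    {"claw":-0.1,"dx":-0.2,"dy":1,"dz":0,"yaw":0},
  ],
)

```text
time_s: 14.7
ee_pos: [550.3, -17.6, 277.3]
ee_rot: [-179.9, 0.3, 179.5]
force: [0.4, 0.7, -0.6]
gripper_width: 50.3
```

Emit:
drive_tool(
  moves=[
    {"claw":-0.1,"dx":-0.3,"dy":1,"dz":0,"yaw":0},
    {"claw":-0.1,"dx":-0.3,"dy":1,"dz":0,"yaw":0},
    {"claw":-0.1,"dx":-0.3,"dy":1,"dz":0,"yaw":0},
    {"claw":-0.1,"dx":-0.3,"dy":1,"dz":0,"yaw":0},
    {"claw":-0.1,"dx":-0.3,"dy":1,"dz":0,"yaw":0},
  ],
)

```text
time_s: 15.32
ee_pos: [583.7, 84.4, 276.8]
ee_rot: [-179.8, 0.3, 179.3]
force: [-0.5, -0.1, -1.1]
gripper_width: 50.2
```

Emit:
drive_tool(
  moves=[
    {"claw":-0.1,"dx":-0.3,"dy":1,"dz":0,"yaw":0},
    {"claw":-0.1,"dx":-0.3,"dy":1,"dz":0,"yaw":0},
    {"claw":-0.1,"dx":-0.3,"dy":1,"dz":0,"yaw":0},
    {"claw":-0.1,"dx":-0.3,"dy":1,"dz":0,"yaw":0},
    {"claw":-0.1,"dx":-0.3,"dy":1,"dz":0,"yaw":0},
  ],
)

```text
time_s: 15.95
ee_pos: [617.1, 191.5, 276.5]
ee_rot: [-179.8, 0.3, 179.3]
force: [0.0, 0.1, 0.0]
gripper_width: 50.1
```

```bash
cat >> h.py <<'E'
def look(tag,zc=98):
    out={}
    for n in ("top","side","wrist"):
        f=grab_frame(n); cv2.imwrite(f"pics/{n}{tag}.png",f["color"]); out[n]=f
    return out
def cyl(f,l,z0=72,zt=98):
    pass
E
python3 -c "
from h import *
o=look('9')
go(600,250,277,180)
"
```

```text
t 16.1 p [616.8 191.1 276.1] rot [-179.8    0.2  179.4] w 50.5 F [ 0.   0.5 -0.5] q [ 16.  23.  73.  -0.  83. -73.]
units dx 0.87 dy 2.94 dz -0.05 yaw -0.07
```

View pics/wrist9.png

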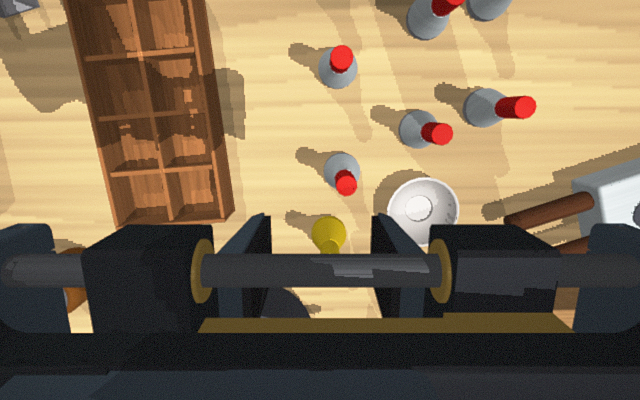

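View pics/side9.png

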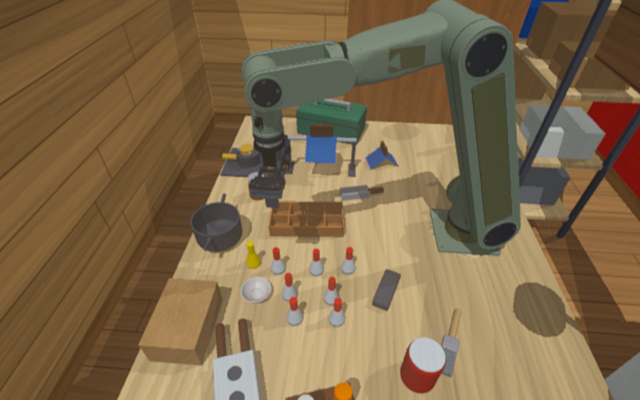

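Wrist view: caps A (346,184), D (341,58), B (438,133) and C (516,107); yellow one at (328,240), not to touch.

```bash
python3 -c "
from h import *
f=grab_frame('wrist')
for n,p in dict(A=(346,185),D=(341,58),B=(440,134),C=(526,107),E=(455,3)).items(): print(n,onz(f,*p,98).round(1))
print('yellow base',onz(f,328,232,6))
print('bases',[onz(f,*p,6).round(1) for p in [(340,172),(339,69),(417,128),(484,107)]])
crop(f['color'],280,20,560,260,2.8,'w9c.png')
"
```

```text
A [622.9 215.7  98. ]
D [503.3 210.3  98. ]
B [573.4 306.4  98. ]
C [548.9 386.2  98. ]
E [458.5 311.6  98. ]
yellow base [704.8813379  198.76612749   6.        ]
bases [array([625.4, 214.3,   6. ]), array([503.1, 212.8,   6. ]), array([572.1, 308. ,   6. ]), array([548.1, 387.1,   6. ])]
```

View pics/w9c.png

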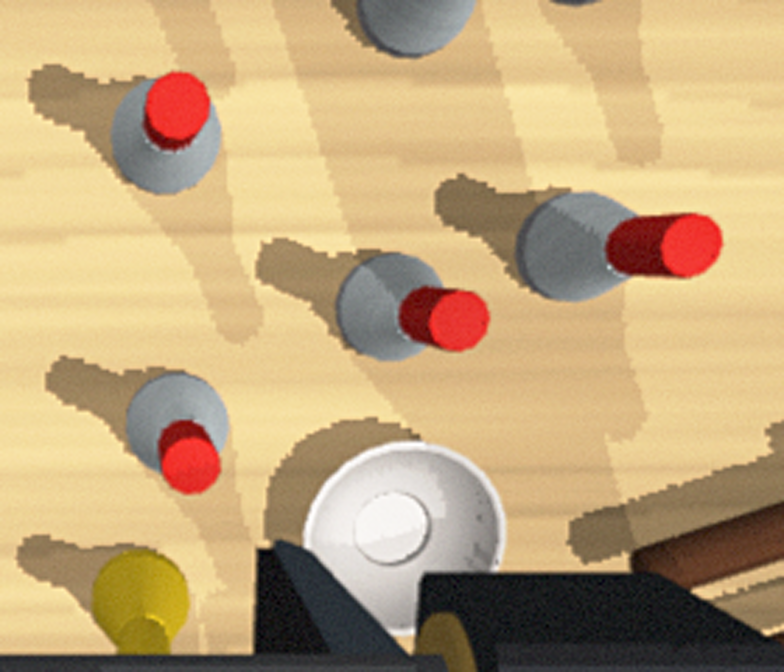

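Emit:
drive_tool(
  moves=[
    {"claw":-0.1,"dx":-0.35,"dy":1,"dz":0.8,"yaw":0},
    {"claw":-0.1,"dx":0,"dy":0.2,"dz":1,"yaw":0},
    {"claw":-0.1,"dx":0,"dy":0,"dz":1,"yaw":0},
    {"claw":-0.1,"dx":0,"dy":0,"dz":1,"yaw":0},
    {"claw":-0.1,"dx":0,"dy":0,"dz":1,"yaw":0},
  ],
)

```text
time_s: 16.77
ee_pos: [625.6, 216.0, 174.8]
ee_rot: [-179.9, 0.3, 179.1]
force: [0.2, 0.4, 0.3]
gripper_width: 50.2
```

Emit:
drive_tool(
  moves=[
    {"claw":-0.1,"dx":0,"dy":0,"dz":1,"yaw":0},
    {"claw":-0.1,"dx":0,"dy":0,"dz":1,"yaw":0},
    {"claw":-0.1,"dx":0,"dy":0,"dz":0.5,"yaw":0},
    {"claw":-0.1,"dx":0,"dy":0,"dz":0,"yaw":0},
  ],
)

```text
time_s: 17.27
ee_pos: [623.9, 216.6, 117.4]
ee_rot: [-179.8, -0.1, 179.0]
force: [0.5, 1.1, -0.7]
gripper_width: 49.9
```

```bash
python3 -c "
from h import *
go(624,215.5,62,180)
f=grab_frame('wrist');cv2.imwrite('pics/w10.png',f['color'])"
```

```text
t 17.27 p [623.9 216.6 117.4] rot [-1.798e+02 -1.000e-01  1.790e+02] w 49.9 F [ 0.5  1.1 -0.7] q [ 18.  30.  85.  -0.  65. -71.]
units dx -0.00 dy -0.06 dz 2.77 yaw -0.11
```

View pics/w10.png

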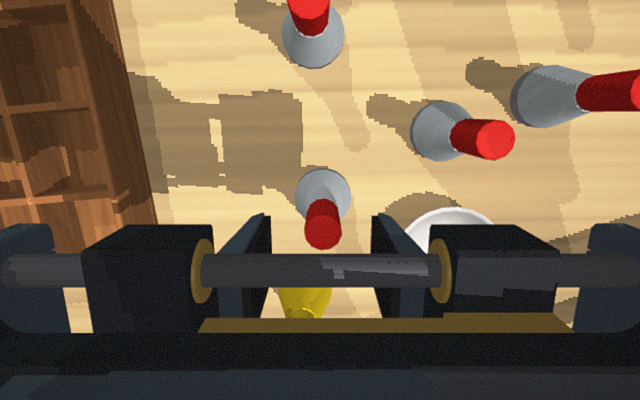

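Cap A (323,233) is centred between the fingers (271–372). Descending and gripping.

Emit:
drive_tool(
  moves=[
    {"claw":-0.1,"dx":0,"dy":0,"dz":1,"yaw":0},
    {"claw":-0.1,"dx":0,"dy":0,"dz":1,"yaw":0},
    {"claw":-0.1,"dx":0,"dy":0,"dz":0.7,"yaw":0},
    {"claw":1,"dx":0,"dy":0,"dz":0,"yaw":0},
    {"claw":1,"dx":0,"dy":0,"dz":0,"yaw":0},
  ],
  grip_force=40,
)

```text
time_s: 17.95
ee_pos: [628.0, 218.0, 67.6]
ee_rot: [180.0, 0.5, 179.0]
force: [0.2, -0.1, -0.2]
gripper_width: 33.0
```

Emit:
drive_tool(
  moves=[
    {"claw":1,"dx":0,"dy":0,"dz":0,"yaw":0},
    {"claw":1,"dx":0,"dy":0,"dz":0,"yaw":0},
  ],
)

```text
time_s: 18.2
ee_pos: [628.5, 218.0, 68.5]
ee_rot: [180.0, 0.6, 179.0]
force: [0.4, -0.6, -3.8]
gripper_width: 20.9
```

Gripped (width 20.9). Lifting and carrying to cell (648,−24).

Emit:
drive_tool(
  moves=[
    {"claw":1,"dx":0,"dy":0,"dz":-0.6,"yaw":0},
    {"claw":1,"dx":0,"dy":0,"dz":-1,"yaw":0},
    {"claw":1,"dx":0,"dy":0,"dz":-1,"yaw":0},
    {"claw":1,"dx":0,"dy":0,"dz":-1,"yaw":0},
    {"claw":1,"dx":0,"dy":-0.4,"dz":-1,"yaw":0},
  ],
)

```text
time_s: 18.82
ee_pos: [624.2, 209.6, 160.7]
ee_rot: [-179.9, 0.0, 179.0]
force: [0.8, -0.0, -5.2]
gripper_width: 21.5
```

Emit:
drive_tool(
  moves=[
    {"claw":1,"dx":-0.15,"dy":-0.8,"dz":-1,"yaw":0},
    {"claw":1,"dx":-0.15,"dy":-1,"dz":-0.6,"yaw":0},
    {"claw":1,"dx":-0.15,"dy":-1,"dz":0,"yaw":0},
    {"claw":1,"dx":-0.15,"dy":-1,"dz":0,"yaw":0},
    {"claw":1,"dx":-0.15,"dy":-1,"dz":0,"yaw":0},
  ],
)

```text
time_s: 19.45
ee_pos: [637.1, 108.8, 194.2]
ee_rot: [-179.9, -0.1, 179.1]
force: [-0.4, 0.2, -5.1]
gripper_width: 21.2
```

Emit:
drive_tool(
  moves=[
    {"claw":1,"dx":-0.15,"dy":-1,"dz":0,"yaw":0},
    {"claw":1,"dx":-0.15,"dy":-1,"dz":0,"yaw":0},
    {"claw":1,"dx":-0.15,"dy":-1,"dz":0,"yaw":0},
    {"claw":1,"dx":0,"dy":-1,"dz":0,"yaw":0},
    {"claw":1,"dx":0,"dy":-0.6,"dz":0,"yaw":0},
  ],
)

```text
time_s: 20.08
ee_pos: [644.8, 8.7, 192.8]
ee_rot: [-179.8, -0.2, 179.0]
force: [0.1, 0.5, -5.9]
gripper_width: 21.3
```

```bash
python3 -c "
from h import *
go(652,-23.6,140,180)
f=grab_frame('side');crop(f['color'],200,100,400,300,3,'s11.png');f=grab_frame('wrist');cv2.imwrite('pics/w11.png',f['color'])"
```

```text
t 20.07 p [644.8   8.7 192.8] rot [-179.8   -0.2  179. ] w 21.3 F [ 0.1  0.5 -5.9] q [ -0.  25.  82.  -0.  73. -89.]
units dx -0.39 dy -1.61 dz 2.64 yaw -0.12
```

View pics/s11.png

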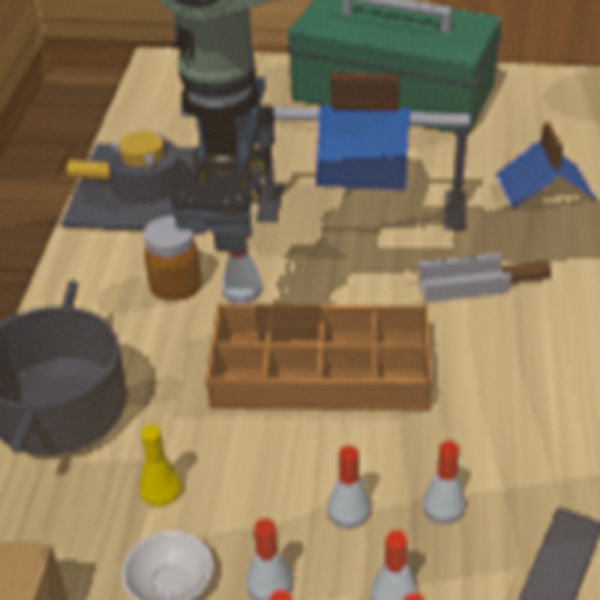

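View pics/w11.png

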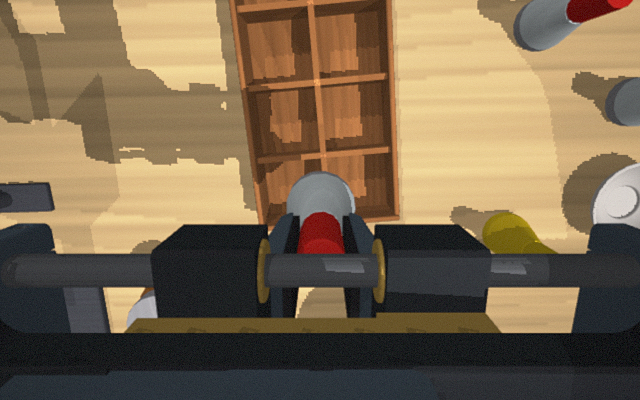

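Emit:
drive_tool(
  moves=[
    {"claw":1,"dx":-0.35,"dy":-0.9,"dz":0,"yaw":0},
    {"claw":1,"dx":0,"dy":-0.75,"dz":0.6,"yaw":0},
    {"claw":1,"dx":0,"dy":0,"dz":0.8,"yaw":0},
    {"claw":1,"dx":0,"dy":0,"dz":0.8,"yaw":0},
    {"claw":1,"dx":0,"dy":0,"dz":0,"yaw":0},
  ],
)

```text
time_s: 20.8
ee_pos: [650.3, -24.7, 144.3]
ee_rot: [-179.9, -0.4, 179.0]
force: [-0.5, -0.1, -5.2]
gripper_width: 21.3
```

```bash
python3 -c "
from h import *
go(652,-23.6,74,180)
f=grab_frame('wrist');cv2.imwrite('pics/w12.png',f['color'])"
```

```text
t 20.8 p [650.3 -24.7 144.3] rot [-179.9   -0.4  179. ] w 21.3 F [-0.5 -0.1 -5.2] q [ -3.  28.  85.  -0.  68. -92.]
units dx -0.08 dy 0.06 dz 3.51 yaw -0.11
```

View pics/w12.png

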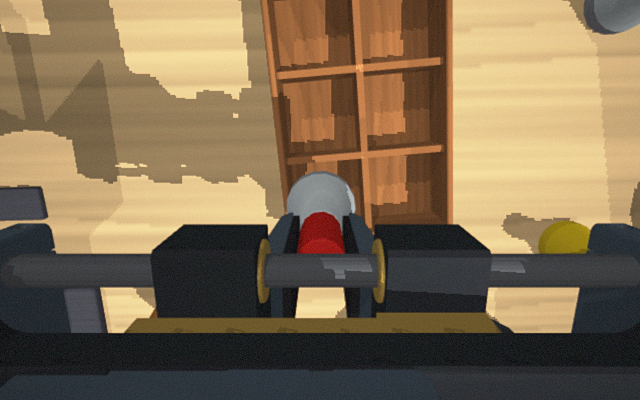

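Emit:
drive_tool(
  moves=[
    {"claw":1,"dx":-0.05,"dy":0.05,"dz":0.5,"yaw":0},
    {"claw":1,"dx":0,"dy":0,"dz":0.4,"yaw":0},
    {"claw":1,"dx":0,"dy":0,"dz":0,"yaw":0},
  ],
)

```text
time_s: 21.22
ee_pos: [652.8, -22.8, 126.9]
ee_rot: [-179.9, -0.2, 179.1]
force: [0.2, 0.0, -5.0]
gripper_width: 21.3
```

```bash
python3 -c "
from h import *
go(652,-23.6,74,180)
f=grab_frame('side');crop(f['color'],250,150,350,250,7,'s13.png')
f=grab_frame('wrist');crop(f['color'],220,60,480,250,3,'w13.png')"
```

```text
t 21.23 p [652.8 -22.8 126.9] rot [-179.9   -0.2  179.1] w 21.3 F [ 0.2  0.  -5. ] q [ -3.  29.  86.  -0.  66. -92.]
units dx 0.04 dy -0.04 dz 2.65 yaw -0.10
```

View pics/s13.png

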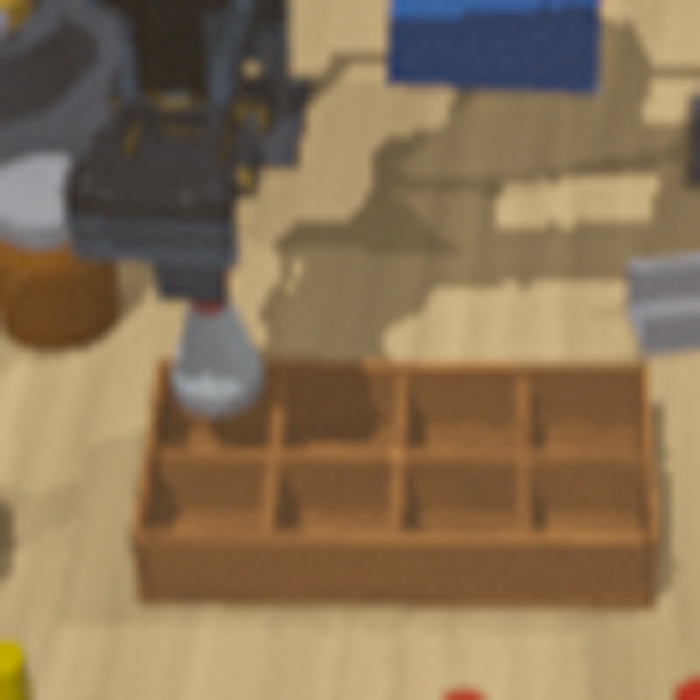

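View pics/w13.png

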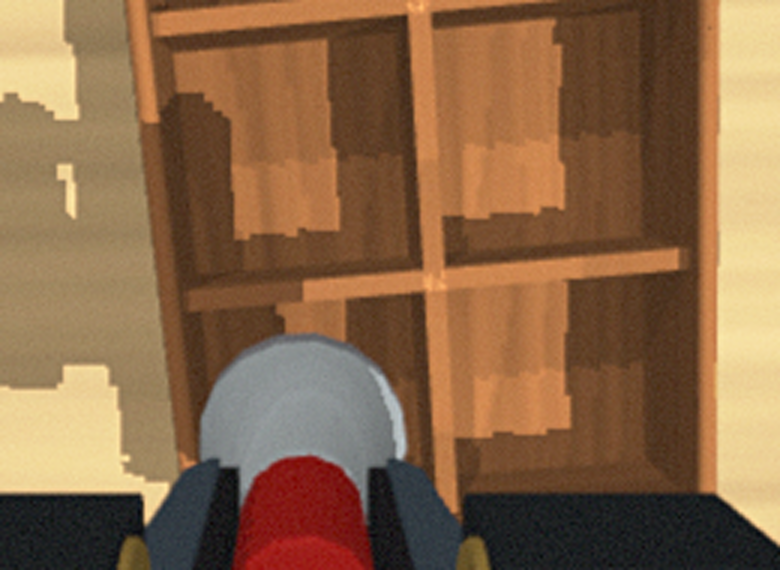

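Wrist crop: base (200–406 px) lies inside the cell opening (190–430). Lowering.

Emit:
drive_tool(
  moves=[
    {"claw":1,"dx":0.1,"dy":0.05,"dz":0.6,"yaw":0},
    {"claw":1,"dx":0.05,"dy":0,"dz":0.6,"yaw":0},
    {"claw":1,"dx":0,"dy":0,"dz":0.6,"yaw":0},
  ],
)

```text
time_s: 21.7
ee_pos: [650.9, -22.0, 91.0]
ee_rot: [-179.9, 0.1, 179.1]
force: [-0.1, 0.1, -5.2]
gripper_width: 21.0
```

```bash
python3 -c "
from h import *
go(651,-23,74,180)"
```

```text
t 21.7 p [650.9 -22.   91. ] rot [-1.799e+02  1.000e-01  1.791e+02] w 21.0 F [-0.1  0.1 -5.2] q [ -3.  30.  89.  -0.  61. -92.]
units dx -0.01 dy -0.05 dz 0.85 yaw -0.11
```

Emit:
drive_tool(
  moves=[
    {"claw":1,"dx":0.05,"dy":-0.05,"dz":0.5,"yaw":0},
    {"claw":1,"dx":0,"dy":0,"dz":0.35,"yaw":0},
    {"claw":1,"dx":0,"dy":0,"dz":0.1,"yaw":0},
  ],
)

```text
time_s: 22.08
ee_pos: [649.3, -23.4, 73.5]
ee_rot: [-179.9, 0.0, 179.1]
force: [-5.2, 0.8, 11.4]
gripper_width: 21.1
```

Contact with the floor; releasing and rising.

Emit:
drive_tool(
  moves=[
    {"claw":0.3,"dx":0,"dy":0,"dz":0,"yaw":0},
    {"claw":0,"dx":0,"dy":0,"dz":0,"yaw":0},
    {"claw":0,"dx":0,"dy":0,"dz":-0.3,"yaw":0},
    {"claw":0,"dx":0,"dy":0,"dz":-1,"yaw":0},
    {"claw":0,"dx":0,"dy":0,"dz":-1,"yaw":0},
  ],
)

```text
time_s: 22.7
ee_pos: [650.9, -23.5, 122.2]
ee_rot: [-179.9, 0.3, 179.1]
force: [0.1, 0.3, 0.3]
gripper_width: 45.5
```

Emit:
drive_tool(
  moves=[
    {"claw":0,"dx":0.2,"dy":0.2,"dz":-1,"yaw":0},
    {"claw":0,"dx":0.7,"dy":1,"dz":-1,"yaw":0},
    {"claw":-0.1,"dx":0.7,"dy":1,"dz":-0.8,"yaw":0},
    {"claw":-0.1,"dx":0.7,"dy":1,"dz":0,"yaw":0},
    {"claw":-0.1,"dx":0.7,"dy":1,"dz":0,"yaw":0},
  ],
)

```text
time_s: 23.32
ee_pos: [589.3, 66.8, 182.3]
ee_rot: [-179.9, 0.5, 179.0]
force: [-0.3, -0.4, -0.0]
gripper_width: 50.3
```

```bash
python3 -c "
from h import *
go(503,211,150,180)
f=grab_frame('side');crop(f['color'],220,150,380,330,4,'s14.png')"
```

```text
t 23.32 p [589.3  66.8 182.3] rot [-179.9    0.5  179. ] w 50.3 F [-0.3 -0.4 -0. ] q [  5.  21.  90.  -0.  68. -84.]
units dx 4.44 dy 7.14 dz 1.61 yaw -0.11
```

View pics/s14.png

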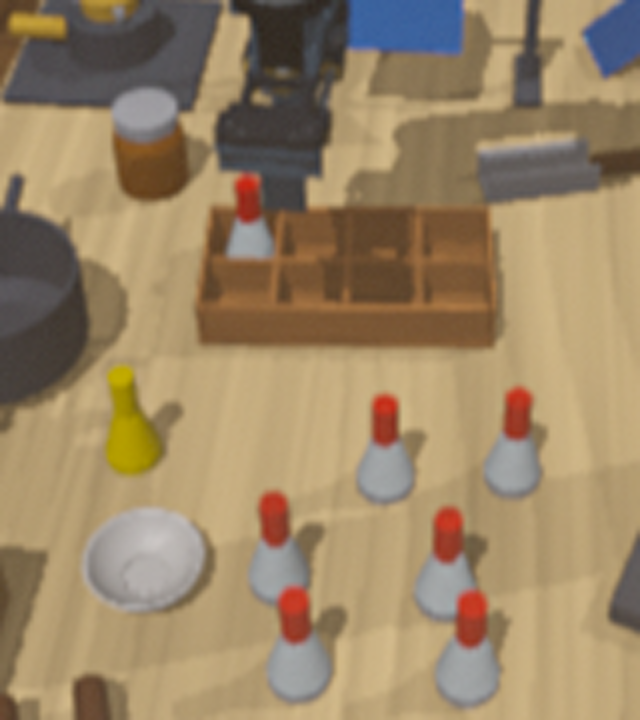

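Side crop: sinker A stands upright in its cell (247,220). Six red ones remain. Next is D.

Emit:
drive_tool(
  moves=[
    {"claw":-0.1,"dx":0.6,"dy":1,"dz":0,"yaw":0},
    {"claw":-0.1,"dx":0.6,"dy":1,"dz":0,"yaw":0},
    {"claw":-0.1,"dx":0.6,"dy":1,"dz":0,"yaw":0},
    {"claw":-0.1,"dx":0.6,"dy":1,"dz":0,"yaw":0},
    {"claw":-0.1,"dx":0.6,"dy":1,"dz":0,"yaw":0},
  ],
)

```text
time_s: 24.0
ee_pos: [520.9, 176.3, 178.7]
ee_rot: [-180.0, -0.0, 179.3]
force: [0.3, 0.1, -0.6]
gripper_width: 50.2
```

Emit:
drive_tool(
  moves=[
    {"claw":-0.1,"dx":0.6,"dy":1,"dz":0,"yaw":0},
    {"claw":-0.1,"dx":0.6,"dy":0.7,"dz":0,"yaw":0},
    {"claw":-0.1,"dx":0,"dy":0,"dz":0.8,"yaw":0},
    {"claw":-0.1,"dx":0,"dy":0,"dz":0.8,"yaw":0},
    {"claw":-0.1,"dx":0,"dy":0,"dz":0.8,"yaw":0},
  ],
)

```text
time_s: 24.62
ee_pos: [490.8, 215.2, 128.6]
ee_rot: [-179.9, -0.1, 179.7]
force: [0.9, 1.1, -0.4]
gripper_width: 50.3
```

```bash
python3 -c "
from h import *
go(503,211,62,180)
f=grab_frame('wrist');cv2.imwrite('pics/w15.png',f['color'])"
```

```text
t 24.62 p [490.8 215.2 128.6] rot [-1.799e+02 -1.000e-01  1.797e+02] w 50.3 F [ 0.9  1.1 -0.4] q [ 22.  19. 102.  -0.  59. -67.]
units dx -0.61 dy -0.21 dz 3.33 yaw -0.04
```

View pics/w15.png

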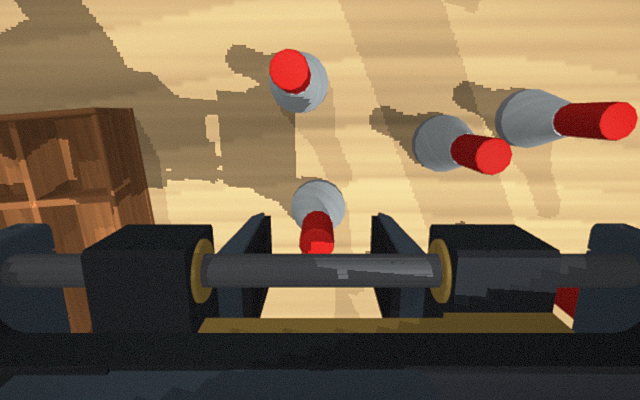

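Emit:
drive_tool(
  moves=[
    {"claw":-0.1,"dx":-0.6,"dy":-0.2,"dz":0,"yaw":0},
    {"claw":-0.1,"dx":0,"dy":0,"dz":0.7,"yaw":0},
    {"claw":-0.1,"dx":0,"dy":0,"dz":0,"yaw":0},
  ],
)

```text
time_s: 25.05
ee_pos: [501.7, 210.4, 111.6]
ee_rot: [-179.8, -0.4, 179.7]
force: [-0.7, 0.4, 0.1]
gripper_width: 50.3
```

```bash
python3 -c "
from h import *
go(503,211,62,180)
f=grab_frame('wrist')
b,l=blobs(redmask(f['color']),60)
for c,s in b: print(c.round(0),s,onz(f,*c,98).round(0))"
```

```text
t 25.05 p [501.7 210.4 111.6] rot [-179.8   -0.4  179.7] w 50.3 F [-0.7  0.4  0.1] q [ 22.  21. 102.  -0.  58. -68.]
units dx -0.07 dy 0.03 dz 2.48 yaw -0.04
[296.  45.] [ 274   19   44   55 1844] [404. 199.  98.]
[613. 102.] [ 582   81   58   40 1972] [431. 357.  98.]
[506. 137.] [ 469  118   72   42 2361] [448. 306.  98.]
[324. 229.] [ 306  202   37   52 1548] [497. 212.  98.]
[573. 291.] [564 288  15  11  93] [535. 354.  98.]
```

Centred. Descend and grip D.

Emit:
drive_tool(
  moves=[
    {"claw":-0.1,"dx":-0.05,"dy":0,"dz":0.8,"yaw":0},
    {"claw":-0.1,"dx":0,"dy":0,"dz":0.8,"yaw":0},
    {"claw":-0.1,"dx":0,"dy":0,"dz":0.7,"yaw":0},
    {"claw":-0.1,"dx":0,"dy":0,"dz":0,"yaw":0},
  ],
)

```text
time_s: 25.6
ee_pos: [503.3, 210.5, 63.7]
ee_rot: [-179.8, -0.2, 179.7]
force: [-0.2, 1.0, -0.1]
gripper_width: 50.1
```

Emit:
drive_tool(
  moves=[
    {"claw":1,"dx":0,"dy":0,"dz":0,"yaw":0},
    {"claw":1,"dx":0,"dy":0,"dz":0,"yaw":0},
    {"claw":1,"dx":0,"dy":0,"dz":0,"yaw":0},
    {"claw":1,"dx":0,"dy":0,"dz":0,"yaw":0},
  ],
)

```text
time_s: 26.1
ee_pos: [503.9, 211.0, 64.6]
ee_rot: [-179.9, -0.1, 179.7]
force: [0.7, -0.0, -4.3]
gripper_width: 21.2
```

Emit:
drive_tool(
  moves=[
    {"claw":1,"dx":0,"dy":0,"dz":-0.6,"yaw":0},
    {"claw":1,"dx":0,"dy":0,"dz":-1,"yaw":0},
    {"claw":1,"dx":0,"dy":0,"dz":-1,"yaw":0},
    {"claw":1,"dx":0,"dy":0,"dz":-1,"yaw":0},
    {"claw":1,"dx":0,"dy":-0.4,"dz":-1,"yaw":0},
  ],
)

```text
time_s: 26.72
ee_pos: [501.5, 202.2, 158.4]
ee_rot: [-179.7, -0.5, 179.7]
force: [-0.1, 0.0, -4.4]
gripper_width: 21.3
```

Emit:
drive_tool(
  moves=[
    {"claw":1,"dx":-0.35,"dy":-1,"dz":-1,"yaw":0},
    {"claw":1,"dx":-0.35,"dy":-1,"dz":-0.6,"yaw":0},
    {"claw":1,"dx":-0.35,"dy":-1,"dz":0,"yaw":0},
    {"claw":1,"dx":-0.35,"dy":-1,"dz":0,"yaw":0},
    {"claw":1,"dx":-0.35,"dy":-1,"dz":0,"yaw":0},
  ],
)

```text
time_s: 27.35
ee_pos: [536.1, 99.9, 195.9]
ee_rot: [-179.7, -0.4, 179.9]
force: [-0.0, 0.1, -5.0]
gripper_width: 21.4
```

Emit:
drive_tool(
  moves=[
    {"claw":1,"dx":-0.35,"dy":-1,"dz":0,"yaw":0},
    {"claw":1,"dx":-0.35,"dy":-1,"dz":0,"yaw":0},
    {"claw":1,"dx":-0.35,"dy":-1,"dz":0,"yaw":0},
    {"claw":1,"dx":-0.35,"dy":-1,"dz":0,"yaw":0},
    {"claw":1,"dx":-0.35,"dy":-0.9,"dz":0,"yaw":0},
  ],
)

```text
time_s: 27.98
ee_pos: [570.2, -2.5, 197.5]
ee_rot: [-179.7, -0.5, 179.9]
force: [1.2, 0.4, -4.8]
gripper_width: 21.5
```

```bash
python3 -c "
from h import *
go(586,-27.7,125,180)"
```

```text
t 27.98 p [570.2  -2.5 197.5] rot [-179.7   -0.5  179.9] w 21.5 F [ 1.2  0.4 -4.8] q [ -1.  19.  91.  -0.  70. -91.]
units dx -0.79 dy -1.26 dz 3.63 yaw -0.01
```

Emit:
drive_tool(
  moves=[
    {"claw":1,"dx":-0.6,"dy":-1,"dz":0,"yaw":0},
    {"claw":1,"dx":-0.1,"dy":-0.25,"dz":0.6,"yaw":0},
    {"claw":1,"dx":0,"dy":0,"dz":0.8,"yaw":0},
    {"claw":1,"dx":0,"dy":0,"dz":0.8,"yaw":0},
    {"claw":1,"dx":0,"dy":0,"dz":0.8,"yaw":0},
  ],
)

```text
time_s: 28.6
ee_pos: [585.3, -30.4, 134.1]
ee_rot: [-179.8, -0.5, 179.8]
force: [0.4, -0.2, -4.2]
gripper_width: 21.5
```

```bash
python3 -c "
from h import *
go(586,-27.7,70,180)"
```

```text
t 28.6 p [585.3 -30.4 134.1] rot [-179.8   -0.5  179.8] w 21.5 F [ 0.4 -0.2 -4.2] q [ -4.  23.  95.  -0.  63. -94.]
units dx -0.04 dy 0.13 dz 3.20 yaw -0.03
```

Emit:
drive_tool(
  moves=[
    {"claw":1,"dx":0,"dy":0.13,"dz":0.4,"yaw":0},
    {"claw":1,"dx":0,"dy":0,"dz":0.2,"yaw":0},
    {"claw":1,"dx":0,"dy":0,"dz":0,"yaw":0},
  ],
)

```text
time_s: 28.98
ee_pos: [583.8, -26.8, 119.2]
ee_rot: [-179.8, -0.7, 179.8]
force: [0.7, 0.2, -5.0]
gripper_width: 21.4
```

```bash
python3 -c "
from h import *
go(586,-27.7,70,180)
f=grab_frame('wrist');crop(f['color'],180,60,460,250,2.8,'w16.png')"
```

```text
t 28.98 p [583.8 -26.8 119.2] rot [-179.8   -0.7  179.8] w 21.4 F [ 0.7  0.2 -5. ] q [ -4.  24.  96.  -0.  61. -93.]
units dx -0.11 dy -0.05 dz 2.46 yaw -0.02
```

View pics/w16.png

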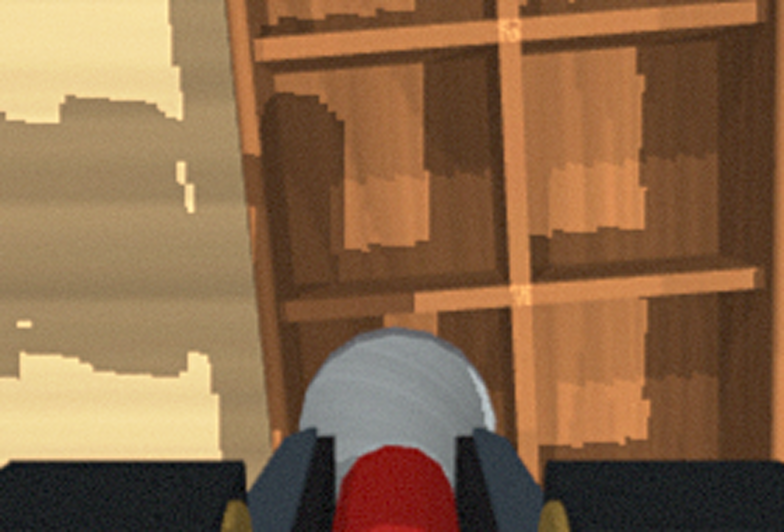

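Wrist crop: base (300–495) is centred in the cell opening (280–515). Lowering.

Emit:
drive_tool(
  moves=[
    {"claw":1,"dx":-0.06,"dy":-0.04,"dz":0.7,"yaw":0},
    {"claw":1,"dx":0,"dy":0,"dz":0.7,"yaw":0},
    {"claw":1,"dx":0,"dy":0,"dz":0.4,"yaw":0},
  ],
)

```text
time_s: 29.4
ee_pos: [585.9, -27.8, 82.6]
ee_rot: [-179.8, -0.5, 179.8]
force: [-0.2, -0.4, -4.0]
gripper_width: 21.0
```

```bash
python3 -c "
from h import *
go(585.5,-27.7,69.5,180)"
```

```text
t 29.4 p [585.9 -27.8  82.6] rot [-179.8   -0.5  179.8] w 21.0 F [-0.2 -0.4 -4. ] q [ -4.  26.  98.  -0.  56. -93.]
units dx 0.02 dy 0.01 dz 0.65 yaw -0.02
```

Emit:
drive_tool(
  moves=[
    {"claw":1,"dx":0.03,"dy":0,"dz":0.4,"yaw":0},
    {"claw":1,"dx":0.03,"dy":0,"dz":0.2,"yaw":0},
    {"claw":1,"dx":0,"dy":0,"dz":0.1,"yaw":0},
  ],
)

```text
time_s: 29.78
ee_pos: [584.3, -27.8, 69.5]
ee_rot: [-179.8, -0.6, 179.8]
force: [-5.5, -0.4, 16.5]
gripper_width: 21.7
```

Floor contact; release, rise, go to G (404,198).

Emit:
drive_tool(
  moves=[
    {"claw":0.3,"dx":0,"dy":0,"dz":0,"yaw":0},
    {"claw":0,"dx":0,"dy":0,"dz":0,"yaw":0},
    {"claw":0,"dx":0,"dy":0,"dz":-0.3,"yaw":0},
    {"claw":0,"dx":0,"dy":0,"dz":-1,"yaw":0},
    {"claw":0,"dx":0,"dy":0,"dz":-1,"yaw":0},
  ],
)

```text
time_s: 30.4
ee_pos: [585.8, -27.8, 118.3]
ee_rot: [-179.8, -0.4, 179.8]
force: [0.2, 1.1, 0.5]
gripper_width: 45.5
```

Emit:
drive_tool(
  moves=[
    {"claw":0,"dx":0.3,"dy":0.3,"dz":-1,"yaw":0},
    {"claw":0,"dx":0.8,"dy":1,"dz":-1,"yaw":0},
    {"claw":-0.1,"dx":0.8,"dy":1,"dz":-0.8,"yaw":0},
    {"claw":-0.1,"dx":0.8,"dy":1,"dz":0,"yaw":0},
    {"claw":-0.1,"dx":0.8,"dy":1,"dz":0,"yaw":0},
  ],
)

```text
time_s: 31.02
ee_pos: [516.6, 60.9, 179.8]
ee_rot: [-179.8, 0.1, 179.7]
force: [-0.0, -0.3, -0.5]
gripper_width: 50.4
```

Emit:
drive_tool(
  moves=[
    {"claw":-0.1,"dx":0.8,"dy":1,"dz":0,"yaw":0},
    {"claw":-0.1,"dx":0.8,"dy":1,"dz":0,"yaw":0},
    {"claw":-0.1,"dx":0.8,"dy":1,"dz":0,"yaw":0},
    {"claw":-0.1,"dx":0.8,"dy":1,"dz":0,"yaw":0},
    {"claw":-0.1,"dx":0.8,"dy":1,"dz":0,"yaw":0},
  ],
)

```text
time_s: 31.65
ee_pos: [432.0, 166.6, 181.5]
ee_rot: [-179.9, 0.2, 179.7]
force: [0.0, -0.0, 0.2]
gripper_width: 49.9
```

```bash
python3 -c "
from h import *
go(404,198,150,180)
f=grab_frame('side');crop(f['color'],220,150,380,330,4,'s17.png')
f=grab_frame('wrist');cv2.imwrite('pics/w17.png',f['color'])"
```

```text
t 31.65 p [432.  166.6 181.5] rot [-179.9    0.2  179.7] w 49.9 F [ 0.  -0.   0.2] q [ 20.  10. 107.  -0.  64. -70.]
units dx 1.41 dy 1.56 dz 1.57 yaw -0.03
```

View pics/s17.png

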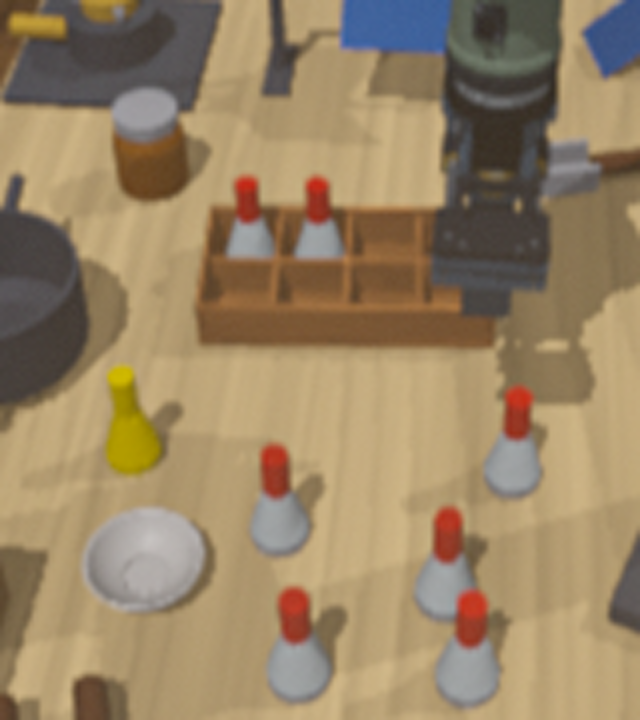

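View pics/w17.png

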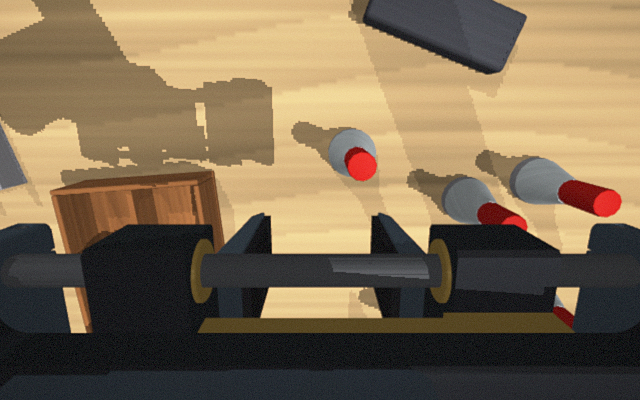

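Side crop: D is upright in its cell. B was knocked (cap now at (275,460) instead of (274,505)) and I'll re-measure it later. Wrist view: G's cap is at (361,163).

Emit:
drive_tool(
  moves=[
    {"claw":-0.1,"dx":0.65,"dy":0.7,"dz":0.3,"yaw":0},
    {"claw":-0.1,"dx":0.65,"dy":0.7,"dz":0.7,"yaw":0},
    {"claw":-0.1,"dx":0,"dy":0,"dz":0.8,"yaw":0},
    {"claw":-0.1,"dx":0,"dy":0,"dz":0.8,"yaw":0},
    {"claw":-0.1,"dx":0,"dy":0,"dz":0,"yaw":0},
  ],
)

```text
time_s: 32.38
ee_pos: [406.3, 195.4, 129.8]
ee_rot: [-179.9, 0.4, -180.0]
force: [0.1, -1.1, -0.8]
gripper_width: 49.9
```

```bash
python3 -c "
from h import *
go(404,198,62,180)
f=grab_frame('wrist');cv2.imwrite('pics/w18.png',f['color'])
g=grab_frame('side')
print('B side',onz(g,275/4+220-.4,453/4+150-.4,98))
print('C side',onz(g,293/4+220-.4,597/4+150-.4,98))
"
```

```text
t 32.38 p [406.3 195.4 129.8] rot [-179.9    0.4 -180. ] w 49.9 F [ 0.1 -1.1 -0.8] q [ 24.  11. 113.  -0.  56. -65.]
units dx 0.12 dy 0.13 dz 3.39 yaw 0.00
B side [577.90257138 268.0390535   98.        ]
C side [549.40279463 387.30867161  98.        ]
```

View pics/w18.png

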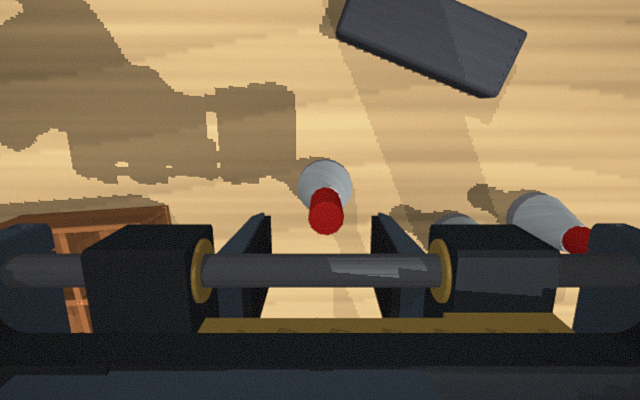

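Emit:
drive_tool(
  moves=[
    {"claw":-0.1,"dx":0.1,"dy":0.1,"dz":0.8,"yaw":0},
    {"claw":-0.1,"dx":0,"dy":0,"dz":0,"yaw":0},
  ],
)

```text
time_s: 32.72
ee_pos: [407.0, 198.1, 116.5]
ee_rot: [180.0, 0.8, 180.0]
force: [-0.5, 0.4, 0.1]
gripper_width: 50.2
```

```bash
python3 -c "
from h import *
go(404,198,62,180)
f=grab_frame('wrist');cv2.imwrite('pics/w19.png',f['color'])
"
```

```text
t 32.73 p [407.  198.1 116.5] rot [180.    0.8 180. ] w 50.2 F [-0.5  0.4  0.1] q [ 25.  12. 114.  -0.  53. -65.]
units dx 0.15 dy -0.00 dz 2.72 yaw -0.00
```

View pics/w19.png

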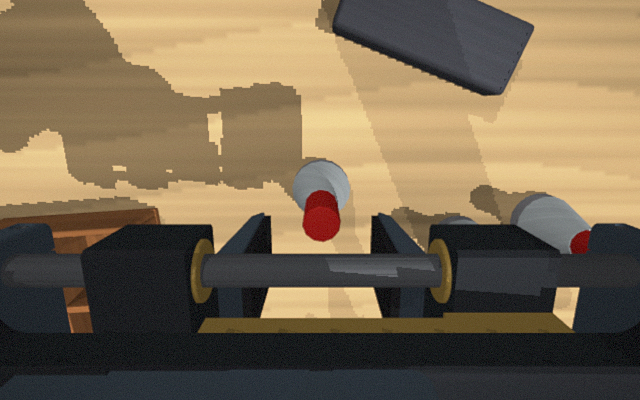

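Cap G (321,225) is centred; a slight −x shift, then descend and grip.

Emit:
drive_tool(
  moves=[
    {"claw":-0.1,"dx":0.2,"dy":0,"dz":0.8,"yaw":0},
    {"claw":-0.1,"dx":0.1,"dy":0,"dz":0.8,"yaw":0},
    {"claw":-0.1,"dx":0,"dy":0,"dz":0.8,"yaw":0},
    {"claw":-0.1,"dx":0,"dy":0,"dz":0.2,"yaw":0},
    {"claw":-0.1,"dx":0,"dy":0,"dz":0,"yaw":0},
  ],
)

```text
time_s: 33.4
ee_pos: [407.7, 200.0, 69.3]
ee_rot: [179.6, 1.5, 180.0]
force: [0.5, 0.0, 0.2]
gripper_width: 50.2
```

Emit:
drive_tool(
  moves=[
    {"claw":1,"dx":0,"dy":0,"dz":0,"yaw":0},
    {"claw":1,"dx":0,"dy":0,"dz":0,"yaw":0},
    {"claw":1,"dx":0,"dy":0,"dz":0,"yaw":0},
    {"claw":1,"dx":0,"dy":0,"dz":0,"yaw":0},
  ],
)

```text
time_s: 33.9
ee_pos: [408.6, 200.2, 70.9]
ee_rot: [179.6, 1.7, 180.0]
force: [0.3, -1.0, -3.7]
gripper_width: 21.1
```

Emit:
drive_tool(
  moves=[
    {"claw":1,"dx":0,"dy":0,"dz":-0.6,"yaw":0},
    {"claw":1,"dx":0,"dy":0,"dz":-1,"yaw":0},
    {"claw":1,"dx":0,"dy":0,"dz":-1,"yaw":0},
    {"claw":1,"dx":0,"dy":0,"dz":-1,"yaw":0},
    {"claw":1,"dx":-0.2,"dy":-0.4,"dz":-1,"yaw":0},
  ],
)

```text
time_s: 34.52
ee_pos: [405.8, 190.3, 163.8]
ee_rot: [179.8, 1.1, -180.0]
force: [0.5, 0.0, -5.2]
gripper_width: 21.1
```

Emit:
drive_tool(
  moves=[
    {"claw":1,"dx":-0.5,"dy":-1,"dz":-1,"yaw":0},
    {"claw":1,"dx":-0.5,"dy":-1,"dz":-0.6,"yaw":0},
    {"claw":1,"dx":-0.5,"dy":-1,"dz":0,"yaw":0},
    {"claw":1,"dx":-0.5,"dy":-1,"dz":0,"yaw":0},
    {"claw":1,"dx":-0.5,"dy":-1,"dz":0,"yaw":0},
  ],
)

```text
time_s: 35.15
ee_pos: [454.1, 88.1, 199.8]
ee_rot: [179.8, 1.0, -179.8]
force: [-0.7, -0.9, -5.9]
gripper_width: 21.1
```

Emit:
drive_tool(
  moves=[
    {"claw":1,"dx":-0.5,"dy":-1,"dz":0,"yaw":0},
    {"claw":1,"dx":-0.5,"dy":-1,"dz":0,"yaw":0},
    {"claw":1,"dx":-0.5,"dy":-1,"dz":0,"yaw":0},
    {"claw":1,"dx":-0.5,"dy":-1,"dz":0,"yaw":0},
    {"claw":1,"dx":-0.5,"dy":-0.8,"dz":0,"yaw":0},
  ],
)

```text
time_s: 35.78
ee_pos: [502.4, -11.1, 199.9]
ee_rot: [179.7, 0.7, -179.9]
force: [0.1, 0.7, -6.0]
gripper_width: 21.1
```

```bash
python3 -c "
from h import *
go(526.5,-31.9,125,180)"
```

```text
t 35.77 p [502.4 -11.1 199.9] rot [ 179.7    0.7 -179.9] w 21.1 F [ 0.1  0.7 -6. ] q [ -3.  12. 101.   0.  67. -93.]
units dx -1.20 dy -1.04 dz 3.75 yaw 0.02
```

Emit:
drive_tool(
  moves=[
    {"claw":1,"dx":-0.8,"dy":-0.8,"dz":0.2,"yaw":0},
    {"claw":1,"dx":-0.35,"dy":-0.2,"dz":0.8,"yaw":0},
    {"claw":1,"dx":0,"dy":0,"dz":0.9,"yaw":0},
    {"claw":1,"dx":0,"dy":0,"dz":0.9,"yaw":0},
    {"claw":1,"dx":0,"dy":0,"dz":0.5,"yaw":0},
  ],
)

```text
time_s: 36.4
ee_pos: [528.2, -31.5, 128.7]
ee_rot: [179.6, 0.5, -180.0]
force: [-0.7, 0.5, -5.2]
gripper_width: 21.4
```

Emit:
drive_tool(
  moves=[
    {"claw":1,"dx":0,"dy":0,"dz":0,"yaw":0},
  ],
)

```text
time_s: 36.52
ee_pos: [527.4, -31.1, 127.4]
ee_rot: [179.6, 0.4, -179.9]
force: [0.2, 0.0, -5.5]
gripper_width: 21.2
```

```bash
python3 -c "
from h import *
go(526.5,-31.9,76,180)
f=grab_frame('wrist');crop(f['color'],180,60,460,250,2.8,'w20.png')"
```

```text
t 36.52 p [527.4 -31.1 127.4] rot [ 179.6    0.4 -179.9] w 21.2 F [ 0.2  0.  -5.5] q [ -5.  18. 103.   1.  58. -95.]
units dx 0.05 dy -0.04 dz 2.57 yaw 0.01
```

View pics/w20.png

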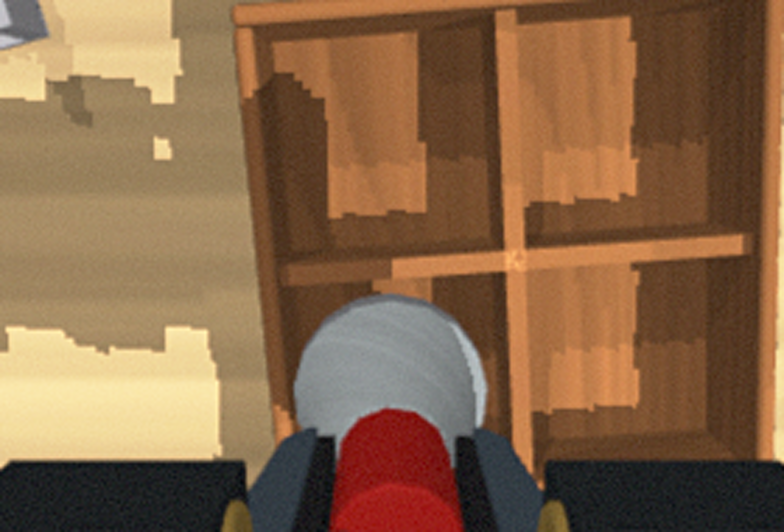

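Base (294–487) is centred in the opening (283–510). Lowering.

Emit:
drive_tool(
  moves=[
    {"claw":1,"dx":-0.02,"dy":0,"dz":0.7,"yaw":0},
    {"claw":1,"dx":0,"dy":0,"dz":0.7,"yaw":0},
    {"claw":1,"dx":0,"dy":0,"dz":0.4,"yaw":0},
  ],
)

```text
time_s: 36.95
ee_pos: [529.9, -30.8, 91.3]
ee_rot: [179.6, 0.7, -179.9]
force: [-0.1, 0.3, -6.0]
gripper_width: 21.0
```

```bash
python3 -c "
from h import *
go(527,-31.9,75.5,180)"
```

```text
t 36.95 p [529.9 -30.8  91.3] rot [ 179.6    0.7 -179.9] w 21.0 F [-0.1  0.3 -6. ] q [ -5.  20. 106.   1.  53. -95.]
units dx 0.14 dy -0.06 dz 0.79 yaw 0.01
```

Emit:
drive_tool(
  moves=[
    {"claw":1,"dx":0.12,"dy":-0.05,"dz":0.4,"yaw":0},
    {"claw":1,"dx":0.03,"dy":0,"dz":0.3,"yaw":0},
    {"claw":1,"dx":0,"dy":0,"dz":0.15,"yaw":0},
  ],
)

```text
time_s: 37.33
ee_pos: [527.2, -32.1, 75.6]
ee_rot: [179.6, 0.7, -179.9]
force: [-7.8, -0.6, 30.6]
gripper_width: 21.0
```

Floor contact; release and head for E (450,311).

Emit:
drive_tool(
  moves=[
    {"claw":0.3,"dx":0,"dy":0,"dz":0,"yaw":0},
    {"claw":0,"dx":0,"dy":0,"dz":0,"yaw":0},
    {"claw":0,"dx":0,"dy":0,"dz":-0.3,"yaw":0},
    {"claw":0,"dx":0,"dy":0,"dz":-1,"yaw":0},
    {"claw":0,"dx":0,"dy":0,"dz":-1,"yaw":0},
  ],
)

```text
time_s: 37.95
ee_pos: [528.4, -32.6, 125.0]
ee_rot: [179.6, 1.0, -179.9]
force: [0.5, -0.1, 0.8]
gripper_width: 45.5
```

Emit:
drive_tool(
  moves=[
    {"claw":0,"dx":0,"dy":0.3,"dz":-1,"yaw":0},
    {"claw":0,"dx":0.2,"dy":1,"dz":-1,"yaw":0},
    {"claw":-0.1,"dx":0.2,"dy":1,"dz":-0.5,"yaw":0},
    {"claw":-0.1,"dx":0.2,"dy":1,"dz":0,"yaw":0},
    {"claw":-0.1,"dx":0.2,"dy":1,"dz":0,"yaw":0},
  ],
)

```text
time_s: 38.58
ee_pos: [513.7, 54.3, 181.0]
ee_rot: [179.6, 1.5, 179.9]
force: [-1.4, 0.4, 0.1]
gripper_width: 50.3
```

Emit:
drive_tool(
  moves=[
    {"claw":-0.1,"dx":0.2,"dy":1,"dz":0,"yaw":0},
    {"claw":-0.1,"dx":0.2,"dy":1,"dz":0,"yaw":0},
    {"claw":-0.1,"dx":0.2,"dy":1,"dz":0,"yaw":0},
    {"claw":-0.1,"dx":0.2,"dy":1,"dz":0,"yaw":0},
    {"claw":-0.1,"dx":0.2,"dy":1,"dz":0,"yaw":0},
  ],
)

```text
time_s: 39.2
ee_pos: [494.0, 158.1, 183.5]
ee_rot: [179.6, 1.7, 179.9]
force: [0.4, -0.1, 0.1]
gripper_width: 50.1
```

Emit:
drive_tool(
  moves=[
    {"claw":-0.1,"dx":0.2,"dy":1,"dz":0,"yaw":0},
    {"claw":-0.1,"dx":0.2,"dy":1,"dz":0,"yaw":0},
    {"claw":-0.1,"dx":0.2,"dy":1,"dz":0,"yaw":0},
    {"claw":-0.1,"dx":0.2,"dy":0.6,"dz":0,"yaw":0},
  ],
)

```text
time_s: 39.7
ee_pos: [478.1, 233.4, 185.1]
ee_rot: [179.5, 1.9, 180.0]
force: [0.2, 0.2, -0.3]
gripper_width: 49.9
```

```bash
python3 -c "
from h import *
go(450,311,130,180)
f=grab_frame('wrist');cv2.imwrite('pics/w21.png',f['color'])
print([onz(f,*c,98).round(0) for c,s in blobs(redmask(f['color']),60)[0]])
f=grab_frame('side');crop(f['color'],220,150,380,330,4,'s21.png')
"
```

```text
t 39.7 p [478.1 233.4 185.1] rot [179.5   1.9 180. ] w 49.9 F [ 0.2  0.2 -0.3] q [ 25.  15.  99.  -0.  64. -65.]
units dx 1.41 dy 3.88 dz 2.76 yaw -0.01
[array([429., 372.,  98.]), array([447., 309.,  98.]), array([566., 265.,  98.])]
```

View pics/w21.png

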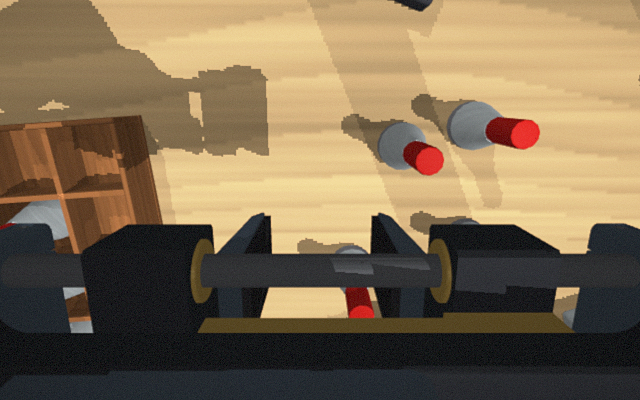

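View pics/s21.png

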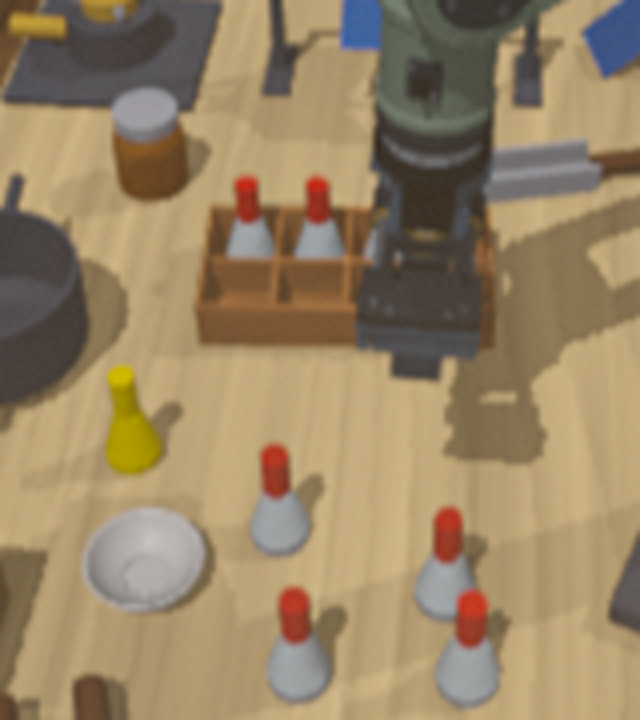

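E's cap is at (430,160) and F's at (525,134), consistent with earlier. The side crop shows three placed upright (third partly hidden by the arm).

Emit:
drive_tool(
  moves=[
    {"claw":-0.1,"dx":0.35,"dy":1,"dz":0,"yaw":0},
    {"claw":-0.1,"dx":0.35,"dy":1,"dz":0.2,"yaw":0},
    {"claw":-0.1,"dx":0.35,"dy":1,"dz":0.5,"yaw":0},
    {"claw":-0.1,"dx":0.35,"dy":0.9,"dz":0.8,"yaw":0},
    {"claw":-0.1,"dx":0,"dy":0,"dz":0.8,"yaw":0},
  ],
)

```text
time_s: 40.42
ee_pos: [452.5, 311.7, 138.6]
ee_rot: [179.5, 2.1, 179.9]
force: [-0.7, 0.3, -0.0]
gripper_width: 50.0
```

Emit:
drive_tool(
  moves=[
    {"claw":-0.1,"dx":0,"dy":0,"dz":0.5,"yaw":0},
    {"claw":-0.1,"dx":0,"dy":0,"dz":0,"yaw":0},
  ],
)

```text
time_s: 40.67
ee_pos: [452.0, 311.0, 126.2]
ee_rot: [179.7, 1.9, 179.9]
force: [-0.2, 0.5, 0.6]
gripper_width: 50.0
```

```bash
python3 -c "
from h import *
go(450,311,63,180)
f=grab_frame('wrist');cv2.imwrite('pics/w22.png',f['color'])
print([(c.round(0),onz(f,*c,98).round(0)) for c,s in blobs(redmask(f['color']),60)[0]])
"
```

```text
t 40.67 p [452.  311.  126.2] rot [179.7   1.9 179.9] w 50.0 F [-0.2  0.5  0.6] q [ 34.  19. 102.  -1.  57. -56.]
units dx 0.10 dy -0.00 dz 3.16 yaw -0.02
[(array([434., 183.]), array([426., 376.,  98.])), (array([324., 214.]), array([444., 313.,  98.]))]
```

View pics/w22.png

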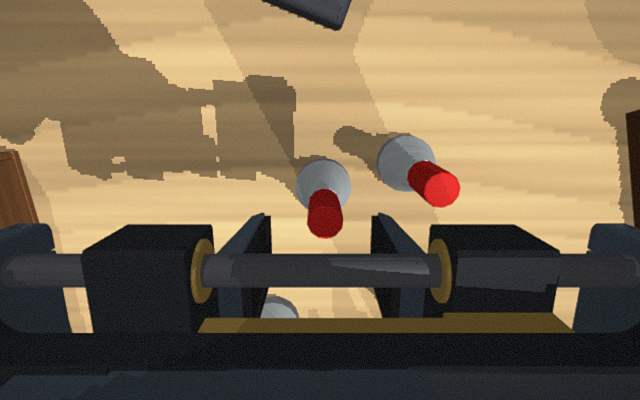

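Emit:
drive_tool(
  moves=[
    {"claw":-0.1,"dx":0.15,"dy":0,"dz":0.8,"yaw":0},
    {"claw":-0.1,"dx":0.05,"dy":0,"dz":0.8,"yaw":0},
    {"claw":-0.1,"dx":0.05,"dy":0,"dz":0.8,"yaw":0},
    {"claw":-0.1,"dx":0.05,"dy":0,"dz":0.7,"yaw":0},
    {"claw":-0.1,"dx":0,"dy":0,"dz":0,"yaw":0},
  ],
)

```text
time_s: 41.35
ee_pos: [451.4, 312.2, 66.1]
ee_rot: [179.4, 2.3, 179.7]
force: [0.2, 0.3, -0.1]
gripper_width: 49.9
```

Emit:
drive_tool(
  moves=[
    {"claw":1,"dx":0,"dy":0,"dz":0,"yaw":0},
    {"claw":1,"dx":0,"dy":0,"dz":0,"yaw":0},
    {"claw":1,"dx":0,"dy":0,"dz":0,"yaw":0},
    {"claw":1,"dx":0,"dy":0,"dz":0,"yaw":0},
  ],
)

```text
time_s: 41.85
ee_pos: [452.7, 313.0, 67.9]
ee_rot: [179.3, 2.5, 179.7]
force: [1.2, 0.5, -2.3]
gripper_width: 21.2
```

Emit:
drive_tool(
  moves=[
    {"claw":1,"dx":0,"dy":0,"dz":-0.6,"yaw":0},
    {"claw":1,"dx":0,"dy":0,"dz":-1,"yaw":0},
    {"claw":1,"dx":0,"dy":0,"dz":-1,"yaw":0},
    {"claw":1,"dx":0,"dy":0,"dz":-1,"yaw":0},
    {"claw":1,"dx":0,"dy":-0.4,"dz":-1,"yaw":0},
  ],
)

```text
time_s: 42.48
ee_pos: [445.5, 302.0, 160.8]
ee_rot: [179.6, 2.0, 179.8]
force: [-0.9, 0.1, -3.8]
gripper_width: 21.3
```

Emit:
drive_tool(
  moves=[
    {"claw":1,"dx":0,"dy":-1,"dz":-1,"yaw":0},
    {"claw":1,"dx":0,"dy":-1,"dz":-0.6,"yaw":0},
    {"claw":1,"dx":0,"dy":-1,"dz":0,"yaw":0},
    {"claw":1,"dx":0,"dy":-1,"dz":0,"yaw":0},
    {"claw":1,"dx":0,"dy":-1,"dz":0,"yaw":0},
  ],
)

```text
time_s: 43.1
ee_pos: [442.4, 196.8, 193.3]
ee_rot: [179.6, 2.0, 179.8]
force: [0.8, 0.5, -4.5]
gripper_width: 21.0
```

Emit:
drive_tool(
  moves=[
    {"claw":1,"dx":0,"dy":-1,"dz":0,"yaw":0},
    {"claw":1,"dx":0,"dy":-1,"dz":0,"yaw":0},
    {"claw":1,"dx":0,"dy":-1,"dz":0,"yaw":0},
    {"claw":1,"dx":0,"dy":-1,"dz":0,"yaw":0},
    {"claw":1,"dx":0,"dy":-1,"dz":0,"yaw":0},
  ],
)

```text
time_s: 43.72
ee_pos: [437.4, 88.5, 188.1]
ee_rot: [179.8, 1.4, 179.7]
force: [0.7, 0.9, -4.1]
gripper_width: 21.3
```

Emit:
drive_tool(
  moves=[
    {"claw":1,"dx":0,"dy":-1,"dz":0,"yaw":0},
    {"claw":1,"dx":0,"dy":-1,"dz":0,"yaw":0},
    {"claw":1,"dx":0,"dy":-1,"dz":0,"yaw":0},
    {"claw":1,"dx":0,"dy":-1,"dz":0,"yaw":0},
    {"claw":1,"dx":0,"dy":-1,"dz":0,"yaw":0},
  ],
)

```text
time_s: 44.35
ee_pos: [431.2, -18.5, 183.3]
ee_rot: [179.8, 0.8, 179.6]
force: [0.5, 0.1, -4.8]
gripper_width: 21.6
```

```bash
python3 -c "
from h import *
go(462,-36.1,128,180)"
```

```text
t 44.35 p [431.2 -18.5 183.3] rot [179.8   0.8 179.6] w 21.6 F [ 0.5  0.1 -4.8] q [ -4.   6. 110.   0.  63. -94.]
units dx -1.54 dy -0.87 dz 2.77 yaw -0.05
```

Emit:
drive_tool(
  moves=[
    {"claw":1,"dx":-0.8,"dy":-0.6,"dz":0,"yaw":0},
    {"claw":1,"dx":-0.7,"dy":-0.2,"dz":0.4,"yaw":0},
    {"claw":1,"dx":0,"dy":0,"dz":0.8,"yaw":0},
    {"claw":1,"dx":0,"dy":0,"dz":0.9,"yaw":0},
    {"claw":1,"dx":0,"dy":0,"dz":0.4,"yaw":0},
  ],
)

```text
time_s: 44.98
ee_pos: [466.1, -36.5, 129.6]
ee_rot: [179.7, 0.8, 179.4]
force: [-0.3, -0.1, -3.6]
gripper_width: 20.9
```

Emit:
drive_tool(
  moves=[
    {"claw":1,"dx":0,"dy":0,"dz":0,"yaw":0},
  ],
)

```text
time_s: 45.1
ee_pos: [466.1, -36.2, 128.8]
ee_rot: [179.7, 0.7, 179.4]
force: [0.3, 0.3, -4.5]
gripper_width: 21.5
```

```bash
python3 -c "
from h import *
go(462,-36.1,73,180)
f=grab_frame('wrist');crop(f['color'],180,60,460,250,2.8,'w23.png')"
```

```text
t 45.1 p [466.1 -36.2 128.8] rot [179.7   0.7 179.4] w 21.5 F [ 0.3  0.3 -4.5] q [ -6.  13. 111.   0.  55. -96.]
units dx 0.20 dy 0.00 dz 2.79 yaw -0.07
```

View pics/w23.png

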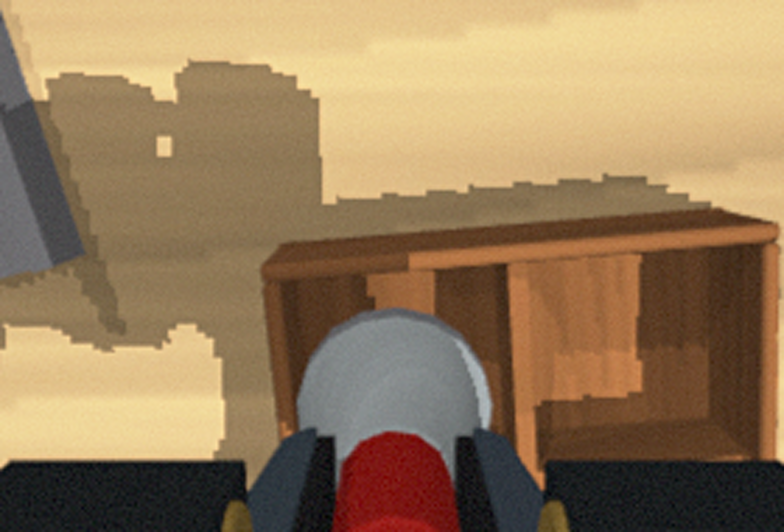

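Base (297–491) is centred in y; it needs a 3–4 mm −x shift, which the numbers also say. Lowering.

Emit:
drive_tool(
  moves=[
    {"claw":1,"dx":0.2,"dy":0,"dz":0.6,"yaw":0},
    {"claw":1,"dx":0.03,"dy":0,"dz":0.7,"yaw":0},
    {"claw":1,"dx":0.03,"dy":0,"dz":0.6,"yaw":0},
  ],
)

```text
time_s: 45.52
ee_pos: [463.0, -35.9, 91.1]
ee_rot: [179.8, 1.1, 179.4]
force: [-0.6, -0.4, -4.6]
gripper_width: 21.3
```

```bash
python3 -c "
from h import *
go(462,-36.1,73,180)"
```

```text
t 45.52 p [463.  -35.9  91.1] rot [179.8   1.1 179.4] w 21.3 F [-0.6 -0.4 -4.6] q [ -6.  15. 115.   0.  49. -96.]
units dx 0.05 dy -0.01 dz 0.90 yaw -0.07
```

Emit:
drive_tool(
  moves=[
    {"claw":1,"dx":0.1,"dy":0,"dz":0.5,"yaw":0},
    {"claw":1,"dx":0.05,"dy":0,"dz":0.3,"yaw":0},
    {"claw":1,"dx":0,"dy":0,"dz":0.1,"yaw":0},
  ],
)

```text
time_s: 45.9
ee_pos: [459.9, -35.7, 72.9]
ee_rot: [179.7, 1.1, 179.4]
force: [-6.1, -0.6, 23.0]
gripper_width: 21.7
```

Contact; release, then to F (432,379).

Emit:
drive_tool(
  moves=[
    {"claw":0.3,"dx":0,"dy":0,"dz":0,"yaw":0},
    {"claw":0,"dx":0,"dy":0,"dz":0,"yaw":0},
    {"claw":0,"dx":0,"dy":0,"dz":-0.3,"yaw":0},
    {"claw":0,"dx":0,"dy":0,"dz":-1,"yaw":0},
    {"claw":0,"dx":0,"dy":0,"dz":-1,"yaw":0},
  ],
)

```text
time_s: 46.52
ee_pos: [460.3, -36.0, 121.5]
ee_rot: [179.8, 1.2, 179.4]
force: [0.0, -0.1, 0.9]
gripper_width: 45.8
```

Emit:
drive_tool(
  moves=[
    {"claw":0,"dx":0,"dy":0.3,"dz":-1,"yaw":0},
    {"claw":0,"dx":0.05,"dy":1,"dz":-1,"yaw":0},
    {"claw":-0.1,"dx":0.05,"dy":1,"dz":-0.5,"yaw":0},
    {"claw":-0.1,"dx":0.05,"dy":1,"dz":0,"yaw":0},
    {"claw":-0.1,"dx":0.05,"dy":1,"dz":0,"yaw":0},
  ],
)

```text
time_s: 47.15
ee_pos: [458.3, 51.0, 177.8]
ee_rot: [179.8, 1.7, 179.2]
force: [0.2, -0.4, -0.3]
gripper_width: 50.4
```

Emit:
drive_tool(
  moves=[
    {"claw":-0.1,"dx":0.05,"dy":1,"dz":0,"yaw":0},
    {"claw":-0.1,"dx":0.05,"dy":1,"dz":0,"yaw":0},
    {"claw":-0.1,"dx":0.05,"dy":1,"dz":0,"yaw":0},
    {"claw":-0.1,"dx":0.05,"dy":1,"dz":0,"yaw":0},
    {"claw":-0.1,"dx":0.05,"dy":1,"dz":0,"yaw":0},
  ],
)

```text
time_s: 47.78
ee_pos: [455.3, 154.6, 180.7]
ee_rot: [179.7, 2.0, 179.2]
force: [-0.1, -0.2, -0.1]
gripper_width: 49.7
```

Emit:
drive_tool(
  moves=[
    {"claw":-0.1,"dx":0.05,"dy":1,"dz":0,"yaw":0},
    {"claw":-0.1,"dx":0.05,"dy":1,"dz":0,"yaw":0},
    {"claw":-0.1,"dx":0.05,"dy":1,"dz":0,"yaw":0},
    {"claw":-0.1,"dx":0.05,"dy":1,"dz":0,"yaw":0},
    {"claw":-0.1,"dx":0.05,"dy":1,"dz":0,"yaw":0},
  ],
)

```text
time_s: 48.4
ee_pos: [452.0, 258.5, 183.4]
ee_rot: [179.6, 2.2, 179.2]
force: [-0.2, -0.3, 0.3]
gripper_width: 50.4
```

```bash
python3 -c "
from h import *
go(432,379,130,180)
f=grab_frame('wrist');cv2.imwrite('pics/w24.png',f['color'])
f=grab_frame('side');crop(f['color'],220,150,380,330,4,'s24.png')
"
```

```text
t 48.4 p [452.  258.5 183.4] rot [179.6   2.2 179.2] w 50.4 F [-0.2 -0.3  0.3] q [ 29.  14. 101.  -1.  63. -60.]
units dx 1.08 dy 6.01 dz 2.67 yaw -0.09
```

View pics/w24.png

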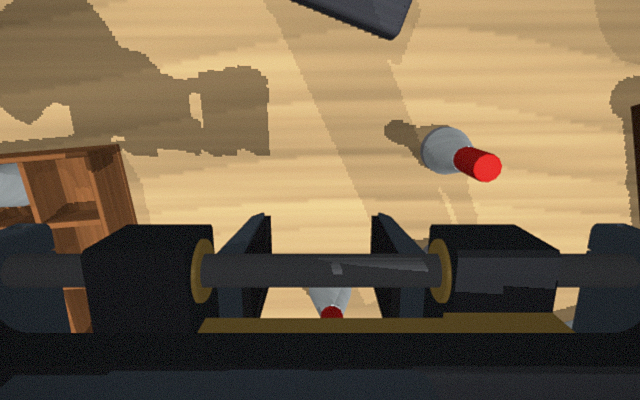

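View pics/s24.png

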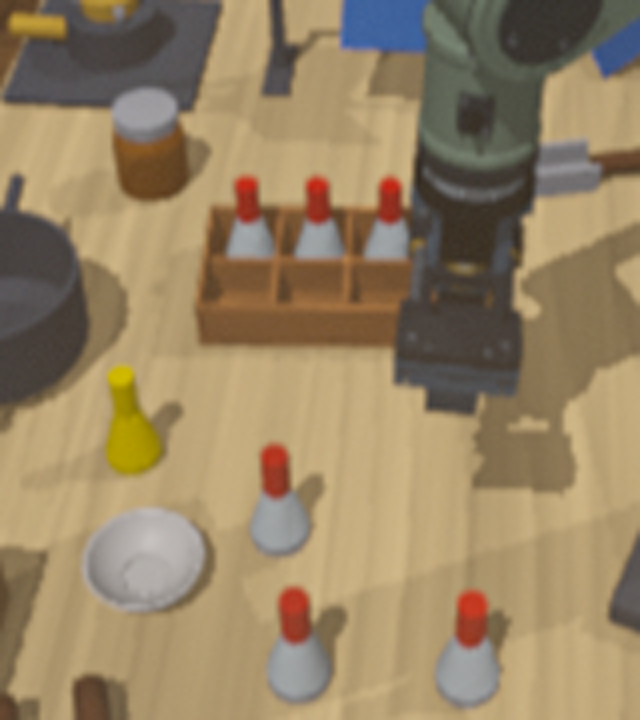

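Side crop: three upright in the back row, the fourth behind the arm; B, C and F remain. Continuing to F, with its cap at (486,165) in the wrist view.

Emit:
drive_tool(
  moves=[
    {"claw":-0.1,"dx":0.2,"dy":1,"dz":0,"yaw":0},
    {"claw":-0.1,"dx":0.2,"dy":1,"dz":0,"yaw":0},
    {"claw":-0.1,"dx":0.2,"dy":1,"dz":0,"yaw":0},
    {"claw":-0.1,"dx":0.2,"dy":1,"dz":0.3,"yaw":0},
    {"claw":-0.1,"dx":0.2,"dy":1,"dz":0.7,"yaw":0},
  ],
)

```text
time_s: 49.12
ee_pos: [434.2, 362.0, 163.8]
ee_rot: [179.6, 2.4, 179.2]
force: [0.6, -0.5, 0.5]
gripper_width: 50.2
```

Emit:
drive_tool(
  moves=[
    {"claw":-0.1,"dx":0.05,"dy":0.9,"dz":0.8,"yaw":0},
    {"claw":-0.1,"dx":0,"dy":0,"dz":0.8,"yaw":0},
    {"claw":-0.1,"dx":0,"dy":0,"dz":0,"yaw":0},
  ],
)

```text
time_s: 49.5
ee_pos: [432.8, 383.3, 126.1]
ee_rot: [179.8, 2.1, 179.4]
force: [-0.1, 0.6, -0.1]
gripper_width: 50.1
```

```bash
python3 -c "
from h import *
go(432,379,63,180)
f=grab_frame('wrist');cv2.imwrite('pics/w25.png',f['color'])
"
```

```text
t 49.5 p [432.8 383.3 126.1] rot [179.8   2.1 179.4] w 50.1 F [-0.1  0.6 -0.1] q [ 41.  22.  98.  -1.  59. -48.]
units dx 0.04 dy -0.21 dz 3.16 yaw -0.07
```

View pics/w25.png

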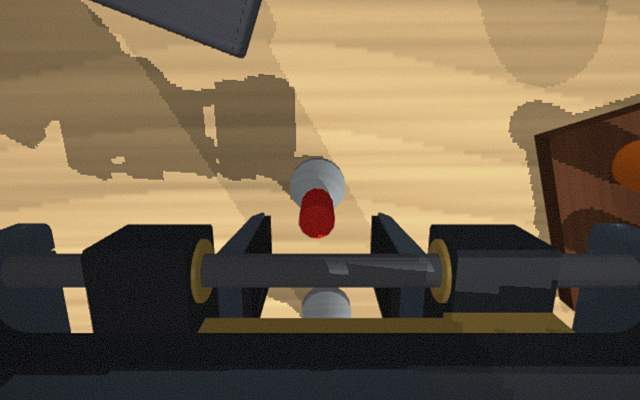

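Emit:
drive_tool(
  moves=[
    {"claw":-0.1,"dx":0.1,"dy":-0.15,"dz":0.8,"yaw":0},
    {"claw":-0.1,"dx":0.05,"dy":0,"dz":0.8,"yaw":0},
    {"claw":-0.1,"dx":0.05,"dy":0,"dz":0.8,"yaw":0},
    {"claw":-0.1,"dx":0.05,"dy":0,"dz":0.7,"yaw":0},
    {"claw":-0.1,"dx":0,"dy":0,"dz":0,"yaw":0},
  ],
)

```text
time_s: 50.18
ee_pos: [432.5, 382.4, 64.3]
ee_rot: [179.6, 2.4, 179.3]
force: [-1.1, -0.9, -0.7]
gripper_width: 50.2
```

Emit:
drive_tool(
  moves=[
    {"claw":1,"dx":0,"dy":0,"dz":0,"yaw":0},
    {"claw":1,"dx":0,"dy":0,"dz":0,"yaw":0},
    {"claw":1,"dx":0,"dy":0,"dz":0,"yaw":0},
    {"claw":1,"dx":0,"dy":0,"dz":0,"yaw":0},
  ],
)

```text
time_s: 50.68
ee_pos: [433.1, 382.7, 65.4]
ee_rot: [179.5, 2.5, 179.3]
force: [-0.4, -0.2, -4.9]
gripper_width: 21.2
```

Emit:
drive_tool(
  moves=[
    {"claw":1,"dx":0,"dy":0,"dz":-0.6,"yaw":0},
    {"claw":1,"dx":0,"dy":0,"dz":-1,"yaw":0},
    {"claw":1,"dx":0,"dy":0,"dz":-1,"yaw":0},
    {"claw":1,"dx":0,"dy":0,"dz":-1,"yaw":0},
    {"claw":1,"dx":0,"dy":-0.4,"dz":-1,"yaw":0},
  ],
)

```text
time_s: 51.3
ee_pos: [426.7, 372.7, 158.8]
ee_rot: [179.8, 2.1, 179.3]
force: [-0.2, 0.3, -3.5]
gripper_width: 21.2
```

Emit:
drive_tool(
  moves=[
    {"claw":1,"dx":-0.12,"dy":-1,"dz":-1,"yaw":0},
    {"claw":1,"dx":-0.12,"dy":-1,"dz":-0.7,"yaw":0},
    {"claw":1,"dx":-0.12,"dy":-1,"dz":0,"yaw":0},
    {"claw":1,"dx":-0.12,"dy":-1,"dz":0,"yaw":0},
    {"claw":1,"dx":-0.12,"dy":-1,"dz":0,"yaw":0},
  ],
)

```text
time_s: 51.92
ee_pos: [435.8, 267.7, 194.8]
ee_rot: [179.7, 2.1, 179.4]
force: [-1.0, 0.0, -3.5]
gripper_width: 21.0
```

Emit:
drive_tool(
  moves=[
    {"claw":1,"dx":-0.12,"dy":-1,"dz":0,"yaw":0},
    {"claw":1,"dx":-0.12,"dy":-1,"dz":0,"yaw":0},
    {"claw":1,"dx":-0.12,"dy":-1,"dz":0,"yaw":0},
    {"claw":1,"dx":-0.12,"dy":-1,"dz":0,"yaw":0},
    {"claw":1,"dx":-0.12,"dy":-1,"dz":0,"yaw":0},
  ],
)

```text
time_s: 52.55
ee_pos: [444.1, 158.5, 190.2]
ee_rot: [180.0, 1.6, 179.3]
force: [0.8, 0.9, -3.7]
gripper_width: 21.3
```

Emit:
drive_tool(
  moves=[
    {"claw":1,"dx":-0.12,"dy":-1,"dz":0,"yaw":0},
    {"claw":1,"dx":-0.12,"dy":-1,"dz":0,"yaw":0},
    {"claw":1,"dx":-0.12,"dy":-1,"dz":0,"yaw":0},
    {"claw":1,"dx":-0.12,"dy":-1,"dz":0,"yaw":0},
    {"claw":1,"dx":-0.12,"dy":-0.8,"dz":0,"yaw":0},
  ],
)

```text
time_s: 53.18
ee_pos: [450.9, 54.0, 186.2]
ee_rot: [-179.9, 1.1, 179.1]
force: [-0.1, -0.1, -4.1]
gripper_width: 21.3
```

```bash
python3 -c "
from h import *
go(456,26.8,128,180)"
```

```text
t 53.17 p [450.9  54.  186.2] rot [-179.9    1.1  179.1] w 21.3 F [-0.1 -0.1 -4.1] q [  6.   8. 108.  -0.  63. -83.]
units dx -0.27 dy -1.36 dz 2.91 yaw -0.10
```

Emit:
drive_tool(
  moves=[
    {"claw":1,"dx":-0.15,"dy":-0.9,"dz":0,"yaw":0},
    {"claw":1,"dx":-0.1,"dy":-0.35,"dz":0.5,"yaw":0},
    {"claw":1,"dx":0,"dy":0,"dz":0.8,"yaw":0},
    {"claw":1,"dx":0,"dy":0,"dz":0.9,"yaw":0},
    {"claw":1,"dx":0,"dy":0,"dz":0.5,"yaw":0},
  ],
)

```text
time_s: 53.8
ee_pos: [453.6, 24.9, 126.9]
ee_rot: [-179.9, 0.8, 178.8]
force: [-0.6, -0.0, -5.5]
gripper_width: 21.5
```

Emit:
drive_tool(
  moves=[
    {"claw":1,"dx":0,"dy":0,"dz":0,"yaw":0},
  ],
)

```text
time_s: 53.92
ee_pos: [452.7, 24.9, 125.8]
ee_rot: [-179.9, 0.7, 178.8]
force: [-0.6, -0.1, -4.1]
gripper_width: 21.4
```

```bash
python3 -c "
from h import *
go(456,26.8,70.5,180)
f=grab_frame('wrist');crop(f['color'],180,60,460,250,2.8,'w26.png')"
```

```text
t 53.92 p [452.7  24.9 125.8] rot [-179.9    0.7  178.8] w 21.4 F [-0.6 -0.1 -4.1] q [  2.  12. 113.  -0.  55. -87.]
units dx -0.16 dy 0.10 dz 2.77 yaw -0.14
```

View pics/w26.png

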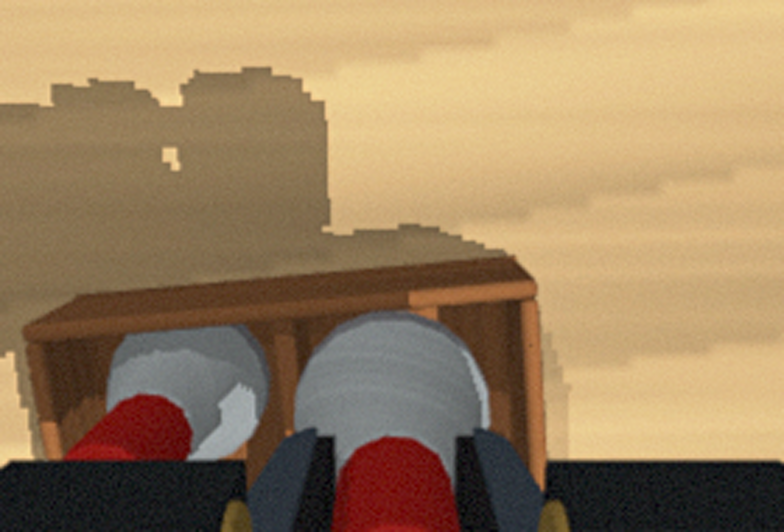

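Base (294–490) against the opening (296–525): it needs about +3 mm y and +3 mm x, in line with the numbers. Correcting and lowering.

Emit:
drive_tool(
  moves=[
    {"claw":1,"dx":-0.18,"dy":0.15,"dz":0.1,"yaw":0},
    {"claw":1,"dx":0,"dy":0,"dz":0,"yaw":0},
  ],
)

```text
time_s: 54.22
ee_pos: [458.0, 28.2, 125.2]
ee_rot: [-180.0, 0.9, 178.8]
force: [0.2, -1.2, -4.5]
gripper_width: 21.2
```

```bash
python3 -c "
from h import *
go(456,27.8,70.5,180)
f=grab_frame('wrist');crop(f['color'],180,60,460,250,2.8,'w27.png')"
```

```text
t 54.23 p [458.   28.2 125.2] rot [-180.     0.9  178.8] w 21.2 F [ 0.2 -1.2 -4.5] q [  2.  12. 112.  -0.  54. -87.]
units dx 0.10 dy -0.02 dz 2.74 yaw -0.13
```

View pics/w27.png

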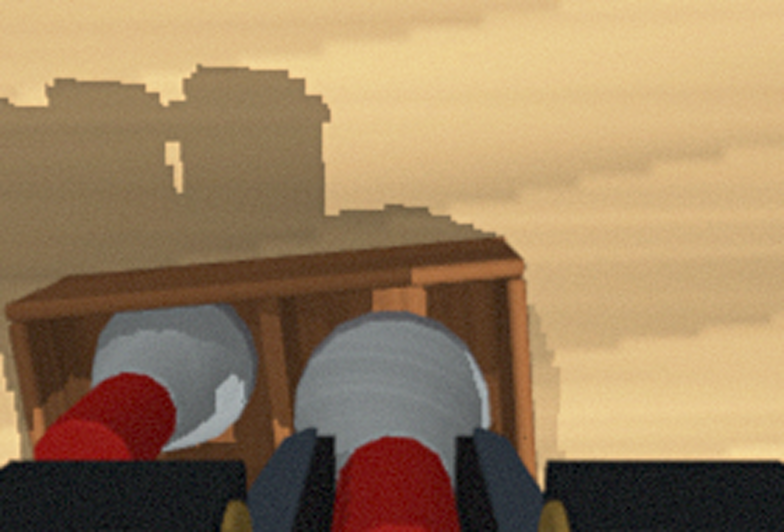

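Now well centred (283–513 against 294–490). Lowering.

Emit:
drive_tool(
  moves=[
    {"claw":1,"dx":0.1,"dy":0.02,"dz":0.7,"yaw":0},
    {"claw":1,"dx":0.03,"dy":0,"dz":0.7,"yaw":0},
    {"claw":1,"dx":0.03,"dy":0,"dz":0.5,"yaw":0},
  ],
)

```text
time_s: 54.65
ee_pos: [457.3, 28.9, 88.3]
ee_rot: [-180.0, 1.2, 178.9]
force: [0.4, 0.1, -2.9]
gripper_width: 21.5
```

```bash
python3 -c "
from h import *
go(456,28,70.5,180)"
```

```text
t 54.65 p [457.3  28.9  88.3] rot [-180.     1.2  178.9] w 21.5 F [ 0.4  0.1 -2.9] q [  2.  15. 116.  -0.  48. -87.]
units dx 0.06 dy -0.04 dz 0.89 yaw -0.13
```

Emit:
drive_tool(
  moves=[
    {"claw":1,"dx":0.08,"dy":-0.04,"dz":0.5,"yaw":0},
    {"claw":1,"dx":0.03,"dy":0,"dz":0.3,"yaw":0},
    {"claw":1,"dx":0,"dy":0,"dz":0.1,"yaw":0},
  ],
)

```text
time_s: 55.02
ee_pos: [455.7, 28.0, 70.5]
ee_rot: [-180.0, 1.3, 178.9]
force: [-6.8, -1.1, 20.1]
gripper_width: 21.6
```

Emit:
drive_tool(
  moves=[
    {"claw":0.3,"dx":0,"dy":0,"dz":0,"yaw":0},
    {"claw":0,"dx":0,"dy":0,"dz":0,"yaw":0},
    {"claw":0,"dx":0,"dy":0,"dz":-0.3,"yaw":0},
    {"claw":0,"dx":0,"dy":0,"dz":-1,"yaw":0},
    {"claw":0,"dx":0,"dy":0,"dz":-1,"yaw":0},
  ],
)

```text
time_s: 55.65
ee_pos: [456.2, 28.1, 119.3]
ee_rot: [-180.0, 1.4, 178.9]
force: [0.3, 0.7, 0.1]
gripper_width: 45.2
```

Emit:
drive_tool(
  moves=[
    {"claw":0,"dx":0,"dy":0.3,"dz":-1,"yaw":-0.1},
    {"claw":0,"dx":-0.25,"dy":1,"dz":-1,"yaw":0},
    {"claw":-0.1,"dx":-0.25,"dy":1,"dz":-0.5,"yaw":0},
    {"claw":-0.1,"dx":-0.25,"dy":1,"dz":0,"yaw":0},
    {"claw":-0.1,"dx":-0.25,"dy":1,"dz":0,"yaw":0},
  ],
)

```text
time_s: 56.28
ee_pos: [477.9, 115.7, 176.4]
ee_rot: [180.0, 2.0, 179.6]
force: [-0.3, -0.1, -0.1]
gripper_width: 50.2
```

Emit:
drive_tool(
  moves=[
    {"claw":-0.1,"dx":-0.3,"dy":1,"dz":0,"yaw":0},
    {"claw":-0.1,"dx":-0.3,"dy":1,"dz":0,"yaw":0},
    {"claw":-0.1,"dx":-0.3,"dy":1,"dz":0,"yaw":0},
    {"claw":-0.1,"dx":-0.3,"dy":1,"dz":0,"yaw":0},
    {"claw":-0.1,"dx":-0.3,"dy":1,"dz":0,"yaw":0},
  ],
)

```text
time_s: 56.9
ee_pos: [510.6, 220.9, 179.2]
ee_rot: [179.9, 2.1, 179.6]
force: [-0.7, -0.3, -0.3]
gripper_width: 50.2
```

Emit:
drive_tool(
  moves=[
    {"claw":-0.1,"dx":-0.3,"dy":1,"dz":0,"yaw":0},
    {"claw":-0.1,"dx":-0.3,"dy":1,"dz":0,"yaw":0},
    {"claw":-0.1,"dx":-0.3,"dy":1,"dz":0,"yaw":0},
    {"claw":-0.1,"dx":-0.3,"dy":1,"dz":0,"yaw":0},
  ],
)

```text
time_s: 57.4
ee_pos: [536.8, 306.6, 179.8]
ee_rot: [179.9, 2.1, 179.6]
force: [0.2, -0.0, -0.6]
gripper_width: 50.3
```

```bash
python3 -c "
from h import *
go(549.5,386.5,130,180)
f=grab_frame('wrist');cv2.imwrite('pics/w28.png',f['color'])
f=grab_frame('side');crop(f['color'],220,150,380,330,4,'s28.png')
"
```

```text
t 57.4 p [536.8 306.6 179.8] rot [179.9   2.1 179.6] w 50.3 F [ 0.2 -0.  -0.6] q [ 29.  22.  88.  -1.  67. -60.]
units dx -0.61 dy 4.00 dz 2.49 yaw -0.04
```

View pics/w28.png

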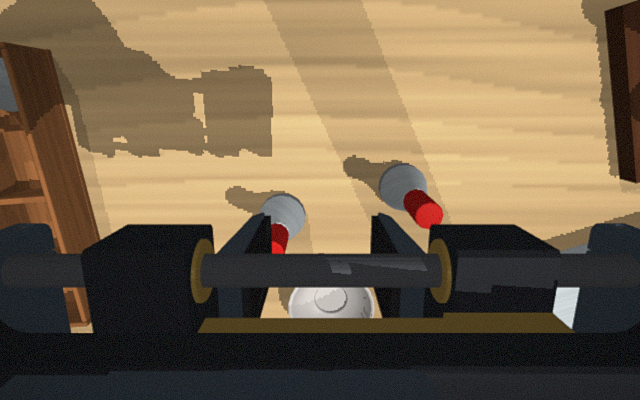

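View pics/s28.png

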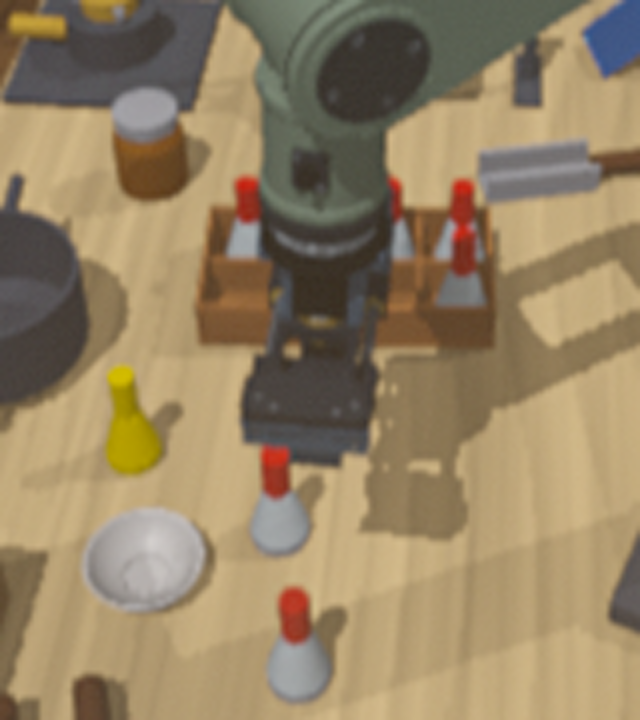

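Both remaining sinkers (B at (275,470), C at (294,610) in the side crop) are standing. Going to C.

Emit:
drive_tool(
  moves=[
    {"claw":-0.1,"dx":-0.2,"dy":1,"dz":0,"yaw":0},
    {"claw":-0.1,"dx":-0.2,"dy":1,"dz":0,"yaw":0},
    {"claw":-0.1,"dx":-0.2,"dy":1,"dz":0.4,"yaw":0},
    {"claw":-0.1,"dx":0,"dy":0.8,"dz":0.8,"yaw":0},
    {"claw":-0.1,"dx":0,"dy":0,"dz":0.8,"yaw":0},
  ],
)

```text
time_s: 58.12
ee_pos: [551.3, 386.5, 137.8]
ee_rot: [180.0, 2.1, 179.7]
force: [-0.4, -0.0, -0.3]
gripper_width: 50.2
```

Emit:
drive_tool(
  moves=[
    {"claw":-0.1,"dx":0,"dy":0,"dz":0.6,"yaw":0},
    {"claw":-0.1,"dx":0,"dy":0,"dz":0,"yaw":0},
  ],
)

```text
time_s: 58.38
ee_pos: [550.2, 384.8, 121.8]
ee_rot: [-179.8, 1.8, 179.7]
force: [-1.6, -0.4, -0.2]
gripper_width: 50.2
```

```bash
python3 -c "
from h import *
go(549.5,386.5,63,180)
f=grab_frame('wrist');cv2.imwrite('pics/w29.png',f['color'])
"
```

```text
t 58.38 p [550.2 384.8 121.8] rot [-179.8    1.8  179.7] w 50.2 F [-1.6 -0.4 -0.2] q [ 35.  30.  85.  -1.  64. -55.]
units dx 0.04 dy 0.09 dz 2.94 yaw -0.03
```

View pics/w29.png

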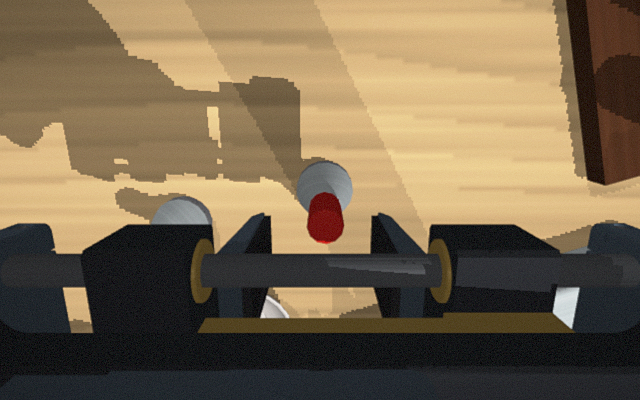

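Cap C (325,228) is centred. Descend and grip.

Emit:
drive_tool(
  moves=[
    {"claw":-0.1,"dx":0.1,"dy":0.05,"dz":0.8,"yaw":0},
    {"claw":-0.1,"dx":0.05,"dy":0,"dz":0.8,"yaw":0},
    {"claw":-0.1,"dx":0.05,"dy":0,"dz":0.8,"yaw":0},
    {"claw":-0.1,"dx":0.05,"dy":0,"dz":0.5,"yaw":0},
    {"claw":-0.1,"dx":0,"dy":0,"dz":0,"yaw":0},
  ],
)

```text
time_s: 59.05
ee_pos: [547.6, 385.0, 61.0]
ee_rot: [-179.8, 1.9, 179.6]
force: [0.5, -0.6, -0.0]
gripper_width: 50.3
```

Emit:
drive_tool(
  moves=[
    {"claw":1,"dx":0,"dy":0,"dz":0,"yaw":0},
    {"claw":1,"dx":0,"dy":0,"dz":0,"yaw":0},
    {"claw":1,"dx":0,"dy":0,"dz":0,"yaw":0},
    {"claw":1,"dx":0,"dy":0,"dz":0,"yaw":0},
  ],
)

```text
time_s: 59.55
ee_pos: [548.4, 385.8, 62.2]
ee_rot: [-179.9, 2.1, 179.6]
force: [-0.0, 0.1, -3.5]
gripper_width: 21.3
```

Emit:
drive_tool(
  moves=[
    {"claw":1,"dx":0,"dy":0,"dz":-0.6,"yaw":0},
    {"claw":1,"dx":0,"dy":0,"dz":-1,"yaw":0},
    {"claw":1,"dx":0,"dy":0,"dz":-1,"yaw":0},
    {"claw":1,"dx":0,"dy":0,"dz":-1,"yaw":0},
    {"claw":1,"dx":0,"dy":-0.4,"dz":-1,"yaw":0},
  ],
)

```text
time_s: 60.18
ee_pos: [542.3, 376.3, 154.6]
ee_rot: [-179.6, 1.6, 179.7]
force: [0.4, -0.1, -4.2]
gripper_width: 21.2
```

Emit:
drive_tool(
  moves=[
    {"claw":1,"dx":0.05,"dy":-1,"dz":-1,"yaw":0},
    {"claw":1,"dx":0.05,"dy":-1,"dz":-0.9,"yaw":0},
    {"claw":1,"dx":0.05,"dy":-1,"dz":0,"yaw":0},
    {"claw":1,"dx":0.05,"dy":-1,"dz":0,"yaw":0},
    {"claw":1,"dx":0.05,"dy":-1,"dz":0,"yaw":0},
  ],
)

```text
time_s: 60.8
ee_pos: [534.6, 269.3, 196.2]
ee_rot: [-179.5, 1.6, 179.7]
force: [0.2, -0.1, -3.8]
gripper_width: 21.4
```

Emit:
drive_tool(
  moves=[
    {"claw":1,"dx":0.05,"dy":-1,"dz":0,"yaw":0},
    {"claw":1,"dx":0.05,"dy":-1,"dz":0,"yaw":0},
    {"claw":1,"dx":0.05,"dy":-1,"dz":0,"yaw":0},
    {"claw":1,"dx":0.05,"dy":-1,"dz":0,"yaw":0},
    {"claw":1,"dx":0.05,"dy":-1,"dz":0,"yaw":0},
  ],
)

```text
time_s: 61.42
ee_pos: [527.9, 161.5, 195.7]
ee_rot: [-179.5, 1.5, 179.6]
force: [0.1, -0.8, -4.4]
gripper_width: 21.4
```

Emit:
drive_tool(
  moves=[
    {"claw":1,"dx":0,"dy":-1,"dz":0,"yaw":0},
    {"claw":1,"dx":0,"dy":-1,"dz":0,"yaw":0},
    {"claw":1,"dx":0,"dy":-1,"dz":0,"yaw":0},
    {"claw":1,"dx":0,"dy":-1,"dz":0,"yaw":0},
    {"claw":1,"dx":0,"dy":-0.8,"dz":0,"yaw":0},
  ],
)

```text
time_s: 62.05
ee_pos: [526.9, 58.6, 197.1]
ee_rot: [-179.5, 1.6, 179.6]
force: [0.3, 0.1, -4.9]
gripper_width: 21.4
```

```bash
python3 -c "
from h import *
go(517,31.5,125,180)"
```

```text
t 62.05 p [526.9  58.6 197.1] rot [-179.5    1.6  179.6] w 21.4 F [ 0.3  0.1 -4.9] q [  6.  14.  98.  -1.  66. -84.]
units dx 0.48 dy -1.36 dz 3.61 yaw -0.04
```

Emit:
drive_tool(
  moves=[
    {"claw":1,"dx":0.3,"dy":-0.9,"dz":0,"yaw":0},
    {"claw":1,"dx":0.15,"dy":-0.3,"dz":0.6,"yaw":0},
    {"claw":1,"dx":0,"dy":0,"dz":0.9,"yaw":0},
    {"claw":1,"dx":0,"dy":0,"dz":1,"yaw":0},
    {"claw":1,"dx":0,"dy":0,"dz":0.8,"yaw":0},
  ],
)

```text
time_s: 62.68
ee_pos: [518.3, 31.4, 128.5]
ee_rot: [-179.6, 1.7, 179.5]
force: [-0.0, 0.5, -4.2]
gripper_width: 21.0
```

Emit:
drive_tool(
  moves=[
    {"claw":1,"dx":0,"dy":0,"dz":0.1,"yaw":0},
    {"claw":1,"dx":0,"dy":0,"dz":0,"yaw":0},
  ],
)

```text
time_s: 62.92
ee_pos: [516.9, 31.6, 124.6]
ee_rot: [-179.6, 1.5, 179.5]
force: [0.5, 0.7, -4.0]
gripper_width: 21.1
```

```bash
python3 -c "
from h import *
go(517,31.5,67.5,180)
f=grab_frame('wrist');crop(f['color'],180,60,460,250,2.8,'w30.png')"
```

```text
t 62.92 p [516.9  31.6 124.6] rot [-179.6    1.5  179.5] w 21.1 F [ 0.5  0.7 -4. ] q [  3.  17. 106.  -1.  56. -87.]
units dx -0.01 dy -0.01 dz 2.86 yaw -0.05
```

View pics/w30.png

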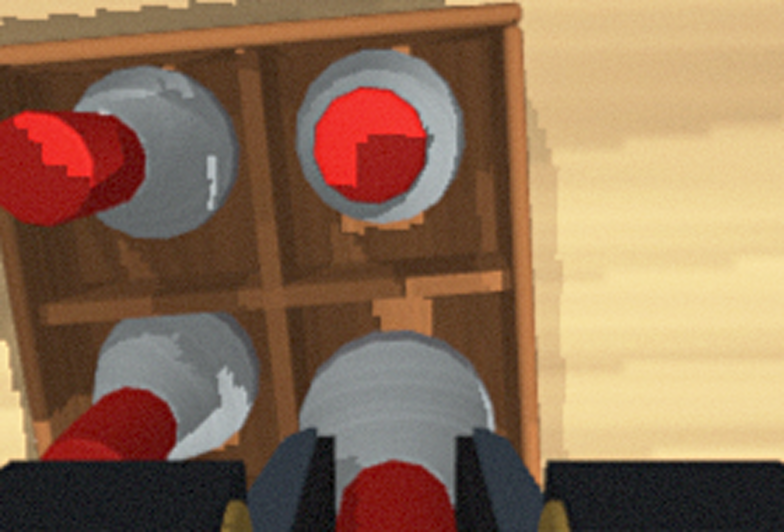

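Placed sinkers stand well in their cells. Base C (300–493) is centred in the opening (288–520). Lowering.

Emit:
drive_tool(
  moves=[
    {"claw":1,"dx":0,"dy":0.04,"dz":0.7,"yaw":0},
    {"claw":1,"dx":0.03,"dy":0,"dz":0.7,"yaw":0},
    {"claw":1,"dx":0.03,"dy":0,"dz":0.5,"yaw":0},
  ],
)

```text
time_s: 63.35
ee_pos: [517.8, 32.4, 85.9]
ee_rot: [-179.6, 1.7, 179.6]
force: [0.6, -0.2, -4.1]
gripper_width: 21.1
```

```bash
python3 -c "
from h import *
go(517,32,67,180)"
```

```text
t 63.35 p [517.8  32.4  85.9] rot [-179.6    1.7  179.6] w 21.1 F [ 0.6 -0.2 -4.1] q [  3.  19. 109.  -1.  50. -87.]
units dx 0.04 dy -0.02 dz 0.94 yaw -0.05
```

Emit:
drive_tool(
  moves=[
    {"claw":1,"dx":0.05,"dy":0,"dz":0.5,"yaw":0},
    {"claw":1,"dx":0.03,"dy":0,"dz":0.35,"yaw":0},
    {"claw":1,"dx":0,"dy":0,"dz":0.1,"yaw":0},
  ],
)

```text
time_s: 63.72
ee_pos: [516.6, 32.4, 67.0]
ee_rot: [-179.6, 1.6, 179.6]
force: [-8.1, 0.2, 27.5]
gripper_width: 21.5
```

Emit:
drive_tool(
  moves=[
    {"claw":0.3,"dx":0,"dy":0,"dz":0,"yaw":0},
    {"claw":0,"dx":0,"dy":0,"dz":0,"yaw":0},
    {"claw":0,"dx":0,"dy":0,"dz":-0.3,"yaw":0},
    {"claw":0,"dx":0,"dy":0,"dz":-1,"yaw":0},
    {"claw":0,"dx":0,"dy":0,"dz":-1,"yaw":0},
  ],
)

```text
time_s: 64.35
ee_pos: [516.6, 32.7, 115.2]
ee_rot: [-179.6, 1.8, 179.5]
force: [-0.3, 0.2, -0.2]
gripper_width: 45.3
```

Emit:
drive_tool(
  moves=[
    {"claw":0,"dx":0,"dy":0.3,"dz":-1,"yaw":0},
    {"claw":0,"dx":-0.5,"dy":1,"dz":-1,"yaw":0},
    {"claw":-0.1,"dx":-0.5,"dy":1,"dz":-0.5,"yaw":0},
    {"claw":-0.1,"dx":-0.5,"dy":1,"dz":0,"yaw":0},
    {"claw":-0.1,"dx":-0.5,"dy":1,"dz":0,"yaw":0},
  ],
)

```text
time_s: 64.97
ee_pos: [557.9, 120.5, 170.4]
ee_rot: [-179.6, 2.1, 179.4]
force: [-0.4, -0.2, 0.5]
gripper_width: 50.4
```

Emit:
drive_tool(
  moves=[
    {"claw":-0.1,"dx":-0.5,"dy":1,"dz":0,"yaw":0},
    {"claw":-0.1,"dx":-0.5,"dy":1,"dz":0,"yaw":0},
    {"claw":-0.1,"dx":-0.5,"dy":1,"dz":0,"yaw":0},
    {"claw":-0.1,"dx":-0.5,"dy":1,"dz":0,"yaw":0},
    {"claw":-0.1,"dx":-0.5,"dy":1,"dz":0,"yaw":0},
  ],
)

```text
time_s: 65.6
ee_pos: [611.0, 227.0, 167.5]
ee_rot: [-179.5, 1.8, 179.5]
force: [0.2, -0.5, -0.0]
gripper_width: 50.4
```

```bash
python3 -c "
from h import *
go(577.5,265,130,180)
f=grab_frame('wrist');cv2.imwrite('pics/w31.png',f['color'])
print([(c.round(0),s,onz(f,*c,98).round(0)) for c,s in blobs(redmask(f['color']),60)[0]])
"
```

```text
t 65.6 p [611.  227.  167.5] rot [-179.5    1.8  179.5] w 50.4 F [ 0.2 -0.5 -0. ] q [ 20.  26.  84.  -1.  68. -69.]
units dx 1.69 dy 1.88 dz 1.87 yaw -0.06
[(array([32., 68.]), array([   0,   47,   69,   39, 2118], dtype=int32), array([518.,  43.,  98.])), (array([378., 157.]), array([360, 139,  37,  36, 949], dtype=int32), array([577., 265.,  98.])), (array([  4., 161.]), array([  0, 149,  11,  25, 192], dtype=int32), array([578.,  10.,  98.]))]
```

View pics/w31.png

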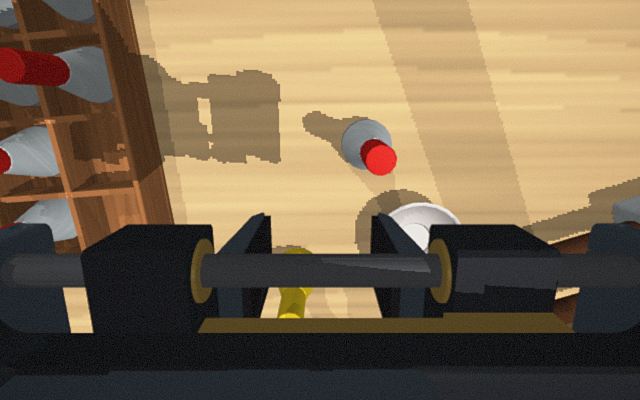

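B's cap is at (379,158), i.e. about (578,265), matching the side view. Going over it.

Emit:
drive_tool(
  moves=[
    {"claw":-0.1,"dx":0.8,"dy":0.9,"dz":0,"yaw":0},
    {"claw":-0.1,"dx":0.8,"dy":0.9,"dz":0.5,"yaw":0},
    {"claw":-0.1,"dx":0,"dy":0,"dz":0.8,"yaw":0},
    {"claw":-0.1,"dx":0,"dy":0,"dz":0.8,"yaw":0},
    {"claw":-0.1,"dx":0,"dy":0,"dz":0,"yaw":0},
  ],
)

```text
time_s: 66.28
ee_pos: [582.0, 267.7, 118.1]
ee_rot: [-179.5, 1.6, 179.6]
force: [0.5, -0.1, -0.3]
gripper_width: 50.4
```

```bash
python3 -c "
from h import *
go(578,265.5,63,180)
f=grab_frame('wrist');cv2.imwrite('pics/w32.png',f['color'])
"
```

```text
t 66.28 p [582.  267.7 118.1] rot [-179.5    1.6  179.6] w 50.4 F [ 0.5 -0.1 -0.3] q [ 24.  27.  90.  -1.  62. -65.]
units dx 0.20 dy -0.11 dz 2.75 yaw -0.05
```

View pics/w32.png

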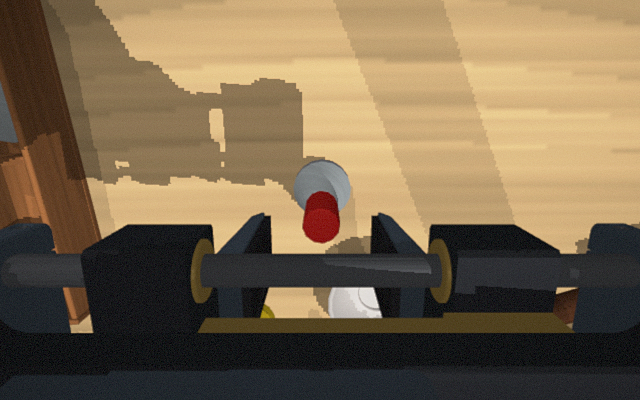

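Cap B (321,226) is centred. Shift slightly in −x, descend and grip.

Emit:
drive_tool(
  moves=[
    {"claw":-0.1,"dx":0.2,"dy":-0.05,"dz":0.8,"yaw":0},
    {"claw":-0.1,"dx":0.05,"dy":0,"dz":0.8,"yaw":0},
    {"claw":-0.1,"dx":0.05,"dy":0,"dz":0.8,"yaw":0},
    {"claw":-0.1,"dx":0.05,"dy":0,"dz":0.3,"yaw":0},
    {"claw":-0.1,"dx":0,"dy":0,"dz":0,"yaw":0},
  ],
)

```text
time_s: 66.95
ee_pos: [580.2, 265.5, 63.9]
ee_rot: [-179.6, 2.0, 179.4]
force: [0.4, 0.3, -0.1]
gripper_width: 50.5
```

Emit:
drive_tool(
  moves=[
    {"claw":1,"dx":0,"dy":0,"dz":0,"yaw":0},
    {"claw":1,"dx":0,"dy":0,"dz":0,"yaw":0},
    {"claw":1,"dx":0,"dy":0,"dz":0,"yaw":0},
    {"claw":1,"dx":0,"dy":0,"dz":0,"yaw":0},
  ],
)

```text
time_s: 67.45
ee_pos: [581.1, 266.3, 65.3]
ee_rot: [-179.7, 2.1, 179.4]
force: [-0.7, -0.0, -2.4]
gripper_width: 21.0
```

Emit:
drive_tool(
  moves=[
    {"claw":1,"dx":0,"dy":0,"dz":-0.6,"yaw":0},
    {"claw":1,"dx":0,"dy":0,"dz":-1,"yaw":0},
    {"claw":1,"dx":0,"dy":0,"dz":-1,"yaw":0},
    {"claw":1,"dx":0,"dy":0,"dz":-1,"yaw":0},
    {"claw":1,"dx":0,"dy":-0.4,"dz":-1,"yaw":0},
  ],
)

```text
time_s: 68.08
ee_pos: [573.8, 257.3, 156.8]
ee_rot: [-179.4, 1.5, 179.5]
force: [0.3, -1.1, -5.1]
gripper_width: 21.4
```

Emit:
drive_tool(
  moves=[
    {"claw":1,"dx":-0.35,"dy":-1,"dz":-1,"yaw":0},
    {"claw":1,"dx":-0.35,"dy":-1,"dz":-0.9,"yaw":0},
    {"claw":1,"dx":-0.35,"dy":-1,"dz":0,"yaw":0},
    {"claw":1,"dx":-0.35,"dy":-1,"dz":0,"yaw":0},
    {"claw":1,"dx":-0.35,"dy":-1,"dz":0,"yaw":0},
  ],
)

```text
time_s: 68.7
ee_pos: [606.1, 153.8, 198.0]
ee_rot: [-179.3, 1.3, 179.6]
force: [0.3, 0.6, -5.3]
gripper_width: 21.4
```

Emit:
drive_tool(
  moves=[
    {"claw":1,"dx":-0.35,"dy":-1,"dz":0,"yaw":0},
    {"claw":1,"dx":-0.35,"dy":-1,"dz":0,"yaw":0},
    {"claw":1,"dx":-0.35,"dy":-1,"dz":0,"yaw":0},
    {"claw":1,"dx":-0.35,"dy":-1,"dz":0,"yaw":0},
    {"claw":1,"dx":-0.35,"dy":-0.6,"dz":0,"yaw":0},
  ],
)

```text
time_s: 69.32
ee_pos: [642.3, 53.7, 198.1]
ee_rot: [-179.3, 1.1, 179.5]
force: [0.0, 0.4, -4.6]
gripper_width: 21.7
```

```bash
python3 -c "
from h import *
go(646,39.3,125,180)"
```

```text
t 69.33 p [642.3  53.7 198.1] rot [-179.3    1.1  179.5] w 21.7 F [ 0.   0.4 -4.6] q [  4.  25.  82.  -1.  72. -85.]
units dx -0.19 dy -0.72 dz 3.66 yaw -0.05
```

Emit:
drive_tool(
  moves=[
    {"claw":1,"dx":-0.15,"dy":-0.5,"dz":0.2,"yaw":0},
    {"claw":1,"dx":0,"dy":0,"dz":0.8,"yaw":0},
    {"claw":1,"dx":0,"dy":0,"dz":0.9,"yaw":0},
    {"claw":1,"dx":0,"dy":0,"dz":0.9,"yaw":0},
    {"claw":1,"dx":0,"dy":0,"dz":0.5,"yaw":0},
  ],
)

```text
time_s: 69.95
ee_pos: [646.0, 43.5, 127.4]
ee_rot: [-179.4, 1.0, 179.5]
force: [0.2, 0.3, -4.2]
gripper_width: 21.3
```

Emit:
drive_tool(
  moves=[
    {"claw":1,"dx":0,"dy":0,"dz":0,"yaw":0},
  ],
)

```text
time_s: 70.08
ee_pos: [645.1, 43.9, 125.9]
ee_rot: [-179.4, 0.9, 179.6]
force: [-0.0, -1.2, -3.7]
gripper_width: 21.2
```

```bash
python3 -c "
from h import *
go(646,39.3,70,180)
f=grab_frame('wrist');crop(f['color'],180,60,460,250,2.8,'w33.png')"
```

```text
t 70.08 p [645.1  43.9 125.9] rot [-179.4    0.9  179.6] w 21.2 F [-0.  -1.2 -3.7] q [  3.  28.  88.  -1.  64. -86.]
units dx -0.05 dy -0.23 dz 2.80 yaw -0.05
```

View pics/w33.png

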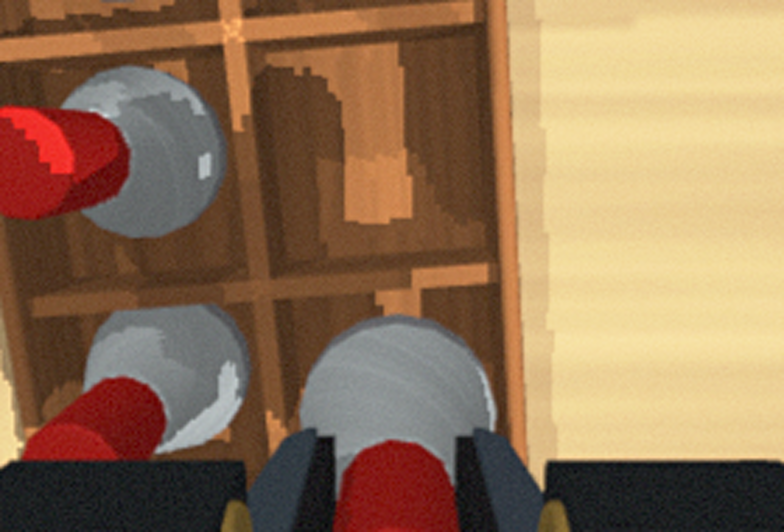

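Base B (301–496) is already centred in the opening (285–507); I'll use y ≈ 42.5 as a compromise. Lowering.

Emit:
drive_tool(
  moves=[
    {"claw":1,"dx":0,"dy":-0.06,"dz":0.7,"yaw":0},
    {"claw":1,"dx":0.03,"dy":0,"dz":0.7,"yaw":0},
    {"claw":1,"dx":0.03,"dy":0,"dz":0.5,"yaw":0},
  ],
)

```text
time_s: 70.5
ee_pos: [646.3, 42.6, 88.3]
ee_rot: [-179.4, 1.2, 179.6]
force: [0.3, -0.1, -3.7]
gripper_width: 21.3
```

```bash
python3 -c "
from h import *
go(646,42.5,70,180)"
```

```text
t 70.5 p [646.3  42.6  88.3] rot [-179.4    1.2  179.6] w 21.3 F [ 0.3 -0.1 -3.7] q [  3.  30.  90.  -1.  59. -86.]
units dx 0.02 dy -0.01 dz 0.91 yaw -0.05
```

Emit:
drive_tool(
  moves=[
    {"claw":1,"dx":0.04,"dy":0,"dz":0.5,"yaw":0},
    {"claw":1,"dx":0.03,"dy":0,"dz":0.35,"yaw":0},
    {"claw":1,"dx":0,"dy":0,"dz":0.1,"yaw":0},
  ],
)

```text
time_s: 70.88
ee_pos: [645.1, 42.6, 70.3]
ee_rot: [-179.5, 1.2, 179.6]
force: [-4.4, 0.4, 14.1]
gripper_width: 21.5
```

Emit:
drive_tool(
  moves=[
    {"claw":0.3,"dx":0,"dy":0,"dz":0,"yaw":0},
    {"claw":0,"dx":0,"dy":0,"dz":0,"yaw":0},
    {"claw":0,"dx":0,"dy":0,"dz":-0.3,"yaw":0},
    {"claw":0,"dx":0,"dy":0,"dz":-1,"yaw":0},
    {"claw":0,"dx":0,"dy":0,"dz":-1,"yaw":0},
  ],
)

```text
time_s: 71.5
ee_pos: [645.7, 43.0, 119.3]
ee_rot: [-179.5, 1.4, 179.6]
force: [-0.1, 0.2, 0.1]
gripper_width: 45.8
```

Emit:
drive_tool(
  moves=[
    {"claw":0,"dx":0,"dy":0,"dz":-1,"yaw":0},
    {"claw":0,"dx":0,"dy":0.5,"dz":-1,"yaw":0},
    {"claw":0,"dx":0,"dy":1,"dz":-1,"yaw":0},
    {"claw":0,"dx":0,"dy":1,"dz":-1,"yaw":0},
    {"claw":0,"dx":0,"dy":1,"dz":-1,"yaw":0},
  ],
)

```text
time_s: 72.12
ee_pos: [644.7, 114.2, 224.4]
ee_rot: [-179.5, 1.7, 179.4]
force: [-0.3, 0.8, -0.2]
gripper_width: 45.7
```

Emit:
drive_tool(
  moves=[
    {"claw":0,"dx":0,"dy":1,"dz":-1,"yaw":0},
    {"claw":0,"dx":0,"dy":1,"dz":0,"yaw":0},
    {"claw":0,"dx":0,"dy":1,"dz":0,"yaw":0},
    {"claw":0,"dx":0,"dy":0,"dz":0,"yaw":0},
  ],
)

```text
time_s: 72.62
ee_pos: [645.1, 178.4, 245.5]
ee_rot: [-179.5, 1.8, 179.5]
force: [-0.3, -0.9, 0.2]
gripper_width: 45.9
```

```bash
python3 -c "
from h import *
go(646,120,280,180)
o=look('34')
crop(o['side']['color'],220,100,400,250,4.4,'s34.png')
crop(o['top']['color'],180,110,480,310,2.6,'t34.png')"
```

```text
t 72.62 p [645.1 178.4 245.5] rot [-179.5    1.8  179.5] w 45.9 F [-0.3 -0.9  0.2] q [ 15.  25.  74.  -1.  79. -74.]
units dx -0.07 dy -2.92 dz -1.72 yaw -0.06
```

View pics/s34.png

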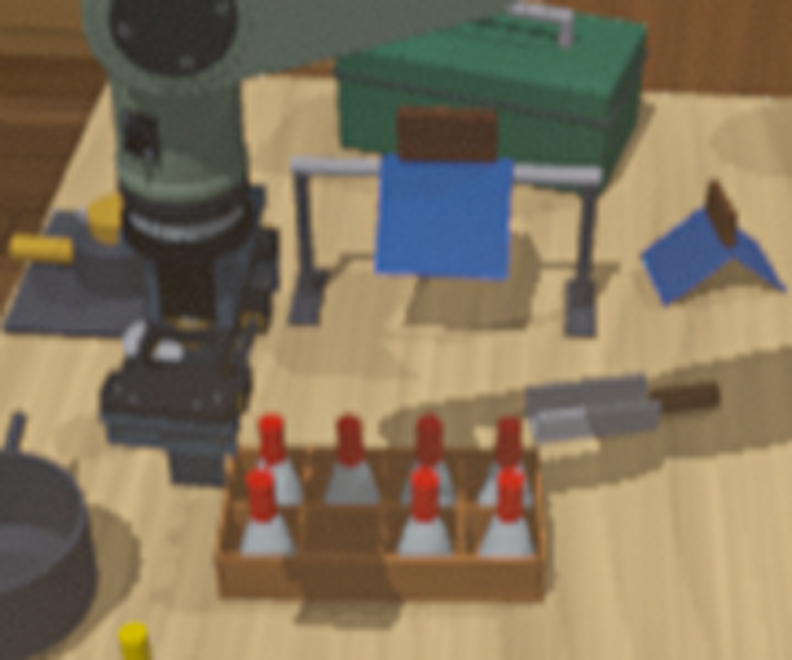

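View pics/t34.png

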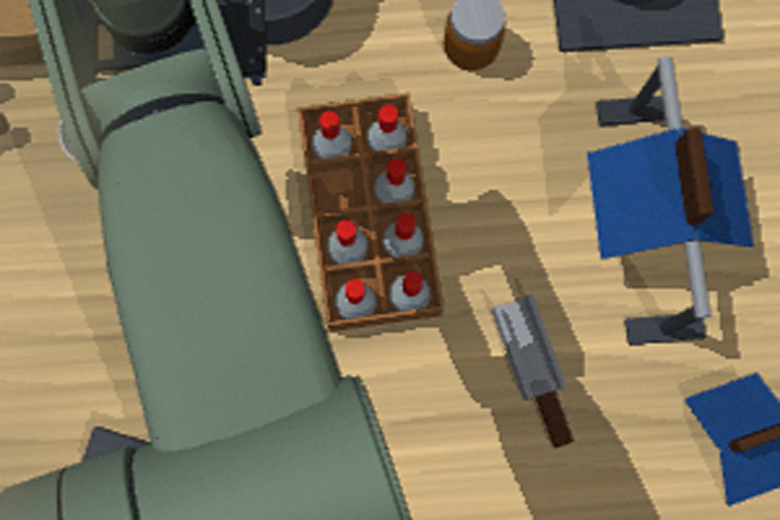

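View pics/wrist34.png

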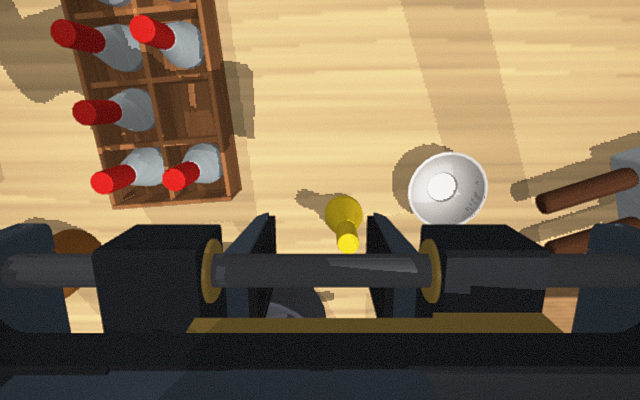

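All seven stand in cells and the hood hangs on the bar. One numeric check of the cap positions against the cell centres before handing in.

```bash
python3 -c "
from h import *
f=grab_frame('top'); g=grab_frame('side')
def caps(im,x0,x1,y0,y1):
    h=cv2.cvtColor(im,cv2.COLOR_BGR2HSV);H,S,V=h[...,0],h[...,1],h[...,2]
    m=((H<6)|(H>172))&(S>150)&(V>80); m2=np.zeros_like(m);m2[y0:y1,x0:x1]=m[y0:y1,x0:x1]
    return [(s[0]+s[2]/2-.5,s[1]+(min(s[2],s[3])/2)-.5) for c,s in blobs(m2,12)[0]]
c,s=np.cos(np.radians(3.8)),np.sin(np.radians(3.8))
cells=[(551.5+x*c-y*s,2+x*s+y*c) for x in(-94.5,-31.5,31.5,94.5) for y in(-31.5,31.5)]
for n,fr,b in(('top',f,(290,355,140,240)),('side',g,(260,350,180,240))):
    for p in caps(fr['color'],*b):
        q=onz(fr,*p,103)[:2]; d=[np.hypot(*(q-np.array(k))) for k in cells]; i=int(np.argmin(d)); print(n,np.round(p,1),q.round(0),'cell',i,'off',(q-cells[i]).round(1))
"
```

```text
top [328.5 153.5] [644. -24.] cell 6 off [-3.9 -0.4]
top [306.5 155.5] [643.  40.] cell 7 off [-1.2  0.2]
top [332. 174.] [582. -29.] cell 4 off [-2.8 -1.5]
top [335.5 195.5] [519. -34.] cell 2 off [-3.2 -2.3]
top [312.5 197.5] [518.  31.] cell 3 off [-0.1 -0.2]
top [338.5 217.5] [456. -37.] cell 0 off [-3.6 -1.5]
top [316. 220.] [453.  26.] cell 1 off [-1.9 -1.4]
side [281.5 197.5] [640. -10.] cell 6 off [-8.1 13.4]
side [299. 197.] [580. -17.] cell 4 off [-5.3 10. ]
side [316.5 197.5] [519. -20.] cell 2 off [-3.1 11.8]
side [335. 197.] [455. -28.] cell 0 off [-4.  8.]
side [335.5 206.5] [452.  21.] cell 1 off [-3.6 -6.4]
side [279. 210.] [639.  54.] cell 7 off [-5.1 13.8]
```

Top view puts every cap within 4 mm of its cell centre. The side figures disagree because the cap blobs are cut short or merge there, but that picture shows all of them upright. Handing in.

```bash
python3 -c "
from workcell import job
print(job.job_done())"
```

```text
the job is handed in; nothing more can be done
None
```

The job is handed in after about 73 s of robot time. It gave no verdict.

**What I did:** I hung the large blue hood over the middle of the rest rail's bar and let it go. Then I stood all seven red-necked sinkers upright, one to a cell; the +y cell third from the robot end is the empty one. One sinker was knocked about 4 cm aside during the run, so I measured it again before picking it up. I did not touch the yellow cone, the small hood, dish, spout, ingot or jar.

**Last checks:**
- **Hood:** the side and top pictures show it level on the bar, with the ridge along it.
- **Sinkers:** the top view puts all seven necks within 4 mm of their cell centres, and the side picture shows them upright.
- **Robot:** it is clear of everything, with the force reading near zero.

**Disagreements:**
- The automatic side-view check gave offsets of 7–16 mm and found only six of the seven caps. Parts of the caps merge or are hidden in that view, so I relied on the top view and the earlier close-up wrist pictures.
- For the +y row, the wrist pictures put the cell centres about 2–4 mm further in +y than my calculation. I placed those sinkers nearer the wrist-picture position.

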